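# Skewer the washed vial discs, hang them to dry and tidy up

### The arm

A 6-joint arm with a two-finger parallel gripper is mounted at the origin on the work surface. World frame = base frame: x ahead of the robot, y to its left, z up, the work surface at z = 0. Lengths are in mm, angles in rad, forces in N, time in s.
With the tool pointing down it reaches from about 300 to 775 mm from the base axis. Payload 14.6 kg.
Tool frame: the origin (TCP) lies midway between the tips of the shut fingers; the grasp point (between the pads) lies 19 mm behind it; z points along the fingers, y is the direction in which the jaws open and shut (so a half turn about z gives the same grasp; the last joint's range is limited). The gripper opens to 94 mm and grips with 3 to 60 N. Pads are 16 mm wide; open, the fingers measure 119 mm over their backs; the gripper's body (75 mm by 177 mm) begins 78 mm behind the grasp point.
Start: joints at [-1.344, 0.3, 1.521, -0, 1.321, -0.067], TCP at [159.268, -526.425, 205.446] pointing down, gripper open.
Joint ranges: [-3.03, 3.03], [-0.79, 2.21], [0.23, 2.52], [-1.04, 4.18], [0, 3.07], [-2.55, 2.55]. Speed limits (rad/s): [2.22, 2.22, 2.57, 3.14, 3.14, 3.14].

### API

Orientations are given as [roll, pitch, yaw] about the fixed x, y, z axes, in that order (R = Rz(yaw) Ry(pitch) Rx(roll)).
In Python, from plant import ctrl, vision, models gives the robot as it stands. The module is installed in compiled form; this text tells all that it offers.
- The arm moves only by the tool move_arm, never from a script. Its argument "commands" is a list of rows, each an object of numbers: "x", "y", "z": the shift along the tool's x, y, z in cm; "ax", "ay", "az": the turn, a rotation vector about the tool's x, y, z in rad; "fingers": the opening, from -1 (shut) to 1 (fully open). In form: [{"x": .., "y": .., "z": .., "ax": .., "ay": .., "az": .., "fingers": ..}, ...]. A call has 1 to 20 rows; each row is the pose to reach, as a shift and turn from the pose commanded when the call began, along the tool's axes at that moment; what a row does not reach only later rows make up. A row lasts 1/12 s, in which the tool goes at most 41.7 mm and 7.16 degrees, less where a joint would pass 70% of its speed; a pose out of reach is approached as far as the arm can. A call with a gripper value outside its range is refused whole. The fingers move at their own pace and stop on an object; "grip_force" is the grip in N (left out, the last holds). Time passes only in rows, so rows that repeat a pose let the fingers close. It gives the time, the measured TCP pose, the force and the opening at its end, in the units of the state.
- ctrl.get_obs(): the state, without advancing time (a new reading comes with each control period).
- vision.read_camera(name): name is "side" or "top"; returns (picture, depth): 480x640x3 uint8, red, green, blue; 480x640 float32, mm along the optical axis (not along the pixel's ray), 0 where there is no reading.
- vision.calibration(name): a dict with "mtx" (3x3 intrinsics, pixels), "dist" ([k1, k2, p1, p2, k3] as OpenCV has them; the pictures are not rectified), "extrinsics" (4x4, takes a point from world to camera coordinates). Camera axes: x right, y down, z forward; pixel columns grow to the right and rows downward; lengths in mm; the calibration is good to about 2 mm. A picture is of the moment at which its call begins. calibration takes no time and is no camera call.
- ctrl.hand_in(): hands the job in, once; it reports no verdict.
Trained networks look in the newest picture that a camera, given by its name, has taken for a name from the list of things; names that differ only in an ending like _2 or _b are one class to them, and where a whole thing is asked for, a point or a joint stands for the part that bears it (a point fixed in the world has none). Each returns a list of dicts, best first, with "p" (0 to 1); they miss things now and then, are a little off and sometimes report something else, mostly with a low value. They report only what shows in the picture. A call takes as long as a camera call. They do not tell look-alikes from the thing itself.
- models.find_in(camera, thing): "box" ([centre column, centre row, width, height] in pixels, round what is visible of it).
The state is a dict: "time_s": time; "qpos": joint angles; "qvel": joint speeds; "effort": joint torques, N m; "position": TCP position; "orientation": TCP orientation; "force": force on the tool from outside, world axes, zero at the start; "wrist_torque": the same for the moment, N m; "opening": opening from 0.0 (shut) to 1.0 (fully open).
Only numpy, scipy, OpenCV 4.12 (cv2) and the standard library are available. Lean on these libraries where they do the work, as an engineer would, in place of code of your own. Each camera call takes 0.05 s, during which the arm holds its last target.

### The job

Find the carrying rod, which lies in one of the two shut cases. Holding it by its handle, run it through the centre holes of all the vial discs standing in the two racks, so that all of them are carried on the rod together, and hang the loaded rod on the drying stand, its handle in the saddle and its tip in the V. Then put the brush that lies on the bench away in one of the cases, and leave both cases shut.

Things in the scene. Friction and masses are not known exactly. Their poses are not given: they have to be found in the camera images.
- caseA: right-hand case: grey open box, outer 115 (local x) x 292 (local y) x 50 mm high, walls and floor 5 mm; origin at the centre of its underside on the table; fixed. Its lid is hinged along its local +x long edge, the side away from the middle of the bench
- caseB: left-hand case, the same as the right-hand one: grey open box, outer 115 (local x) x 292 (local y) x 50 mm high, walls and floor 5 mm; origin at the centre of its underside on the table; fixed. Its lid is hinged along its local +x long edge, the side away from the middle of the bench
- lidA (a joint): lid angle of caseA: 0 shut, grows as it opens, 2.3 rad fully open. Nearly free hinge, 0.15 kg: released past upright (1.57) it falls fully open, released before that it falls shut
- lidB (a joint): lid angle of caseB: 0 shut, grows as it opens, 2.3 rad fully open. Nearly free hinge, 0.15 kg: released past upright (1.57) it falls fully open, released before that it falls shut
- lidA_bar (a point): centre of the grip bar of caseA's lid: black round bar, diameter 16, 36 mm long, parallel to the hinge, on one 14 mm wide tongue 22 mm beyond the middle of the lid's free edge. Lid shut: level, 54.5 mm above the table. Pinched across its end faces (36 mm apart) it pivots between the fingers; it travels a circle of radius 137 mm about the hinge
- lidB_bar (a point): centre of the grip bar of caseB's lid: black round bar, diameter 16, 36 mm long, parallel to the hinge, on one 14 mm wide tongue 22 mm beyond the middle of the lid's free edge. Lid shut: level, 54.5 mm above the table. Pinched across its end faces (36 mm apart) it pivots between the fingers; it travels a circle of radius 137 mm about the hinge
- lidA_hinge (a point): on the hinge line of caseA's lid, at the middle of its length, level with the grip bar when shut (54.5 mm above the table); the line runs along the case's local y. The lid is 115 x 292 x 8 mm
- lidB_hinge (a point): on the hinge line of caseB's lid, at the middle of its length, level with the grip bar when shut (54.5 mm above the table); the line runs along the case's local y. The lid is 115 x 292 x 8 mm
- rod_handle (a point): the carrying rod, 0.2 kg: centre of its black square handle (90 mm long, 24 x 24 mm). Local x runs from handle to tip; the shaft starts at the handle's front face, local x = 45 mm. At the start it lies flat on its handle on the floor of one of the cases (this point 17 mm above the table), about lengthwise, handle towards the robot. It balances near the handle's front end
- rod_tip (a point): centre of the rod's bulb tip, diameter 16 mm, 215 mm from the handle centre on the same axis; between handle and bulb runs a steel shaft of diameter 10 mm, 170 mm long. Whole rod 268 mm. The handle is too thick to enter the disc holes. (The case without the rod holds a flat spatula, not needed.)
- rack1: bare steel rack, 75 (local x) x 100 (local y) mm, fixed; origin at the centre of its underside on the table. Two compartments: slots 16 mm wide centred at local x = -16 and +16 mm, floor 35 mm and walls 57 mm above the table. A disc stands on edge in a slot, axis along local x, centre 80 mm above the table. Local -x faces the robot. A slot may be empty
- rack2: bare steel rack, 75 (local x) x 100 (local y) mm, fixed; origin at the centre of its underside on the table. Two compartments: slots 16 mm wide centred at local x = -16 and +16 mm, floor 35 mm and walls 57 mm above the table. A disc stands on edge in a slot, axis along local x, centre 80 mm above the table. Local -x faces the robot. A slot may be empty
- disc1: an aluminium vial disc: diameter 90 mm, 12 mm thick, plain round centre hole of diameter 34 mm, 50 g, with a ring of blind dark vial holes. Origin at the centre of the hole, half-way through the thickness; local x is the disc's axis. At the start it stands on edge in a rack compartment. Absent in some starts
- disc2: an aluminium vial disc: diameter 90 mm, 12 mm thick, plain round centre hole of diameter 34 mm, 50 g, with a ring of blind dark vial holes. Origin at the centre of the hole, half-way through the thickness; local x is the disc's axis. At the start it stands on edge in a rack compartment. Absent in some starts
- disc3: an aluminium vial disc: diameter 90 mm, 12 mm thick, plain round centre hole of diameter 34 mm, 50 g, with a ring of blind dark vial holes. Origin at the centre of the hole, half-way through the thickness; local x is the disc's axis. At the start it stands on edge in a rack compartment. Absent in some starts
- disc4: an aluminium vial disc: diameter 90 mm, 12 mm thick, plain round centre hole of diameter 34 mm, 50 g, with a ring of blind dark vial holes. Origin at the centre of the hole, half-way through the thickness; local x is the disc's axis. At the start it stands on edge in a rack compartment. Absent in some starts
- brush_mid (a point): a cleaning brush lying flat on the bench, 60 g: the balance point, half-way up its wooden handle (16 mm wide, 14 mm high, from 60 mm behind to 15 mm ahead of this point), 7 mm above the table. Local x runs from the handle to the grey bristle head, 45 x 30 x 18 mm, which ends 60 mm ahead of this point
- stand_seat (a point): the grey drying stand, loose, 0.9 kg, base 220 (local x) x 75 x 12 mm, a post at each end: the point on the hung rod's axis half-way between the posts, 100 mm above the table. Local x points the way the tip must point. In place, the handle centre is at local x = -120 mm, y = 0, z = 0, and the discs hang between the posts (157 mm apart inside)
- stand_saddle (a point): the stand's post for the handle, 14 mm thick, at local x = -85 mm of stand_seat: a flat rest, 12 mm below this point (which lies on the hung rod's axis), about 30 mm wide, between cheeks that flare upwards and end 15 mm above this point. The front end of the handle lies flat in it (handle centre 35 mm from this post's middle)
- stand_vee (a point): the stand's post for the tip, 12 mm thick, at local x = +85 mm of stand_seat: an upward V, sides about 45 degrees steep, mouth about 48 mm wide, ending about 15 mm above this point, which lies on the hung rod's axis. It takes the shaft just behind the bulb
Things that resemble listed ones, but are neither listed nor needed, are in the scene too. Several things look just like the part that bears brush_mid: the one meant starts nearest to the robot's base. What is shaped like the disc1 but red is not meant.

How it is judged:
By the outcome, as a careful person would: the job done as asked, in the order asked, and still so for the second after the job is handed in, with the robot touching nothing.
Of disc1, disc2, disc3, disc4 only 3 to 4 are there at a start; the rules pass over those that are not, and their reading is None.
At some moment in a run one of stand, brush may be knocked a few centimetres aside while the robot is not near it.
It also fails if it takes over 184 s, if anything falls off the work surface, if the arm or the gripper's body presses on something with over 40 N, if the wrist force passes 120 N, or if a joint passes its speed limit or range.

## Working session

There is one attempt and no reset: what is moved stays moved. The work goes in short steps, Python scripts to look and compute and a tool call to move; the robot and the scene stay as the last step left them, time stands still between calls to the robot, and variables do not carry over. Pictures are saved under pics/ and viewed, and the job is handed in when it is done.

Besides the shell and the picture viewer there is one more tool, called after "Emit:" as name(argument=value, ...), one argument or row to a line, values as JSON. move_arm: Moves the arm, as the interface text tells. Its arguments: {"type":"object","properties":{"commands":{"type":"array","items":{"type":"object","properties":{"x":{"type":"number"},"y":{"type":"number"},"z":{"type":"number"},"ax":{"type":"number"},"ay":{"type":"number"},"az":{"type":"number"},"fingers":{"type":"number"}}}},"grip_force":{"type":"number"}},"required":["commands"]}

```bash
mkdir -p pics; ls
cat > h.py <<'E'
import numpy as np, cv2
from plant import ctrl, vision, models
from scipy.spatial.transform import Rotation as R
def cal(n):
    c=vision.calibration(n); return np.array(c['mtx'],float),np.array(c['dist'],float),np.array(c['extrinsics'],float)
def px2w(n,u,v,d=None,z=None):
    K,D,T=cal(n); p=cv2.undistortPoints(np.array([[[u,v]]],float),K,D)[0,0]
    ray=np.array([p[0],p[1],1.]); Rm=T[:3,:3]; o=-Rm.T@T[:3,3]; r=Rm.T@ray
    if d is not None: return o+r*d
    return o+r*(z-o[2])/r[2]
def w2px(n,P):
    K,D,T=cal(n); P=np.atleast_2d(np.array(P,float))
    q,_=cv2.projectPoints(P,cv2.Rodrigues(T[:3,:3])[0],T[:3,3],K,D); return q[:,0]
def cloud(n,depth):
    K,D,T=cal(n); H,W=depth.shape
    uu,vv=np.meshgrid(np.arange(W),np.arange(H))
    p=cv2.undistortPoints(np.stack([uu,vv],-1).reshape(-1,1,2).astype(float),K,D)[:,0]
    ray=np.c_[p,np.ones(len(p))]*depth.reshape(-1,1)
    Pw=(ray-T[:3,3])@T[:3,:3]
    Pw[depth.reshape(-1)==0]=np.nan
    return Pw.reshape(H,W,3)
def shot(n,name):
    im,d=vision.read_camera(n); im=np.array(im); cv2.imwrite(f'pics/{name}.png',im[:,:,::-1]); np.savez(f'/tmp/{name}.npz',im=im,d=d); return im,np.array(d)
def pose():
    o=ctrl.get_obs(); return np.array(o['position']),R.from_euler('xyz',o['orientation']),o
def rel(Pt,Rt):
    """shift(cm) & rotvec in current tool axes (measured)"""
    P,Rc,o=pose(); return Rc.inv().apply(np.array(Pt)-P)/10,(Rc.inv()*Rt).as_rotvec()
E
python3 - <<'E'
from h import *
print(ctrl.get_obs())
for n in('top','side'):
    shot(n,n+'0'); print(n,cal(n))
    for t in ['caseA','lidA_bar','rod_handle','rack1','disc1','brush_mid','stand_seat']:
        print(t,[(np.round(b['box']).astype(int).tolist(),round(b['p'],2)) for b in models.find_in(n,t)])
E
```

```text
pics
{'time_s': 0.0, 'qpos': array([-1.34353919e+00,  3.00477063e-01,  1.52159106e+00, -1.98351811e-05,
        1.32066715e+00, -6.66129782e-02]), 'qvel': array([ 6.71916675e-04, -3.73935357e-04, -2.25306232e-03,  3.90847258e-05,
        7.63885218e-04, -1.16815663e-03]), 'effort': array([-4.04306365e-04, -5.31810558e+01, -3.52739882e+01,  7.07698544e-02,
        2.44465366e-02, -2.07552062e-04]), 'position': array([ 159.2391221 , -526.17310247,  204.87883137]), 'orientation': array([-3.14045129e+00, -5.68872560e-05,  2.93874999e-01]), 'force': array([-0.80193958, -0.38951665,  0.31362304]), 'wrist_torque': array([ 0.01859077, -0.02623061,  0.0268433 ]), 'opening': 1.002237820201141}
top (array([[608.83787324,   0.        , 314.56328806],
       [  0.        , 608.83787324, 232.3529515 ],
       [  0.        ,   0.        ,   1.        ]]), array([-0.18077919,  0.        ,  0.        ,  0.        ,  0.        ]), array([[ 3.04575439e-02, -9.99528232e-01,  3.95616965e-03,
        -2.61405427e+01],
       [-9.76952820e-01, -3.06057622e-02, -2.11249794e-01,
         6.22878465e+02],
   
[... 1130 characters left out ...]
+00,  0.00000000e+00,  0.00000000e+00,
         1.00000000e+00]]))
caseA [([397, 206, 125, 67], 0.92), ([318, 215, 84, 76], 0.63), ([266, 236, 26, 41], 0.51)]
lidA_bar [([398, 196, 126, 44], 0.84), ([223, 310, 70, 48], 0.42)]
rod_handle []
rack1 [([225, 311, 62, 50], 0.87), ([269, 405, 219, 150], 0.7), ([261, 262, 49, 49], 0.59)]
disc1 [([264, 237, 30, 43], 0.86), ([215, 281, 35, 51], 0.85), ([409, 244, 38, 38], 0.84), ([228, 286, 41, 50], 0.77), ([397, 198, 124, 45], 0.71), ([251, 233, 20, 36], 0.65)]
brush_mid [([315, 289, 45, 36], 0.85), ([394, 296, 55, 38], 0.66), ([318, 216, 82, 72], 0.41), ([224, 310, 67, 53], 0.39), ([268, 392, 215, 126], 0.18)]
stand_seat [([319, 217, 84, 73], 0.66)]
```

View pics/top0.png

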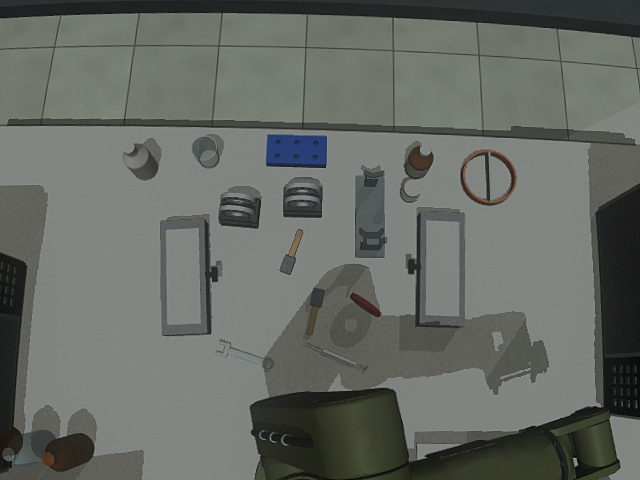

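View pics/side0.png

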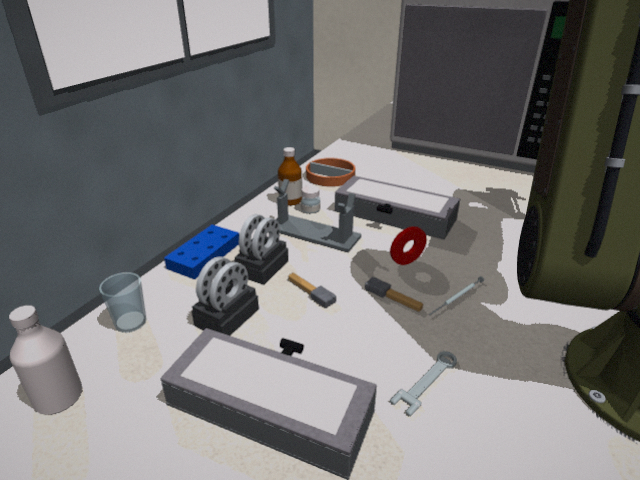

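Run:
```python
from h import *
im=np.load('/tmp/top0.npz')['im']
c=im[150:350,150:480]; cv2.imwrite('pics/top0c.png',cv2.resize(c,None,fx=2.4,fy=2.4,interpolation=cv2.INTER_CUBIC)[:,:,::-1])
```

```text
(no output)
```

View pics/top0c.png

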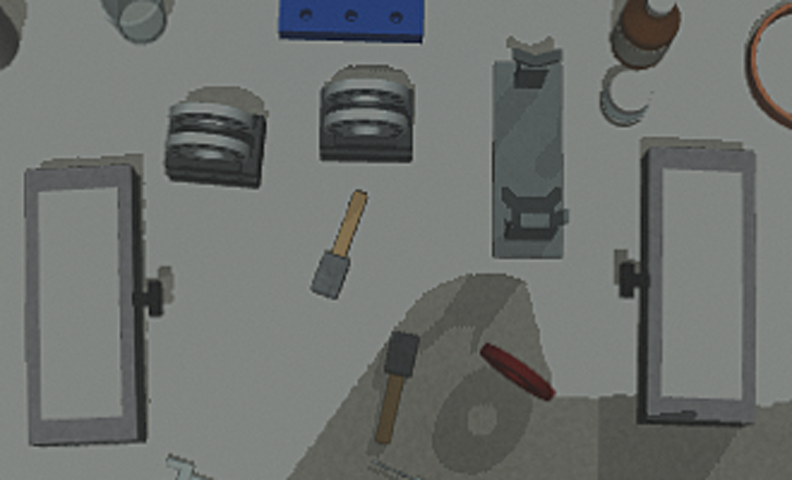

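Run:
```python
from h import *
z=np.load('/tmp/top0.npz');im,d=z['im'],z['d'];C=cloud('top',d);np.set_printoptions(precision=1,suppress=True)
def st(n,mask):
    P=C[mask];P=P[~np.isnan(P[:,0])];print(n,len(P),'min',np.percentile(P,1,axis=0),'max',np.percentile(P,99,axis=0),'med',np.median(P,axis=0))
# red disc
r=(im[:,:,0]>60)&(im[:,:,1]<40)&(im[:,:,2]<50); m=np.zeros_like(r);m[280:330,340:390]=1; st('red',r&m)
Z=C[:,:,2];print('table z',np.nanmedian(Z[350:400,100:200]))
def rect(n,u0,v0,u1,v1,zlo,zhi):
    m=np.zeros(Z.shape,bool);m[v0:v1,u0:u1]=1;m&=(Z>zlo)&(Z<zhi)
    P=C[m][:,:2].astype(np.float32);b=cv2.minAreaRect(P);st(n,m);print('  rect',b)
rect('caseA lid',405,200,475,335,50,70)
rect('caseB lid',155,205,225,345,50,70)
rect('stand base',345,160,400,265,6,18)
rect('saddle',345,225,400,260,70,130)
rect('vee',345,160,400,190,70,130)
rect('rack1?',215,185,265,235,50,64); rect('discs1',215,185,265,235,70,140)
rect('rack2?',280,170,330,225,50,64); rect('discs2',280,170,330,225,70,140)
rect('brush',300,285,330,340,5,25)
rect('barA',403,250,417,280,40,70)
rect('barB',209,255,222,290,40,70)
```

```text
red 125 min [ 427.1 -170.    25.6] max [ 467.4 -108.5   97.3] med [ 445.7 -136.9   85.5]
table z 1.5168301165218188
caseA lid 5284 min [ 400.9 -386.4   52.5] max [ 687.2 -253.3   67.8] med [ 540.8 -327.6   60.5]
  rect ((544.9226684570312, -316.60675048828125), (144.66189575195312, 294.3830871582031), 89.48352813720703)
caseB lid 5325 min [361.  237.1  52. ] max [648.3 381.   68. ] med [502.2 317.   60.3]
  rect ((522.2047119140625, 296.7526550292969), (326.7962341308594, 166.51272583007812), 4.515610218048096)
stand base 2019 min [ 562.4 -225.     6.1] max [831.8 -89.1  17.7] med [ 688.4 -149.8   12.2]
  rect ((699.0301513671875, -157.0352783203125), (285.6553955078125, 143.95330810546875), 1.0569499731063843)
saddle 191 min [ 591.9 -181.7   71.4] max [ 606.9 -120.2  119.7] med [ 597.6 -152.5   92.6]
  rect ((599.3679809570312, -151.14920043945312), (15.801717758178711, 62.23755645751953), 1.3027701377868652)
vee 164 min [ 762.4 -175.6   70.9] max [ 776.4 -123.   124.1] med [ 767.2 -149.9  105. ]
  rect ((769.4105224609375, -149.5023651123047), (15.388092041015625, 53.10448837280273
[... 665 characters left out ...]
.8  27.4 110.5]
  rect ((713.357421875, 28.650728225708008), (46.97480392456055, 87.92106628417969), 1.5375622510910034)
brush 573 min [362.5 -50.    5.1] max [495.   22.   24.4] med [437.6 -12.1  14.3]
  rect ((428.8595275878906, -12.890434265136719), (138.30654907226562, 74.47787475585938), 1.7704823017120361)
barA 103 min [ 527.2 -264.    49.1] max [ 561.2 -244.7   69. ] med [ 542.8 -252.7   62.9]
  rect ((544.06982421875, -254.61032104492188), (19.43798065185547, 34.16548538208008), 86.27670288085938)
barB 104 min [492.1 232.5  53.7] max [527.5 254.3  69.8] med [509.4 241.2  62. ]
  rect ((509.2677001953125, 243.64602661132812), (36.38878631591797, 22.079303741455078), 6.407283306121826)
```

```bash
cat >> h.py <<'E'
def fitrect(C,box,zlo,zhi,k=5):
    Z=C[:,:,2];u0,v0,u1,v1=box;m=np.zeros(Z.shape,np.uint8);m[v0:v1,u0:u1]=1
    m&=((Z>zlo)&(Z<zhi)).astype(np.uint8)
    m=cv2.morphologyEx(m,cv2.MORPH_OPEN,np.ones((k,k),np.uint8))
    n,l,s,_=cv2.connectedComponentsWithStats(m); i=1+np.argmax(s[1:,4])
    P=C[l==i]; return cv2.minAreaRect(P[:,:2].astype(np.float32)),np.median(P[:,2]),P
E
python3 - <<'E'
from h import *
d=np.load('/tmp/top0.npz')['d'];C=cloud('top',d)
for n,b in (('A',(405,200,475,335)),('B',(155,205,225,345))):
    for zl,zh in((53,63),(56,64)):
        r,z,P=fitrect(C,b,zl,zh); print(n,np.round(r[0],1),np.round(r[1],1),round(r[2],2),z)
        c=P.mean(0);U,S,V=np.linalg.svd(P[:,:2]-c[:2],full_matrices=False);print('  mean',c,'dir',np.degrees(np.arctan(V[0][1]/V[0][0])))
for n in('top','side'):
    print(n,np.round(w2px(n,[[544,-254,54.5],[544,-391,54.5],[509,243,54.5]])))
E
```

```text
A [ 418.5 -327.2] [12.6 11.4] 1.53 60.84085865838723
  mean [ 418.44779441 -327.13713406   60.33968542] dir 0.3739423908022828
A [ 421.  -331.1] [12.6 19. ] 1.19 60.70590706995152
  mean [ 420.86826995 -331.02942499   60.30623592] dir -73.37120169073913
B [634.  376.9] [14.6 11.8] 6.77 59.63239800934083
  mean [633.53165407 376.61999109  59.34307666] dir 11.63890364629925Traceback (most recent call last):
  File "<stdin>", line 5, in <module>
  File "h.py", line 33, in fitrect
    n,l,s,_=cv2.connectedComponentsWithStats(m); i=1+np.argmax(s[1:,4])
                                                     ~~~~~~~~~^^^^^^^^^
    return _wrapfunc(a, 'argmax', axis=axis, out=out, **kwds)
    return bound(*args, **kwds)
ValueError: attempt to get argmax of an empty sequence
```

Run:
```python
from h import *
d=np.load('/tmp/top0.npz')['d'];d=cv2.GaussianBlur(cv2.medianBlur(d,5),(0,0),1);C=cloud('top',d)
for n,b in (('A',(400,195,480,340)),('B',(150,200,230,350))):
    for zl in(35,45,50):
        r,z,P=fitrect(C,b,zl,75,k=11); c=P.mean(0);U,S,V=np.linalg.svd(P[:,:2]-c[:2],full_matrices=False)
        print(n,zl,np.round(r[0],1),np.round(r[1],1),round(r[2],2),z,'mean',c,'dir',np.degrees(np.arctan(V[0][1]/V[0][0])))
for n in('top','side'):
    print(n,np.round(w2px(n,[[544,-254,54.5],[544,-391,54.5],[509,243,54.5]])))
```

```text
A 35 [ 547.2 -331.1] [123.2 297.1] 89.54 60.40997050232812 mean [ 540.55168704 -328.29636363   59.08383474] dir -0.5218781483167634
A 45 [ 545.6 -330. ] [116.1 292.7] 88.88 60.46868297789506 mean [ 540.2521694  -327.995615     60.01103299] dir -0.5755763778058234
A 50 [ 545.2 -329.5] [115.1 290. ] 89.28 60.47479685218948 mean [ 540.37238006 -328.19191448   60.09866503] dir -0.5277455584347417
B 35 [506.8 320.4] [295.6 122.6] 4.49 60.27996480070101 mean [501.41049652 317.88288305  58.98437924] dir 4.683736677479374
B 45 [504.9 319.3] [291.3 115.6] 4.25 60.32794304887292 mean [500.39248654 317.20713469  59.79883456] dir 4.989951864583363
B 50 [504.4 318.9] [290. 115.] 4.53 60.345387066098596 mean [500.69324549 317.85938756  59.97900243] dir 4.9109510801686715
top [[412. 267.]
 [465. 269.]
 [214. 275.]]
side [[385. 209.]
 [404. 187.]
 [291. 346.]]
```

```bash
cat >> h.py <<'E'
def down(yaw,pitch=0.0):
    # tool down, tool x at heading yaw; pitch>0: tool x raised upward
    return R.from_euler('z',yaw)*R.from_euler('y',-pitch)*R.from_euler('x',np.pi)
def go(P,yaw,pitch=0.0):
    s,r=rel(P,down(yaw,pitch)); print('to',np.round(P,1),'shift',np.round(s,2),'rot',np.round(r,3),'rows>=',round(max(np.linalg.norm(s)/4.17,np.degrees(np.linalg.norm(r))/7.16),1))
def ax():
    P,Rc,o=pose(); print('t',round(o['time_s'],2),'P',np.round(P,1),'rpy',np.round(o['orientation'],3),'F',np.round(o['force'],1),'open',round(o['opening'],3),'q',np.round(o['qpos'],2))
E
python3 - <<'E'
from h import *
ax(); go([545,-251,160],np.pi/2-.014); go([545,-251,42],np.pi/2-.014)
E
```

```text
t 0.8 P [ 159.3 -526.4  205.5] rpy [3.142 0.    0.294] F [ 0.3 -0.5  0.2] open 0.997 q [-1.34  0.3   1.52 -0.    1.32 -0.07]
to [ 545 -251  160] shift [ 44.9  -15.19   4.54] rot [ 0.     0.    -1.263] rows>= 11.4
to [ 545 -251   42] shift [ 44.9  -15.19  16.34] rot [ 0.     0.    -1.263] rows>= 12.0
```

Emit:
move_arm(
  commands=[
    {"x": 44.9, "y": -15.19, "z": 4.5, "az": -1.263, "fingers": 0.25},
    {"x": 44.9, "y": -15.19, "z": 4.5, "az": -1.263, "fingers": 0.25},
    {"x": 44.9, "y": -15.19, "z": 4.5, "az": -1.263, "fingers": 0.25},
    {"x": 44.9, "y": -15.19, "z": 4.5, "az": -1.263, "fingers": 0.25},
    {"x": 44.9, "y": -15.19, "z": 4.5, "az": -1.263, "fingers": 0.25},
    {"x": 44.9, "y": -15.19, "z": 4.5, "az": -1.263, "fingers": 0.25},
    {"x": 44.9, "y": -15.19, "z": 4.5, "az": -1.263, "fingers": 0.25},
    {"x": 44.9, "y": -15.19, "z": 4.5, "az": -1.263, "fingers": 0.25},
    {"x": 44.9, "y": -15.19, "z": 4.5, "az": -1.263, "fingers": 0.25},
    {"x": 44.9, "y": -15.19, "z": 4.5, "az": -1.263, "fingers": 0.25},
    {"x": 44.9, "y": -15.19, "z": 4.5, "az": -1.263, "fingers": 0.25},
    {"x": 44.9, "y": -15.19, "z": 4.5, "az": -1.263, "fingers": 0.25},
    {"x": 44.9, "y": -15.19, "z": 4.5, "az": -1.263, "fingers": 0.25},
    {"x": 44.9, "y": -15.19, "z": 4.5, "az": -1.263, "fingers": 0.25},
    {"x": 44.9, "y": -15.19, "z": 4.5, "az": -1.263, "fingers": 0.25},
    {"x": 44.9, "y": -15.19, "z": 4.5, "az": -1.263, "fingers": 0.25},
  ],
)

```text
invalid input at $.commands[0]: expected keys x, y, z, ax, ay, az, fingers
```

Run:
```python
from h import *
ax(); im,d=shot('side','side1'); im2,_=shot('top','top1')
a=im[120:300,300:500]; b=im2[190:340,330:490]
cv2.imwrite('pics/c1.png',np.hstack([cv2.resize(a,(400,360)),cv2.resize(b,(384,360))])[:,:,::-1])
go([545,-251,42],np.pi/2-.014)
```

```text
t 0.8 P [ 159.3 -526.4  205.5] rpy [3.142 0.    0.294] F [ 0.3 -0.5  0.2] open 0.997 q [-1.34  0.3   1.52 -0.    1.32 -0.07]
to [ 545 -251   42] shift [ 44.9  -15.19  16.34] rot [-0.    -0.    -1.263] rows>= 12.0
```

View pics/c1.png

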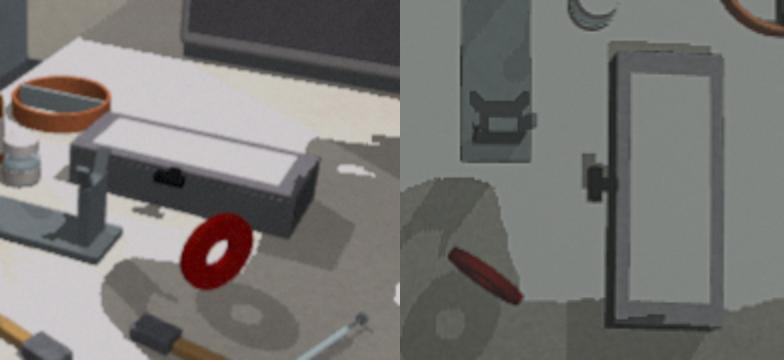

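Emit:
move_arm(
  commands=[
    {"x": 44.9, "y": -15.19, "z": 4.5, "ax": 0, "ay": 0, "az": -1.263, "fingers": 0.25},
    {"x": 44.9, "y": -15.19, "z": 4.5, "ax": 0, "ay": 0, "az": -1.263, "fingers": 0.25},
    {"x": 44.9, "y": -15.19, "z": 4.5, "ax": 0, "ay": 0, "az": -1.263, "fingers": 0.25},
    {"x": 44.9, "y": -15.19, "z": 4.5, "ax": 0, "ay": 0, "az": -1.263, "fingers": 0.25},
    {"x": 44.9, "y": -15.19, "z": 4.5, "ax": 0, "ay": 0, "az": -1.263, "fingers": 0.25},
    {"x": 44.9, "y": -15.19, "z": 4.5, "ax": 0, "ay": 0, "az": -1.263, "fingers": 0.25},
    {"x": 44.9, "y": -15.19, "z": 4.5, "ax": 0, "ay": 0, "az": -1.263, "fingers": 0.25},
    {"x": 44.9, "y": -15.19, "z": 4.5, "ax": 0, "ay": 0, "az": -1.263, "fingers": 0.25},
    {"x": 44.9, "y": -15.19, "z": 4.5, "ax": 0, "ay": 0, "az": -1.263, "fingers": 0.25},
    {"x": 44.9, "y": -15.19, "z": 4.5, "ax": 0, "ay": 0, "az": -1.263, "fingers": 0.25},
    {"x": 44.9, "y": -15.19, "z": 4.5, "ax": 0, "ay": 0, "az": -1.263, "fingers": 0.25},
    {"x": 44.9, "y": -15.19, "z": 4.5, "ax": 0, "ay": 0, "az": -1.263, "fingers": 0.25},
    {"x": 44.9, "y": -15.19, "z": 4.5, "ax": 0, "ay": 0, "az": -1.263, "fingers": 0.25},
    {"x": 44.9, "y": -15.19, "z": 4.5, "ax": 0, "ay": 0, "az": -1.263, "fingers": 0.25},
    {"x": 44.9, "y": -15.19, "z": 4.5, "ax": 0, "ay": 0, "az": -1.263, "fingers": 0.25},
    {"x": 44.9, "y": -15.19, "z": 4.5, "ax": 0, "ay": 0, "az": -1.263, "fingers": 0.25},
  ],
)

```text
time_s: 2.23
position: [544.3, -251.9, 160.7]
orientation: [3.141, 0.0, 1.555]
force: [-0.6, -0.4, -0.4]
opening: 0.622
```

Run:
```python
from h import *
ax(); im,d=shot('side','side1'); im2,_=shot('top','top1')
a=im[120:300,300:500]; b=im2[190:340,330:490]
cv2.imwrite('pics/c1.png',np.hstack([cv2.resize(a,(400,360)),cv2.resize(b,(384,360))])[:,:,::-1])
go([545,-251,42],np.pi/2-.014)
```

```text
t 2.23 P [ 544.3 -251.9  160.7] rpy [3.141 0.    1.555] F [-0.6 -0.4 -0.4] open 0.622 q [-0.49  0.45  1.43 -0.    1.27 -0.48]
to [ 545 -251   42] shift [ 0.09  0.05 11.88] rot [ 0.     0.    -0.001] rows>= 2.8
```

View pics/c1.png

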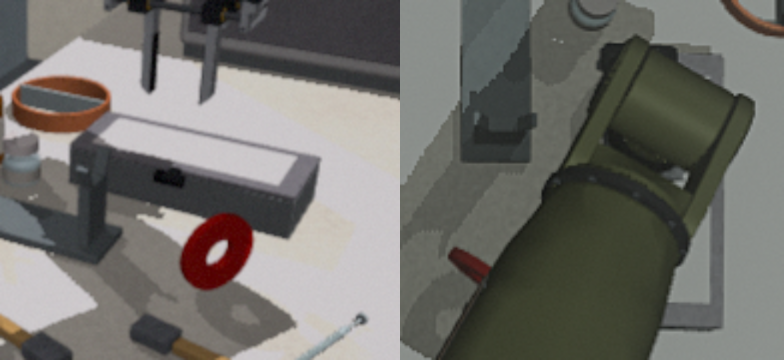

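Emit:
move_arm(
  commands=[
    {"x": 0.0, "y": 0, "z": 4, "ax": 0, "ay": 0, "az": 0, "fingers": 0.25},
    {"x": 0.0, "y": 0, "z": 8, "ax": 0, "ay": 0, "az": 0, "fingers": 0.25},
    {"x": 0.05, "y": 0, "z": 10, "ax": 0, "ay": 0, "az": 0, "fingers": 0.25},
    {"x": 0.05, "y": 0, "z": 11.8, "ax": 0, "ay": 0, "az": 0, "fingers": 0.25},
    {"x": 0.05, "y": 0, "z": 11.8, "ax": 0, "ay": 0, "az": 0, "fingers": 0.25},
    {"x": 0.05, "y": 0, "z": 11.8, "ax": 0, "ay": 0, "az": 0, "fingers": -0.6},
    {"x": 0.05, "y": 0, "z": 11.8, "ax": 0, "ay": 0, "az": 0, "fingers": -0.6},
    {"x": 0.05, "y": 0, "z": 11.8, "ax": 0, "ay": 0, "az": 0, "fingers": -0.6},
    {"x": 0.05, "y": 0, "z": 11.8, "ax": 0, "ay": 0, "az": 0, "fingers": -0.6},
    {"x": 0.05, "y": 0, "z": 11.8, "ax": 0, "ay": 0, "az": 0, "fingers": -0.6},
    {"x": 0.05, "y": 0, "z": 11.8, "ax": 0, "ay": 0, "az": 0, "fingers": -0.6},
    {"x": 0.05, "y": 0, "z": 11.8, "ax": 0, "ay": 0, "az": 0, "fingers": -0.6},
  ],
  grip_force=15,
)

```text
time_s: 3.33
position: [544.7, -250.9, 43.8]
orientation: [-3.141, 0.001, 1.557]
force: [-7.8, 0.8, 7.4]
opening: 0.382
```

Run:
```python
from h import *
ax(); im,d=shot('side','side2')
a=im[120:300,300:500]; cv2.imwrite('pics/c2.png',cv2.resize(a,(600,540))[:,:,::-1])
# arc: bar pos rel. to start
for th in np.arange(0.1,2.01,0.1): print(round(th,2),'x(tool)=-%.2f z=%.2f'%(13.7*(1-np.cos(th)),-13.7*np.sin(th)))
```

```text
t 3.33 P [ 544.7 -250.9   43.8] rpy [-3.141e+00  1.000e-03  1.557e+00] F [-7.8  0.8  7.4] open 0.382 q [-0.49  0.58  1.52 -0.    1.04 -0.48]
0.1 x(tool)=-0.07 z=-1.37
0.2 x(tool)=-0.27 z=-2.72
0.3 x(tool)=-0.61 z=-4.05
0.4 x(tool)=-1.08 z=-5.34
0.5 x(tool)=-1.68 z=-6.57
0.6 x(tool)=-2.39 z=-7.74
0.7 x(tool)=-3.22 z=-8.83
0.8 x(tool)=-4.16 z=-9.83
0.9 x(tool)=-5.18 z=-10.73
1.0 x(tool)=-6.30 z=-11.53
1.1 x(tool)=-7.49 z=-12.21
1.2 x(tool)=-8.74 z=-12.77
1.3 x(tool)=-10.04 z=-13.20
1.4 x(tool)=-11.37 z=-13.50
1.5 x(tool)=-12.73 z=-13.67
1.6 x(tool)=-14.10 z=-13.69
1.7 x(tool)=-15.47 z=-13.59
1.8 x(tool)=-16.81 z=-13.34
1.9 x(tool)=-18.13 z=-12.96
2.0 x(tool)=-19.40 z=-12.46
```

View pics/c2.png

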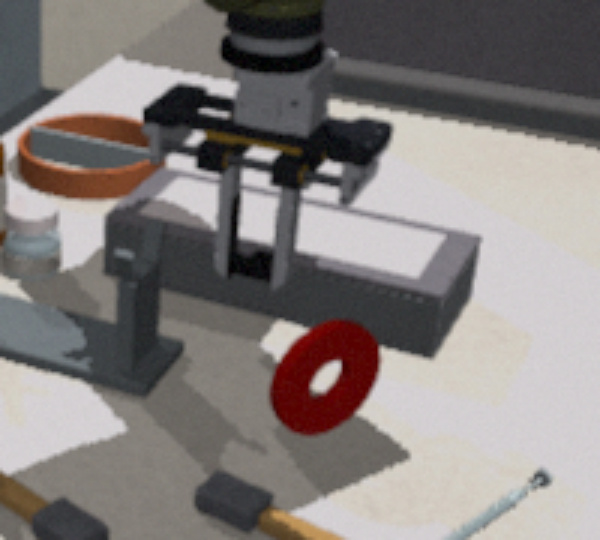

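Emit:
move_arm(
  commands=[
    {"x": -0.07, "y": 0, "z": -1.37, "ax": 0, "ay": 0, "az": 0, "fingers": -0.6},
    {"x": -0.27, "y": 0, "z": -2.72, "ax": 0, "ay": 0, "az": 0, "fingers": -0.6},
    {"x": -0.61, "y": 0, "z": -4.05, "ax": 0, "ay": 0, "az": 0, "fingers": -0.6},
    {"x": -1.08, "y": 0, "z": -5.34, "ax": 0, "ay": 0, "az": 0, "fingers": -0.6},
    {"x": -1.68, "y": 0, "z": -6.57, "ax": 0, "ay": 0, "az": 0, "fingers": -0.6},
    {"x": -2.39, "y": 0, "z": -7.74, "ax": 0, "ay": 0, "az": 0, "fingers": -0.6},
    {"x": -3.22, "y": 0, "z": -8.83, "ax": 0, "ay": 0, "az": 0, "fingers": -0.6},
    {"x": -4.16, "y": 0, "z": -9.83, "ax": 0, "ay": 0, "az": 0, "fingers": -0.6},
    {"x": -5.18, "y": 0, "z": -10.73, "ax": 0, "ay": 0, "az": 0, "fingers": -0.6},
    {"x": -6.3, "y": 0, "z": -11.53, "ax": 0, "ay": 0, "az": 0, "fingers": -0.6},
    {"x": -7.49, "y": 0, "z": -12.21, "ax": 0, "ay": 0, "az": 0, "fingers": -0.6},
    {"x": -8.74, "y": 0, "z": -12.77, "ax": 0, "ay": 0, "az": 0, "fingers": -0.6},
    {"x": -10.04, "y": 0, "z": -13.2, "ax": 0, "ay": 0, "az": 0, "fingers": -0.6},
    {"x": -11.37, "y": 0, "z": -13.5, "ax": 0, "ay": 0, "az": 0, "fingers": -0.6},
    {"x": -12.73, "y": 0, "z": -13.67, "ax": 0, "ay": 0, "az": 0, "fingers": -0.6},
    {"x": -14.1, "y": 0, "z": -13.69, "ax": 0, "ay": 0, "az": 0, "fingers": -0.6},
    {"x": -15.47, "y": 0, "z": -13.59, "ax": 0, "ay": 0, "az": 0, "fingers": -0.6},
    {"x": -16.81, "y": 0, "z": -13.34, "ax": 0, "ay": 0, "az": 0, "fingers": -0.6},
  ],
)

```text
time_s: 4.88
position: [542.4, -419.8, 176.7]
orientation: [3.141, 0.0, 1.557]
force: [-1.7, 1.4, 0.0]
opening: 0.38
```

Run:
```python
from h import *
ax(); im,d=shot('side','side3')
a=im[60:300,300:560]; cv2.imwrite('pics/c3.png',cv2.resize(a,(650,600))[:,:,::-1])
```

```text
t 4.88 P [ 542.4 -419.8  176.7] rpy [3.141 0.    1.557] F [-1.7  1.4  0. ] open 0.38 q [-0.71  0.63  1.11 -0.    1.4  -0.7 ]
```

View pics/c3.png

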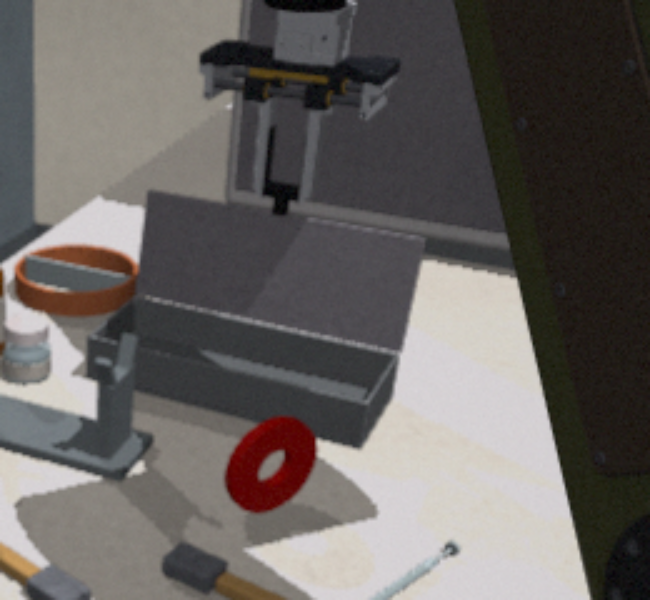

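Emit:
move_arm(
  commands=[
    {"x": 0, "y": 0, "z": 0, "ax": 0, "ay": 0, "az": 0, "fingers": 0.3},
    {"x": 0, "y": 0, "z": 0, "ax": 0, "ay": 0, "az": 0, "fingers": 0.3},
    {"x": 0, "y": 0, "z": 0, "ax": 0, "ay": 0, "az": 0, "fingers": 0.3},
    {"x": 0, "y": 0, "z": -3, "ax": 0, "ay": 0, "az": 0, "fingers": 0.3},
    {"x": 0, "y": 0, "z": -6, "ax": 0, "ay": 0, "az": 0, "fingers": 0.3},
    {"x": 0, "y": 0, "z": -9, "ax": 0, "ay": 0, "az": 0, "fingers": 0.3},
    {"x": 22, "y": -20, "z": -9, "ax": 0, "ay": 0, "az": 0, "fingers": 0.3},
    {"x": 22, "y": -20, "z": -9, "ax": 0, "ay": 0, "az": 0, "fingers": 0.3},
    {"x": 22, "y": -20, "z": -9, "ax": 0, "ay": 0, "az": 0, "fingers": 0.3},
    {"x": 22, "y": -20, "z": -9, "ax": 0, "ay": 0, "az": 0, "fingers": 0.3},
    {"x": 22, "y": -20, "z": -9, "ax": 0, "ay": 0, "az": 0, "fingers": 0.3},
    {"x": 22, "y": -20, "z": -9, "ax": 0, "ay": 0, "az": 0, "fingers": 0.3},
    {"x": 22, "y": -20, "z": -9, "ax": 0, "ay": 0, "az": 0, "fingers": 0.3},
    {"x": 22, "y": -20, "z": -9, "ax": 0, "ay": 0, "az": 0, "fingers": 0.3},
    {"x": 22, "y": -20, "z": -9, "ax": 0, "ay": 0, "az": 0, "fingers": 0.3},
    {"x": 22, "y": -20, "z": -9, "ax": 0, "ay": 0, "az": 0, "fingers": 0.3},
  ],
)

```text
time_s: 6.27
position: [346.3, -195.9, 266.6]
orientation: [3.14, 0.001, 1.558]
force: [0.4, -0.1, 0.5]
opening: 0.65
```

Run:
```python
from h import *
ax(); im,d=shot('top','top4')
for n in ('rod_handle','lidA'):print(models.find_in('top',n))
a=im[180:360,340:540]; cv2.imwrite('pics/c4.png',cv2.resize(a,(660,594))[:,:,::-1])
```

```text
t 6.27 P [ 346.3 -195.9  266.6] rpy [3.140e+00 1.000e-03 1.558e+00] F [ 0.4 -0.1  0.5] open 0.65 q [-0.61 -0.1   1.82  0.    1.42 -0.59]
[]
[{'box': [491.3, 267.9, 55.2, 118.7], 'p': 0.8}]
```

View pics/c4.png

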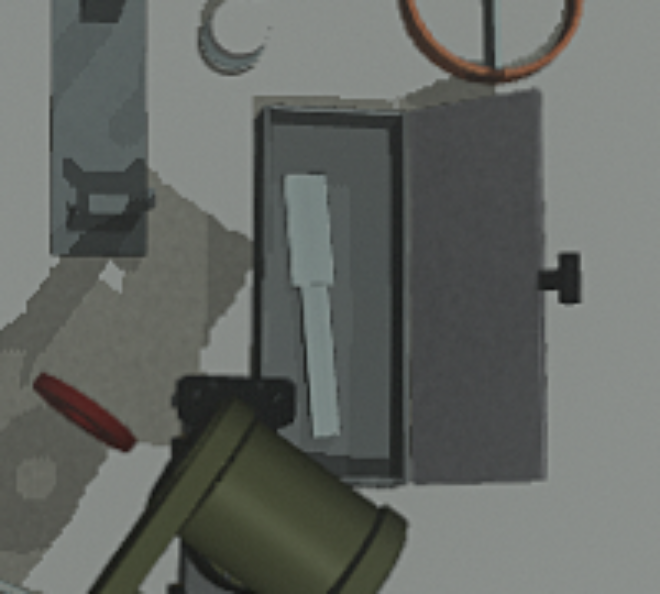

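Run:
```python
from h import *
d=np.load('/tmp/top4.npz')['d'];C=cloud('top',d)
print(np.nanmedian(C[258:271,510:515].reshape(-1,3),axis=0)); print(px2w('top',513,264.5,z=157))
go([545,-480,230],np.pi/2-.014); go([545,-480,145],np.pi/2-.014)
```

```text
[ 541.26086398 -480.50025201  157.48953502]
[ 540.16256765 -483.30917731  157.        ]
to [ 545 -480  230] shift [-28.07  20.26   3.54] rot [-0.001 -0.    -0.   ] rows>= 8.3
to [ 545 -480  145] shift [-28.07  20.26  12.04] rot [-0.001 -0.    -0.   ] rows>= 8.8
```

Emit:
move_arm(
  commands=[
    {"x": -28.1, "y": 20.0, "z": 1, "ax": 0, "ay": 0, "az": 0, "fingers": 0.4},
    {"x": -28.1, "y": 20.0, "z": 1, "ax": 0, "ay": 0, "az": 0, "fingers": 0.4},
    {"x": -28.1, "y": 20.0, "z": 1, "ax": 0, "ay": 0, "az": 0, "fingers": 0.4},
    {"x": -28.1, "y": 20.0, "z": 1, "ax": 0, "ay": 0, "az": 0, "fingers": 0.4},
    {"x": -28.1, "y": 20.0, "z": 1, "ax": 0, "ay": 0, "az": 0, "fingers": 0.4},
    {"x": -28.1, "y": 20.0, "z": 1, "ax": 0, "ay": 0, "az": 0, "fingers": 0.4},
    {"x": -28.1, "y": 20.0, "z": 1, "ax": 0, "ay": 0, "az": 0, "fingers": 0.4},
    {"x": -28.1, "y": 20.0, "z": 1, "ax": 0, "ay": 0, "az": 0, "fingers": 0.4},
    {"x": -28.1, "y": 20.0, "z": 1, "ax": 0, "ay": 0, "az": 0, "fingers": 0.4},
    {"x": -28.1, "y": 20.0, "z": 1, "ax": 0, "ay": 0, "az": 0, "fingers": 0.4},
    {"x": -28.1, "y": 20.0, "z": 5, "ax": 0, "ay": 0, "az": 0, "fingers": 0.4},
    {"x": -28.1, "y": 20.0, "z": 9, "ax": 0, "ay": 0, "az": 0, "fingers": 0.4},
    {"x": -28.1, "y": 20.0, "z": 12, "ax": 0, "ay": 0, "az": 0, "fingers": 0.4},
    {"x": -28.1, "y": 20.0, "z": 12, "ax": 0, "ay": 0, "az": 0, "fingers": 0.4},
    {"x": -28.1, "y": 20.0, "z": 12, "ax": 0, "ay": 0, "az": 0, "fingers": -0.6},
    {"x": -28.1, "y": 20.0, "z": 12, "ax": 0, "ay": 0, "az": 0, "fingers": -0.6},
    {"x": -28.1, "y": 20.0, "z": 12, "ax": 0, "ay": 0, "az": 0, "fingers": -0.6},
    {"x": -28.1, "y": 20.0, "z": 12, "ax": 0, "ay": 0, "az": 0, "fingers": -0.6},
    {"x": -28.1, "y": 20.0, "z": 12, "ax": 0, "ay": 0, "az": 0, "fingers": -0.6},
    {"x": -28.1, "y": 20.0, "z": 12, "ax": 0, "ay": 0, "az": 0, "fingers": -0.6},
  ],
)

```text
time_s: 8.08
position: [541.7, -480.0, 147.5]
orientation: [3.141, 0.001, 1.557]
force: [-4.2, 0.8, 6.5]
opening: 0.383
```

Run:
```python
from h import *
ax(); im,d=shot('side','side5')
a=im[60:300,300:560]; cv2.imwrite('pics/c5.png',cv2.resize(a,(650,600))[:,:,::-1])
th0=2.3
for th in np.arange(2.2,-.01,-0.12): print('%.2f x=%.2f z=%.2f'%(th,13.7*(np.cos(th)-np.cos(th0)),-13.7*(np.sin(th)-np.sin(th0))))
```

```text
t 8.08 P [ 541.7 -480.   147.5] rpy [3.141e+00 1.000e-03 1.557e+00] F [-4.2  0.8  6.5] open 0.383 q [-0.78  0.75  0.99 -0.    1.4  -0.76]
2.20 x=1.07 z=-0.86
2.08 x=2.45 z=-1.75
1.96 x=3.93 z=-2.46
1.84 x=5.48 z=-2.99
1.72 x=7.09 z=-3.33
1.60 x=8.73 z=-3.48
1.48 x=10.37 z=-3.43
1.36 x=11.99 z=-3.18
1.24 x=13.58 z=-2.74
1.12 x=15.10 z=-2.12
1.00 x=16.53 z=-1.31
0.88 x=17.86 z=-0.34
0.76 x=19.06 z=0.78
0.64 x=20.12 z=2.03
0.52 x=21.02 z=3.41
0.40 x=21.75 z=4.88
0.28 x=22.29 z=6.43
0.16 x=22.65 z=8.03
0.04 x=22.82 z=9.67
```

View pics/c5.png

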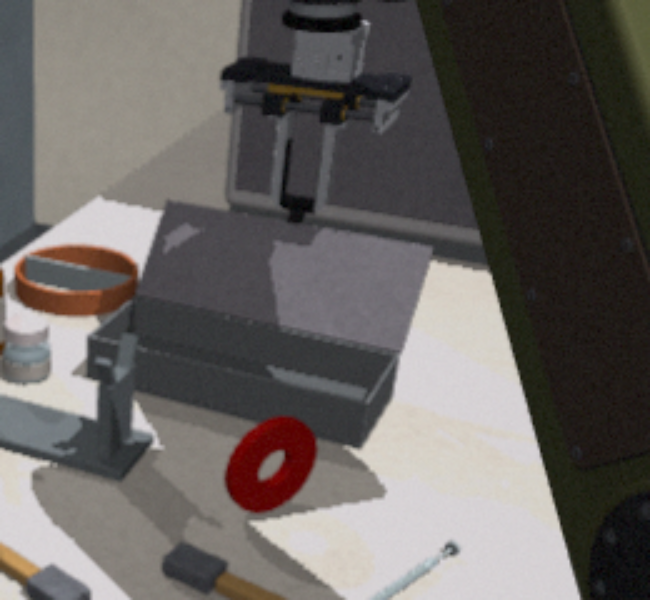

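Emit:
move_arm(
  commands=[
    {"x": 1.07, "y": 0, "z": -0.86, "ax": 0, "ay": 0, "az": 0, "fingers": -0.6},
    {"x": 2.45, "y": 0, "z": -1.75, "ax": 0, "ay": 0, "az": 0, "fingers": -0.6},
    {"x": 3.93, "y": 0, "z": -2.46, "ax": 0, "ay": 0, "az": 0, "fingers": -0.6},
    {"x": 5.48, "y": 0, "z": -2.99, "ax": 0, "ay": 0, "az": 0, "fingers": -0.6},
    {"x": 7.09, "y": 0, "z": -3.33, "ax": 0, "ay": 0, "az": 0, "fingers": -0.6},
    {"x": 8.73, "y": 0, "z": -3.48, "ax": 0, "ay": 0, "az": 0, "fingers": -0.6},
    {"x": 10.37, "y": 0, "z": -3.43, "ax": 0, "ay": 0, "az": 0, "fingers": -0.6},
    {"x": 11.99, "y": 0, "z": -3.18, "ax": 0, "ay": 0, "az": 0, "fingers": -0.6},
    {"x": 13.58, "y": 0, "z": -2.74, "ax": 0, "ay": 0, "az": 0, "fingers": -0.6},
    {"x": 15.1, "y": 0, "z": -2.12, "ax": 0, "ay": 0, "az": 0, "fingers": -0.6},
    {"x": 16.53, "y": 0, "z": -1.31, "ax": 0, "ay": 0, "az": 0, "fingers": -0.6},
    {"x": 17.86, "y": 0, "z": -0.34, "ax": 0, "ay": 0, "az": 0, "fingers": -0.6},
    {"x": 19.06, "y": 0, "z": 0.78, "ax": 0, "ay": 0, "az": 0, "fingers": -0.6},
    {"x": 20.12, "y": 0, "z": 2.03, "ax": 0, "ay": 0, "az": 0, "fingers": -0.6},
    {"x": 21.02, "y": 0, "z": 3.41, "ax": 0, "ay": 0, "az": 0, "fingers": -0.6},
    {"x": 21.75, "y": 0, "z": 4.88, "ax": 0, "ay": 0, "az": 0, "fingers": -0.6},
    {"x": 22.29, "y": 0, "z": 6.43, "ax": 0, "ay": 0, "az": 0, "fingers": -0.6},
    {"x": 22.65, "y": 0, "z": 8.03, "ax": 0, "ay": 0, "az": 0, "fingers": -0.6},
    {"x": 22.82, "y": 0, "z": 9.67, "ax": 0, "ay": 0, "az": 0, "fingers": -0.6},
    {"x": 22.85, "y": 0, "z": 10.1, "ax": 0, "ay": 0, "az": 0, "fingers": -0.6},
  ],
)

```text
time_s: 9.8
position: [544.7, -250.2, 43.3]
orientation: [-3.14, -0.001, 1.557]
force: [-4.2, 4.0, 0.5]
opening: 0.383
```

Run:
```python
from h import *
ax()
# case B
yB=np.radians(4.5)
c=np.array([504.6,319.1]); e=np.array([np.sin(yB),-np.cos(yB)])
print('barB est',c+79.5*e,'hinge',c-57.5*e)
go([545,-252,150],np.pi/2-.014)
b=c+79.5*e
go([b[0],b[1],150],np.pi/2+yB)
```

```text
t 9.8 P [ 544.7 -250.2   43.3] rpy [-3.140e+00 -1.000e-03  1.557e+00] F [-4.2  4.   0.5] open 0.383 q [-0.49  0.58  1.52  0.    1.04 -0.48]
barB est [510.83749811 239.84507197] hinge [500.088602   376.42274669]
to [ 545 -252  150] shift [ -0.16   0.02 -10.67] rot [-0.001 -0.001  0.   ] rows>= 2.6
to [510.8 239.8 150. ] shift [ 48.97  -4.06 -10.61] rot [-0.001 -0.001 -0.092] rows>= 12.1
```

Emit:
move_arm(
  commands=[
    {"x": 0, "y": 0, "z": 0, "ax": 0, "ay": 0, "az": 0, "fingers": 0.3},
    {"x": 0, "y": 0, "z": 0, "ax": 0, "ay": 0, "az": 0, "fingers": 0.3},
    {"x": 0, "y": 0, "z": 0, "ax": 0, "ay": 0, "az": 0, "fingers": 0.3},
    {"x": 0, "y": 0, "z": -4, "ax": 0, "ay": 0, "az": 0, "fingers": 0.3},
    {"x": 0, "y": 0, "z": -8, "ax": 0, "ay": 0, "az": 0, "fingers": 0.3},
    {"x": 0, "y": 0, "z": -12, "ax": 0, "ay": 0, "az": 0, "fingers": 0.3},
    {"x": 49, "y": -4.1, "z": -12, "ax": 0, "ay": 0, "az": -0.095, "fingers": 0.3},
    {"x": 49, "y": -4.1, "z": -12, "ax": 0, "ay": 0, "az": -0.095, "fingers": 0.3},
    {"x": 49, "y": -4.1, "z": -12, "ax": 0, "ay": 0, "az": -0.095, "fingers": 0.3},
    {"x": 49, "y": -4.1, "z": -12, "ax": 0, "ay": 0, "az": -0.095, "fingers": 0.3},
    {"x": 49, "y": -4.1, "z": -12, "ax": 0, "ay": 0, "az": -0.095, "fingers": 0.3},
    {"x": 49, "y": -4.1, "z": -12, "ax": 0, "ay": 0, "az": -0.095, "fingers": 0.3},
    {"x": 49, "y": -4.1, "z": -12, "ax": 0, "ay": 0, "az": -0.095, "fingers": 0.3},
    {"x": 49, "y": -4.1, "z": -12, "ax": 0, "ay": 0, "az": -0.095, "fingers": 0.3},
    {"x": 49, "y": -4.1, "z": -12, "ax": 0, "ay": 0, "az": -0.095, "fingers": 0.3},
    {"x": 49, "y": -4.1, "z": -12, "ax": 0, "ay": 0, "az": -0.095, "fingers": 0.3},
    {"x": 49, "y": -4.1, "z": -12, "ax": 0, "ay": 0, "az": -0.095, "fingers": 0.3},
    {"x": 49, "y": -4.1, "z": -12, "ax": 0, "ay": 0, "az": -0.095, "fingers": 0.3},
    {"x": 49, "y": -4.1, "z": -12, "ax": 0, "ay": 0, "az": -0.095, "fingers": 0.3},
  ],
)

```text
time_s: 11.38
position: [510.2, 244.3, 165.9]
orientation: [3.14, -0.001, 1.656]
force: [-0.6, -0.1, 0.8]
opening: 0.652
```

Run:
```python
from h import *
ax(); im,d=shot('side','side6')
cv2.imwrite('pics/c6.png',im[:,:,::-1])
go([510.3,241,43],np.pi/2+.081)
```

```text
t 11.38 P [510.2 244.3 165.9] rpy [ 3.140e+00 -1.000e-03  1.656e+00] F [-0.6 -0.1  0.8] open 0.652 q [0.38 0.37 1.53 0.   1.25 0.3 ]
to [510.3 241.   43. ] shift [-0.09 -0.06 12.28] rot [ 0.001 -0.001  0.004] rows>= 2.9
```

View pics/c6.png

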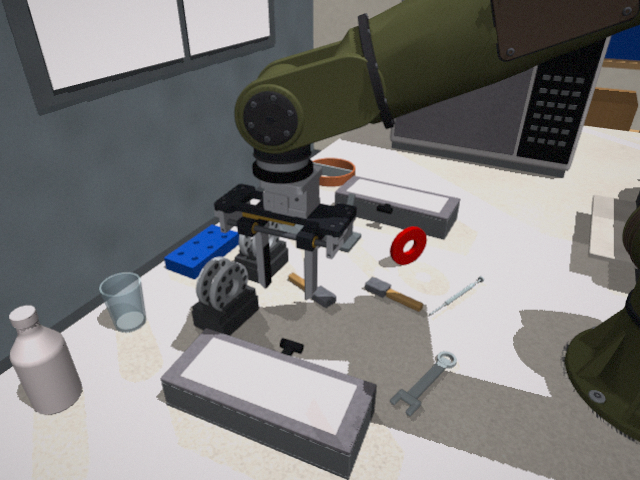

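Emit:
move_arm(
  commands=[
    {"x": -0.1, "y": 0, "z": 4, "ax": 0, "ay": 0, "az": 0, "fingers": 0.3},
    {"x": -0.1, "y": 0, "z": 8, "ax": 0, "ay": 0, "az": 0, "fingers": 0.3},
    {"x": -0.1, "y": 0, "z": 10.5, "ax": 0, "ay": 0, "az": 0, "fingers": 0.3},
    {"x": -0.1, "y": 0, "z": 12.2, "ax": 0, "ay": 0, "az": 0, "fingers": 0.3},
    {"x": -0.1, "y": 0, "z": 12.2, "ax": 0, "ay": 0, "az": 0, "fingers": -0.6},
    {"x": -0.1, "y": 0, "z": 12.2, "ax": 0, "ay": 0, "az": 0, "fingers": -0.6},
    {"x": -0.1, "y": 0, "z": 12.2, "ax": 0, "ay": 0, "az": 0, "fingers": -0.6},
    {"x": -0.1, "y": 0, "z": 12.2, "ax": 0, "ay": 0, "az": 0, "fingers": -0.6},
    {"x": -0.1, "y": 0, "z": 12.2, "ax": 0, "ay": 0, "az": 0, "fingers": -0.6},
    {"x": -0.1, "y": 0, "z": 12.2, "ax": 0, "ay": 0, "az": 0, "fingers": -0.6},
    {"x": -0.1, "y": 0, "z": 12.2, "ax": 0, "ay": 0, "az": 0, "fingers": -0.6},
  ],
)

```text
time_s: 12.35
position: [509.6, 238.1, 44.5]
orientation: [-3.139, 0.0, 1.652]
force: [-16.7, -4.5, 12.9]
opening: 0.382
```

Emit:
move_arm(
  commands=[
    {"x": 0.07, "y": 0, "z": -1.37, "ax": 0, "ay": 0, "az": 0, "fingers": -0.6},
    {"x": 0.27, "y": 0, "z": -2.72, "ax": 0, "ay": 0, "az": 0, "fingers": -0.6},
    {"x": 0.61, "y": 0, "z": -4.05, "ax": 0, "ay": 0, "az": 0, "fingers": -0.6},
    {"x": 1.08, "y": 0, "z": -5.34, "ax": 0, "ay": 0, "az": 0, "fingers": -0.6},
    {"x": 1.68, "y": 0, "z": -6.57, "ax": 0, "ay": 0, "az": 0, "fingers": -0.6},
    {"x": 2.39, "y": 0, "z": -7.74, "ax": 0, "ay": 0, "az": 0, "fingers": -0.6},
    {"x": 3.22, "y": 0, "z": -8.83, "ax": 0, "ay": 0, "az": 0, "fingers": -0.6},
    {"x": 4.16, "y": 0, "z": -9.83, "ax": 0, "ay": 0, "az": 0, "fingers": -0.6},
    {"x": 5.18, "y": 0, "z": -10.73, "ax": 0, "ay": 0, "az": 0, "fingers": -0.6},
    {"x": 6.3, "y": 0, "z": -11.53, "ax": 0, "ay": 0, "az": 0, "fingers": -0.6},
    {"x": 7.49, "y": 0, "z": -12.21, "ax": 0, "ay": 0, "az": 0, "fingers": -0.6},
    {"x": 8.74, "y": 0, "z": -12.77, "ax": 0, "ay": 0, "az": 0, "fingers": -0.6},
    {"x": 10.04, "y": 0, "z": -13.2, "ax": 0, "ay": 0, "az": 0, "fingers": -0.6},
    {"x": 11.37, "y": 0, "z": -13.5, "ax": 0, "ay": 0, "az": 0, "fingers": -0.6},
    {"x": 12.73, "y": 0, "z": -13.67, "ax": 0, "ay": 0, "az": 0, "fingers": -0.6},
    {"x": 14.1, "y": 0, "z": -13.69, "ax": 0, "ay": 0, "az": 0, "fingers": -0.6},
    {"x": 15.47, "y": 0, "z": -13.59, "ax": 0, "ay": 0, "az": 0, "fingers": -0.6},
    {"x": 16.81, "y": 0, "z": -13.34, "ax": 0, "ay": 0, "az": 0, "fingers": -0.6},
    {"x": 18.13, "y": 0, "z": -12.96, "ax": 0, "ay": 0, "az": 0, "fingers": -0.6},
  ],
)

```text
time_s: 13.93
position: [493.3, 420.2, 173.9]
orientation: [-3.136, -0.0, 1.653]
force: [-21.2, -1.8, 4.0]
opening: 0.381
```

Run:
```python
from h import *
ax(); im,d=shot('side','side7')
cv2.imwrite('pics/c7.png',im[:,:,::-1])
```

```text
t 13.93 P [493.3 420.2 173.9] rpy [-3.136 -0.     1.653] F [-21.2  -1.8   4. ] open 0.381 q [0.65 0.55 1.25 0.   1.35 0.56]
```

View pics/c7.png

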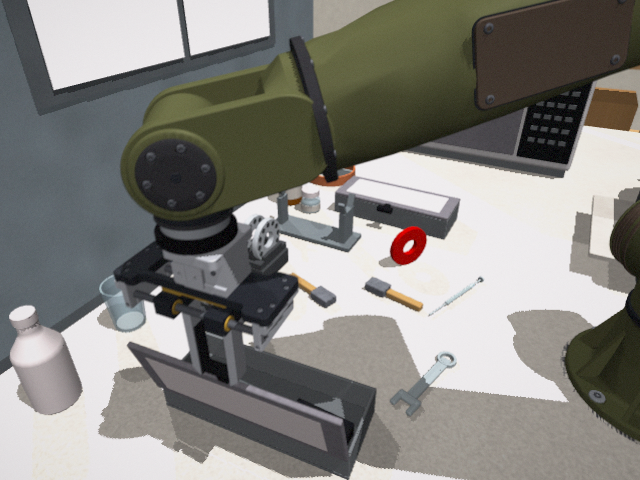

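Emit:
move_arm(
  commands=[
    {"x": 0, "y": 0, "z": 0, "ax": 0, "ay": 0, "az": 0, "fingers": 0.3},
    {"x": 0, "y": 0, "z": 0, "ax": 0, "ay": 0, "az": 0, "fingers": 0.3},
    {"x": 0, "y": 0, "z": 0, "ax": 0, "ay": 0, "az": 0, "fingers": 0.3},
    {"x": 0, "y": 0, "z": -3, "ax": 0, "ay": 0, "az": 0, "fingers": 0.3},
    {"x": 0, "y": 0, "z": -6, "ax": 0, "ay": 0, "az": 0, "fingers": 0.3},
    {"x": 0, "y": 0, "z": -9, "ax": 0, "ay": 0, "az": 0, "fingers": 0.3},
    {"x": -36, "y": -10, "z": -12, "ax": 0, "ay": 0, "az": 0.8, "fingers": 0.3},
    {"x": -36, "y": -10, "z": -12, "ax": 0, "ay": 0, "az": 0.8, "fingers": 0.3},
    {"x": -36, "y": -10, "z": -12, "ax": 0, "ay": 0, "az": 0.8, "fingers": 0.3},
    {"x": -36, "y": -10, "z": -12, "ax": 0, "ay": 0, "az": 0.8, "fingers": 0.3},
    {"x": -36, "y": -10, "z": -12, "ax": 0, "ay": 0, "az": 0.8, "fingers": 0.3},
    {"x": -36, "y": -10, "z": -12, "ax": 0, "ay": 0, "az": 0.8, "fingers": 0.3},
    {"x": -36, "y": -10, "z": -12, "ax": 0, "ay": 0, "az": 0.8, "fingers": 0.3},
    {"x": -36, "y": -10, "z": -12, "ax": 0, "ay": 0, "az": 0.8, "fingers": 0.3},
    {"x": -36, "y": -10, "z": -12, "ax": 0, "ay": 0, "az": 0.8, "fingers": 0.3},
    {"x": -36, "y": -10, "z": -12, "ax": 0, "ay": 0, "az": 0.8, "fingers": 0.3},
  ],
)

```text
time_s: 15.32
position: [425.0, 46.8, 294.2]
orientation: [3.138, -0.001, 0.846]
force: [-0.4, 1.0, -0.2]
opening: 0.653
```

Run:
```python
from h import *
ax(); im,d=shot('top','top8')
for n in ('rod_handle','rod_tip','lidB'):print(models.find_in('top',n))
a=im[180:360,100:300]; cv2.imwrite('pics/c8.png',cv2.resize(a,(660,594))[:,:,::-1])
```

```text
t 15.32 P [425.   46.8 294.2] rpy [ 3.138e+00 -1.000e-03  8.460e-01] F [-0.4  1.  -0.2] open 0.653 q [ 0.02 -0.04  1.7  -0.    1.48  0.75]
[{'box': [187.4, 278.7, 12.9, 99.8], 'p': 0.72}, {'box': [134.6, 276.8, 51.8, 125.1], 'p': 0.66}]
[{'box': [188.4, 278.2, 15.6, 98.6], 'p': 0.95}]
[{'box': [136.8, 276.9, 53.6, 122.9], 'p': 0.85}]
```

View pics/c8.png

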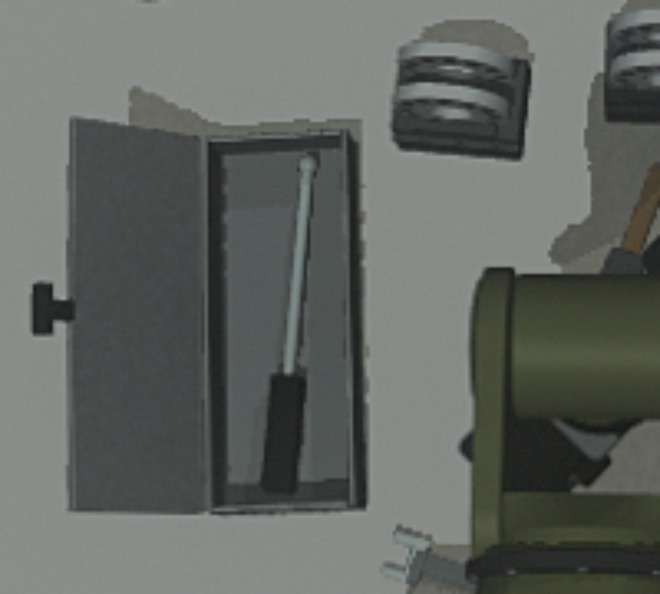

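Run:
```python
from h import *
z=np.load('/tmp/top8.npz');im,d=z['im'],z['d'];g=im.astype(int).sum(2)
u0,v0=170,285
s=g[v0:335,u0:205]; 
m=((s<105)).astype(np.uint8); print(np.unique(s,return_counts=False)[:5])
n,l,st,c=cv2.connectedComponentsWithStats(m);print(st,c)
i=1+np.argmax(st[1:,4]);ys,xs=np.where(l==i)
pts=np.c_[xs+u0,ys+v0].astype(float)
W=np.array([px2w('top',u,v,z=29) for u,v in pts])
print(cv2.minAreaRect(W[:,:2].astype(np.float32)))
print('tip',px2w('top',100+308/3.3,180+165/3.3,z=20),'front top',px2w('top',100+288/3.3,180+374/3.3,z=29),'rear top',px2w('top',100+280/3.3,180+492/3.3,z=29))
print(px2w('top',100+280/3.3,180+488/3.3,z=29))
```

```text
[75 78 79 80 84]
[[   0    0   35   50 1667]
 [  12    9    5   10   20]
 [  18   10    1    1    1]
 [  18   10    5   32   51]
 [  11   20    1    1    1]
 [  11   22    2    4    4]
 [  11   29    1    1    1]
 [  10   32    2    3    3]
 [  10   36    1    1    1]
 [  18   43    1    1    1]] [[16.99340132 24.67006599]
 [13.15       12.35      ]
 [18.         10.        ]
 [19.90196078 22.98039216]
 [11.         20.        ]
 [11.25       23.5       ]
 [11.         29.        ]
 [10.33333333 33.        ]
 [10.         36.        ]
 [18.         43.        ]]
((419.2889709472656, 305.5735168457031), (8.99400520324707, 78.91636657714844), 87.93668365478516)
tip [629.82832484 310.05156024  20.        ] front top [462.54518498 312.39616017  29.        ] rear top [371.66441468 312.72885152  29.        ]
[374.71391874 312.9212585   29.        ]
```

Run:
```python
from h import *
ax(); go([424,312.5,130],-.011); go([424,312.5,9],-.011)
```

```text
t 15.52 P [425.9  52.6 292.8] rpy [ 3.141e+00 -1.000e-03  8.520e-01] F [ 0.  -0.2 -0.8] open 0.65 q [ 0.04 -0.03  1.7   0.    1.48  0.76]
to [424.  312.5 130. ] shift [ 19.42 -17.27  16.28] rot [ 0.    -0.001  0.863] rows>= 7.4
to [424.  312.5   9. ] shift [ 19.41 -17.28  28.38] rot [ 0.    -0.001  0.863] rows>= 9.2
```

Emit:
move_arm(
  commands=[
    {"x": 19.4, "y": -17.3, "z": 16.3, "ax": 0, "ay": 0, "az": 0.863, "fingers": 0.1},
    {"x": 19.4, "y": -17.3, "z": 16.3, "ax": 0, "ay": 0, "az": 0.863, "fingers": 0.1},
    {"x": 19.4, "y": -17.3, "z": 16.3, "ax": 0, "ay": 0, "az": 0.863, "fingers": 0.1},
    {"x": 19.4, "y": -17.3, "z": 16.3, "ax": 0, "ay": 0, "az": 0.863, "fingers": 0.1},
    {"x": 19.4, "y": -17.3, "z": 16.3, "ax": 0, "ay": 0, "az": 0.863, "fingers": 0.1},
    {"x": 19.4, "y": -17.3, "z": 16.3, "ax": 0, "ay": 0, "az": 0.863, "fingers": 0.1},
    {"x": 19.4, "y": -17.3, "z": 16.3, "ax": 0, "ay": 0, "az": 0.863, "fingers": 0.1},
    {"x": 19.4, "y": -17.3, "z": 16.3, "ax": 0, "ay": 0, "az": 0.863, "fingers": 0.1},
    {"x": 19.4, "y": -17.3, "z": 16.3, "ax": 0, "ay": 0, "az": 0.863, "fingers": 0.1},
    {"x": 19.4, "y": -17.3, "z": 16.3, "ax": 0, "ay": 0, "az": 0.863, "fingers": 0.1},
    {"x": 19.4, "y": -17.3, "z": 16.3, "ax": 0, "ay": 0, "az": 0.863, "fingers": 0.1},
    {"x": 19.4, "y": -17.3, "z": 16.3, "ax": 0, "ay": 0, "az": 0.863, "fingers": 0.1},
  ],
)

```text
time_s: 16.52
position: [423.6, 312.1, 130.3]
orientation: [-3.141, -0.001, -0.01]
force: [-0.2, -0.2, -0.0]
opening: 0.551
```

Run:
```python
from h import *
im,d=shot('side','side9');ax();go([424,312.5,10],-.011)
cv2.imwrite('pics/c9.png',im[:,:,::-1])
```

```text
t 16.57 P [423.7 311.9 130.4] rpy [-3.141e+00 -1.000e-03 -1.100e-02] F [ 0.2 -1.1  0.7] open 0.549 q [ 0.56  0.32  1.68 -0.    1.14  2.15]
to [424.  312.5  10. ] shift [ 1.000e-02 -5.000e-02  1.204e+01] rot [-0.001 -0.001 -0.   ] rows>= 2.9
```

View pics/c9.png

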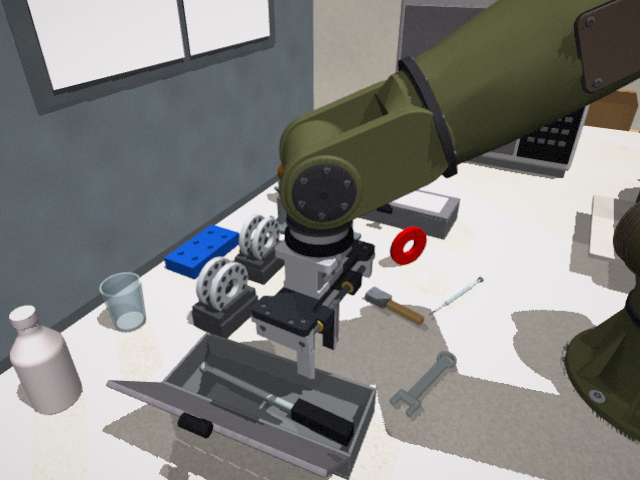

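Emit:
move_arm(
  commands=[
    {"x": 0, "y": -0.05, "z": 4, "ax": 0, "ay": 0, "az": 0, "fingers": 0.1},
    {"x": 0, "y": -0.05, "z": 7.5, "ax": 0, "ay": 0, "az": 0, "fingers": 0.1},
    {"x": 0, "y": -0.05, "z": 10, "ax": 0, "ay": 0, "az": 0, "fingers": 0.1},
    {"x": 0, "y": -0.05, "z": 11.3, "ax": 0, "ay": 0, "az": 0, "fingers": 0.1},
    {"x": 0, "y": -0.05, "z": 12, "ax": 0, "ay": 0, "az": 0, "fingers": 0.1},
    {"x": 0, "y": -0.05, "z": 12, "ax": 0, "ay": 0, "az": 0, "fingers": 0.1},
    {"x": 0, "y": -0.05, "z": 12, "ax": 0, "ay": 0, "az": 0, "fingers": -0.8},
    {"x": 0, "y": -0.05, "z": 12, "ax": 0, "ay": 0, "az": 0, "fingers": -0.8},
    {"x": 0, "y": -0.05, "z": 12, "ax": 0, "ay": 0, "az": 0, "fingers": -0.8},
    {"x": 0, "y": -0.05, "z": 12, "ax": 0, "ay": 0, "az": 0, "fingers": -0.8},
    {"x": 0, "y": -0.05, "z": 12, "ax": 0, "ay": 0, "az": 0, "fingers": -0.8},
    {"x": 0, "y": -0.05, "z": 12, "ax": 0, "ay": 0, "az": 0, "fingers": -0.8},
    {"x": 0, "y": -0.05, "z": 12, "ax": 0, "ay": 0, "az": 0, "fingers": -0.8},
    {"x": 0, "y": -0.05, "z": 12, "ax": 0, "ay": 0, "az": 0, "fingers": -0.8},
  ],
  grip_force=50,
)

```text
time_s: 17.73
position: [423.6, 312.9, 9.9]
orientation: [-3.141, -0.001, -0.011]
force: [-1.6, 1.0, 5.6]
opening: 0.253
```

Emit:
move_arm(
  commands=[
    {"x": 0, "y": 0, "z": -1, "ax": 0, "ay": 0, "az": 0, "fingers": -0.8},
    {"x": 0, "y": 0, "z": -3, "ax": 0, "ay": 0, "az": 0, "fingers": -0.8},
    {"x": 0, "y": 0, "z": -6, "ax": 0, "ay": 0, "az": 0, "fingers": -0.8},
    {"x": 0, "y": 0, "z": -9, "ax": 0, "ay": 0, "az": 0, "fingers": -0.8},
    {"x": 0, "y": 0, "z": -12, "ax": 0, "ay": 0, "az": 0, "fingers": -0.8},
    {"x": 0, "y": 0, "z": -14, "ax": 0, "ay": 0, "az": 0, "fingers": -0.8},
    {"x": 0, "y": 0, "z": -14, "ax": 0, "ay": 0, "az": 0, "fingers": -0.8},
  ],
)

```text
time_s: 18.32
position: [424.6, 313.4, 153.9]
orientation: [-3.138, -0.005, -0.011]
force: [0.3, 0.6, -2.1]
opening: 0.253
```

Run:
```python
from h import *
np.set_printoptions(precision=1,suppress=True)
z=np.load('/tmp/top0.npz');C=cloud('top',cv2.medianBlur(z['d'],3));Z=C[:,:,2]
for n,(u0,v0,u1,v1),mid in(('r1',(215,185,265,235),683),('r2',(280,170,330,225),713)):
    m=np.zeros(Z.shape,bool);m[v0:v1,u0:u1]=1;m&=(Z>85)&(Z<140)
    P=C[m]
    from scipy.cluster.vq import kmeans2
    best=None
    X=P[:,0]-0
    for yw in np.radians(np.arange(-8,8.1,.25)):
        a=P[:,0]*np.cos(yw)+P[:,1]*np.sin(yw)
        med=np.median(a); 
        c,l=kmeans2(a,np.array([a.min()+5,a.max()-5]),minit='matrix')
        e=np.abs(a-c[l]).mean()
        if best is None or e<best[0]: best=(e,np.degrees(yw),c,l)
    print(n,best[:3])
    for k in(0,1):
        Q=P[best[3]==k]; print('  n',len(Q),'mean',Q.mean(0),'ymid',(np.percentile(Q[:,1],1)+np.percentile(Q[:,1],99))/2, 'zmax',np.percentile(Q[:,2],98))
    # rack rect
    m=np.zeros(Z.shape,bool);m[v0:v1,u0:u1]=1;m&=(Z>40)&(Z<66);Q=C[m][:,:2].astype(np.float32);print('  rack',cv2.minAreaRect(Q))
im,d=shot('side','side10');im2,d2=shot('top','top10');ax()
cv2.imwrite('pics/c10.png',np.hstack([im[150:450,120:470],im2[130:430,120:470]])[:,:,::-1])
```

```text
r1 (np.float64(3.3788179563319978), np.float64(-2.25), array([657.5, 689.3]))
  n 249 mean [665.4 188.3 111.5] ymid 189.63329779074624 zmax 126.93641066457994
  n 242 mean [697.2 186.8 111.3] ymid 188.6908675284197 zmax 126.25532511580283
  rack ((682.2683715820312, 190.29608154296875), (100.70893096923828, 64.8520278930664), 88.12699890136719)
r2 (np.float64(3.4075633571471227), np.float64(1.25), array([696.7, 728.5]))
  n 257 mean [696.3  27.4 111.5] ymid 26.97542882976241 zmax 126.85467432577117
  n 262 mean [728.1  28.7 110.6] ymid 28.09119237207587 zmax 125.71787627568328
  rack ((712.135986328125, 28.169416427612305), (100.52252197265625, 63.62118911743164), 89.13534545898438)
t 18.42 P [423.2 312.5 149.2] rpy [ 3.1 -0.  -0. ] F [ 0.4  0.  -3.7] open 0.25 q [ 0.6  0.3  1.7 -0.   1.2  2.1]
```

View pics/c10.png

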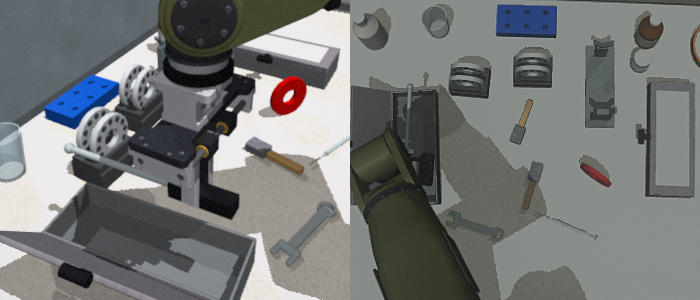

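Run:
```python
from h import *
ax()
P,Rc,o=pose()
T=P+Rc.apply([208,0,-8]);print('pred tip',T,w2px('top',T),w2px('side',T))
go([404,203,150],-.049);go([404,203,72],-.049)
im=np.load('/tmp/top10.npz')['im'];a=im[180:260,160:240]
im=np.load('/tmp/side10.npz')['im'];b=im[260:340,150:230]
cv2.imwrite('pics/c11.png',cv2.resize(np.hstack([a,b]),None,fx=5,fy=5)[:,:,::-1])
```

```text
t 18.42 P [423.2 312.5 149.2] rpy [ 3.142 -0.    -0.011] F [ 0.4  0.  -3.7] open 0.25 q [ 0.57  0.3   1.66 -0.    1.18  2.15]
pred tip [631.14151035 310.13415237 157.20335867] [[182.51797621 217.1487505 ]] [[193.63065378 295.89867097]]
to [404 203 150] shift [-1.79 10.97 -0.08] rot [ 0.    -0.     0.038] rows>= 2.7
to [404 203  72] shift [-1.79 10.97  7.72] rot [ 0.    -0.     0.038] rows>= 3.2
```

View pics/c11.png

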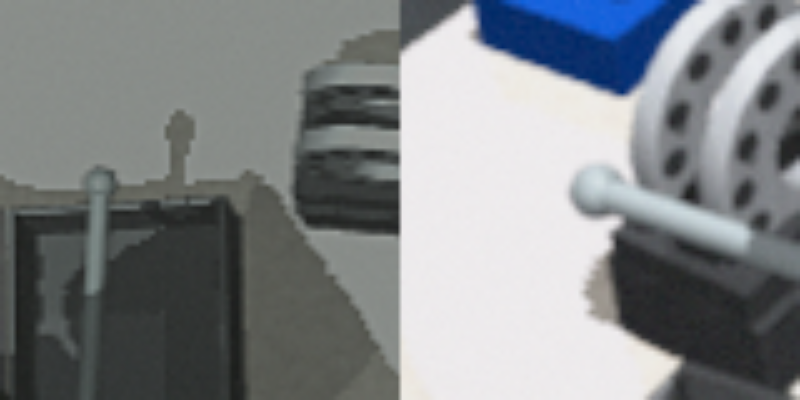

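```bash
cat >> h.py <<'E'
def tri(pt,ps):
    out=[]
    for n,p in(('top',pt),('side',ps)):
        K,D,T=cal(n);q=cv2.undistortPoints(np.array([[p]],float),K,D)[0,0];out.append((T[:3],q))
    X=cv2.triangulatePoints(out[0][0],out[1][0],out[0][1].reshape(2,1),out[1][1].reshape(2,1))[:,0];X=X[:3]/X[3]
    return X,[w2px('top',X)[0],w2px('side',X)[0]]
E
python3 - <<'E'
from h import *
print(tri((179.8,216.6),(188.6,297.4)))
E
```

```text
(array([632.92189441, 317.17214859, 158.47795395]), [array([179.58227633, 216.21743333]), array([189.30050339, 297.5606071 ])])
```

Emit:
move_arm(
  commands=[
    {"x": -1.8, "y": 3.0, "z": 0, "ax": 0, "ay": 0, "az": 0.038, "fingers": -0.8},
    {"x": -1.8, "y": 6.5, "z": 0, "ax": 0, "ay": 0, "az": 0.038, "fingers": -0.8},
    {"x": -1.8, "y": 10, "z": 2, "ax": 0, "ay": 0, "az": 0.038, "fingers": -0.8},
    {"x": -1.8, "y": 11, "z": 4.5, "ax": 0, "ay": 0, "az": 0.038, "fingers": -0.8},
    {"x": -1.8, "y": 11, "z": 7.0, "ax": 0, "ay": 0, "az": 0.038, "fingers": -0.8},
    {"x": -1.8, "y": 11, "z": 7.7, "ax": 0, "ay": 0, "az": 0.038, "fingers": -0.8},
    {"x": -1.8, "y": 11, "z": 7.7, "ax": 0, "ay": 0, "az": 0.038, "fingers": -0.8},
    {"x": -1.8, "y": 11, "z": 7.7, "ax": 0, "ay": 0, "az": 0.038, "fingers": -0.8},
  ],
)

```text
time_s: 19.08
position: [404.0, 203.1, 72.3]
orientation: [3.141, 0.001, -0.049]
force: [-0.6, -0.1, -1.2]
opening: 0.25
```

Run:
```python
from h import *
im,d=shot('side','side12');im2,d2=shot('top','top12');ax()
P,Rc,o=pose()
T=P+Rc.apply([208,0,-8]);print('pred tip',T,w2px('top',T),w2px('side',T))
a=im2[180:260,190:290];b=im[240:340,180:280]
cv2.imwrite('pics/c12.png',np.hstack([cv2.resize(a,(400,320)),cv2.resize(b,(400,400))[40:360]])[:,:,::-1])
cv2.imwrite('pics/c12s.png',cv2.resize(im[220:340,180:340],(800,600),interpolation=cv2.INTER_CUBIC)[:,:,::-1])
cv2.imwrite('pics/c12t.png',cv2.resize(im2[180:300,190:350],(800,600),interpolation=cv2.INTER_CUBIC)[:,:,::-1])
```

```text
t 19.18 P [404.6 203.4  73.3] rpy [-3.141e+00 -1.000e-03 -4.800e-02] F [ 1.2  0.9 -1.2] open 0.252 q [0.38 0.25 1.92 0.   0.97 2.  ]
pred tip [612.30874477 193.33700313  81.50411365] [[234.29009918 232.97248323]] [[253.91010258 295.61058541]]
```

View pics/c12s.png

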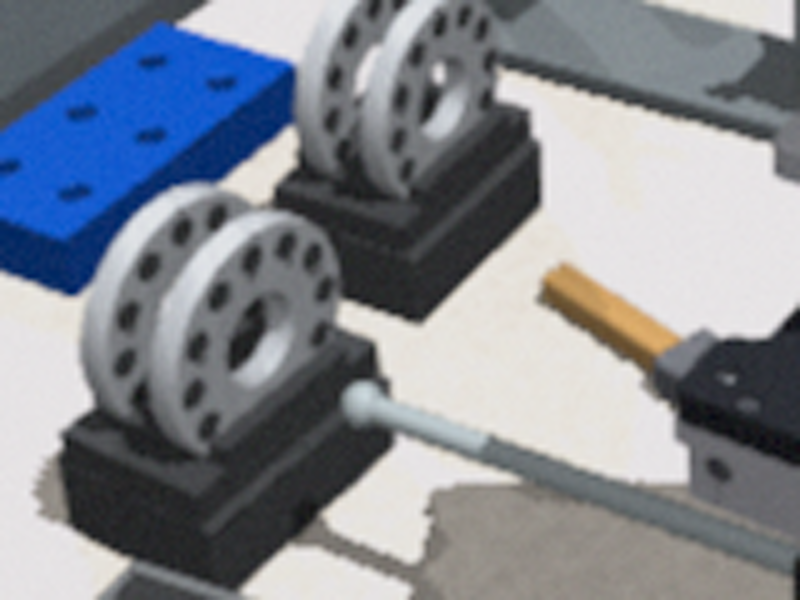

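View pics/c12t.png

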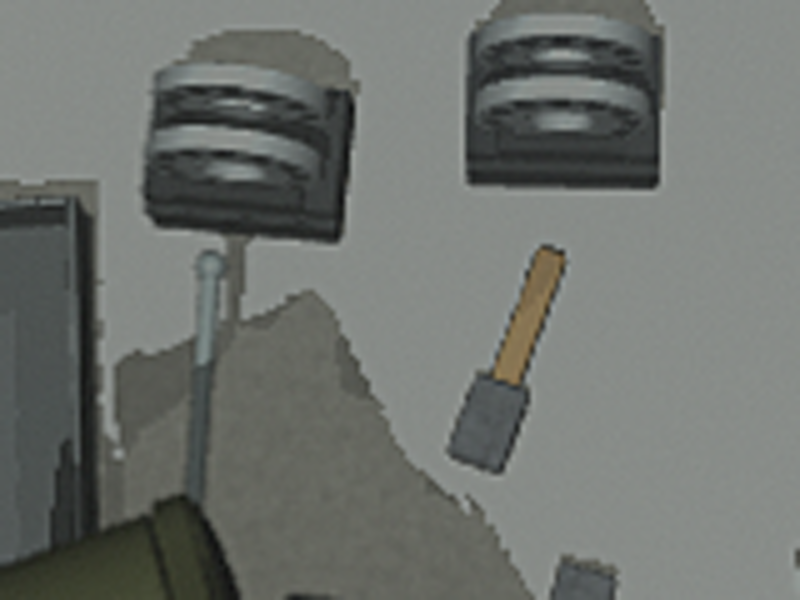

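Run:
```python
from h import *
print(tri((231.8,233.0),(252.4,300.6)))
u=np.array([np.cos(-.049),np.sin(-.049),0]);c=np.array([682,189.3,80])
print('pred hole front centre side',w2px('side',c-22*u),'rear disc',w2px('side',c+10*u), 'top',w2px('top',c-22*u))
c2=np.array([712.3,27.8,80]);u2=np.array([1,.016,0]);print('rack2',w2px('side',c2-22*u2))
# shaft points: several along the axis predicted
P,Rc,o=pose()
for s in(60,100,150,208):
    T=P+Rc.apply([s,0,-8]);print(s,T,w2px('top',T)-[190,180],w2px('side',T)-[180,220])
```

```text
(array([612.43499525, 199.99517147,  75.56054711]), [array([231.95144627, 233.34036234]), array([251.86824257, 300.4793127 ])])
pred hole front centre side [[232.71465874 287.21078148]] rear disc [[218.96243878 281.52183282]] top [[236.64600205 214.59863466]]
rack2 [[269.07331683 239.66985988]]
60 [464.48270334 200.50911016  81.35459248] [[ 38.03475681 111.8285215 ]] [[148.67880404 106.5815673 ]]
100 [504.43568751 198.57070286  81.39500361] [[39.71881182 95.72164553]] [[127.1350155   97.65257426]]
150 [554.37691772 196.14769372  81.44551752] [[41.83195739 75.78933451]] [[101.64661597  87.09397607]]
208 [612.30874477 193.33700313  81.50411365] [[44.29009918 52.97248323]] [[73.91010258 75.61058541]]
```

Emit:
move_arm(
  commands=[
    {"x": 0, "y": 0, "z": 0.4, "ax": 0, "ay": 0.055, "az": 0.035, "fingers": -0.8},
    {"x": 0, "y": 0, "z": 0.4, "ax": 0, "ay": 0.055, "az": 0.035, "fingers": -0.8},
    {"x": 0, "y": 0, "z": 0.4, "ax": 0, "ay": 0.055, "az": 0.035, "fingers": -0.8},
    {"x": 0, "y": 0, "z": 0.4, "ax": 0, "ay": 0.055, "az": 0.035, "fingers": -0.8},
    {"x": 0, "y": 0, "z": 0.4, "ax": 0, "ay": 0.055, "az": 0.035, "fingers": -0.8},
    {"x": 0, "y": 0, "z": 0.4, "ax": 0, "ay": 0.055, "az": 0.035, "fingers": -0.8},
  ],
  grip_force=60,
)

```text
time_s: 19.68
position: [404.4, 202.9, 68.7]
orientation: [-3.14, -0.055, -0.084]
force: [0.3, -0.2, -2.9]
opening: 0.252
```

```bash
cat > look.py <<'E'
from h import *
import sys
n=sys.argv[1];bs=list(map(int,sys.argv[2].split(',')));bt=list(map(int,sys.argv[3].split(',')))
im,d=shot('side','side'+n);im2,d2=shot('top','top'+n);ax()
f=lambda i,b:cv2.resize(i[b[1]:b[1]+b[3],b[0]:b[0]+b[2]],None,fx=5,fy=5,interpolation=cv2.INTER_CUBIC)[:,:,::-1]
cv2.imwrite(f'pics/s{n}.png',f(im,bs));cv2.imwrite(f'pics/t{n}.png',f(im2,bt))
E
python3 look.py 13 180,220,160,120 190,180,120,100
```

```text
t 19.78 P [404.3 202.8  68.6] rpy [-3.141 -0.055 -0.084] F [ 0.2 -0.5 -2.5] open 0.252 q [ 0.4   0.24  1.96 -0.03  0.9   2.07]
```

View pics/s13.png

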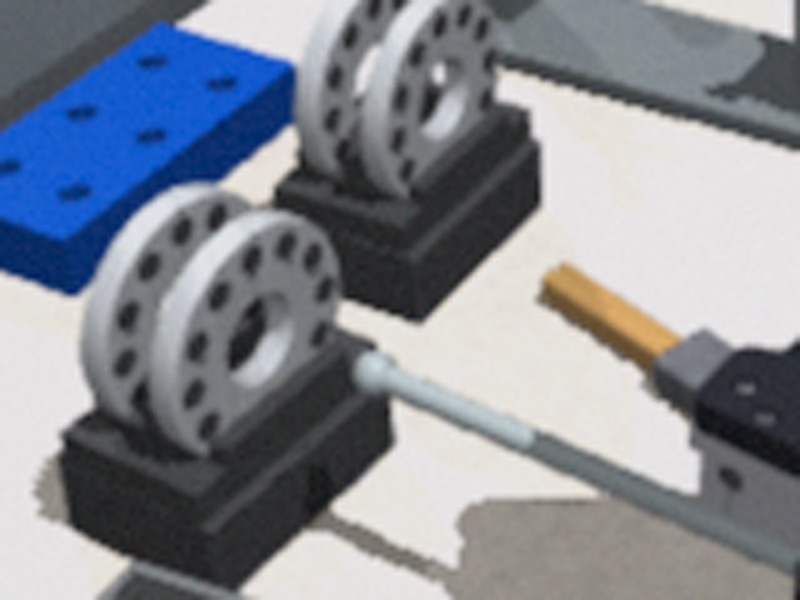

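View pics/t13.png

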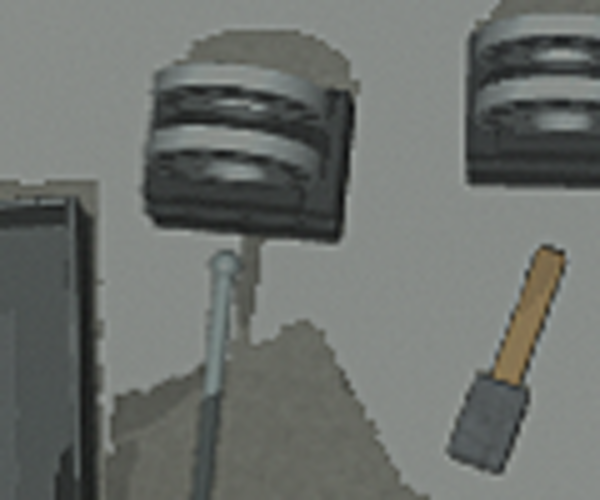

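Run:
```python
from h import *
print(tri((235,233.0),(254.6,294.2)))
P,Rc,o=pose()
for s in(60,100,150,208):
    T=P+Rc.apply([s,0,-8]);print(s,T,w2px('top',T)-[190,180],w2px('side',T)-[180,220])
u=np.array([np.cos(-.049),np.sin(-.049),0]);c=np.array([682,189.3,80])
for l in (-70,-22,22): print(l,c+l*u,w2px('top',c+l*u),w2px('side',c+l*u))
```

```text
(array([611.99966803, 191.34888035,  83.2738341 ]), [array([234.98614981, 232.96882223]), array([254.64816039, 294.21086793])])
60 [463.54947239 197.82962935  79.82494636] [[ 39.18170137 112.31779711]] [[149.96596342 106.46739956]]
100 [503.34829665 194.47293133  82.01267703] [[41.31309107 96.18074724]] [[128.95450551  96.06990817]]
150 [553.09682699 190.2770588   84.74734037] [[43.98801406 76.1446209 ]] [[104.08356853  83.76774426]]
208 [610.80512217 185.40984667  87.91954984] [[47.10076492 53.11871145]] [[77.00371123 70.37935463]]
-70 [612.08401819 192.72862759  80.        ] [[234.60156344 233.19437698]] [[254.28399755 296.13683559]]
-22 [660.02640572 190.37756867  80.        ] [[236.64600205 214.59863466]] [[232.71465874 287.21078148]]
22 [703.97359428 188.22243133  80.        ] [[238.51901259 197.77798921]] [[213.92810216 279.43967061]]
```

Run:
```python
from h import *
print(w2px('top',[[817,183,80],[840,182,80]]),w2px('side',[[817,183,80]]))
P,Rc,o=pose();u=np.array([np.cos(-.049),np.sin(-.049),0])
for l in(40,70,100,205): print(l,np.round(Rc.inv().apply(l*u+[0,1,-2])/10,2))
```

```text
[[243.19463509 155.57346842]
 [244.11746951 147.18081267]] [[169.35661287 261.14799186]]
40 [ 3.97 -0.24  0.42]
70 [ 6.97 -0.35  0.58]
100 [ 9.96 -0.45  0.75]
205 [20.44 -0.82  1.32]
```

Emit:
move_arm(
  commands=[
    {"x": 1.5, "y": -0.15, "z": 0.3, "ax": 0, "ay": 0, "az": 0, "fingers": -0.8},
    {"x": 3, "y": -0.21, "z": 0.37, "ax": 0, "ay": 0, "az": 0, "fingers": -0.8},
    {"x": 4.5, "y": -0.26, "z": 0.45, "ax": 0, "ay": 0, "az": 0, "fingers": -0.8},
    {"x": 6, "y": -0.31, "z": 0.53, "ax": 0, "ay": 0, "az": 0, "fingers": -0.8},
    {"x": 7, "y": -0.35, "z": 0.58, "ax": 0, "ay": 0, "az": 0, "fingers": -0.8},
    {"x": 7, "y": -0.35, "z": 0.58, "ax": 0, "ay": 0, "az": 0, "fingers": -0.8},
    {"x": 7, "y": -0.35, "z": 0.58, "ax": 0, "ay": 0, "az": 0, "fingers": -0.8},
  ],
)

```text
time_s: 20.37
position: [474.1, 200.3, 66.2]
orientation: [-3.141, -0.054, -0.085]
force: [0.5, -0.7, -2.1]
opening: 0.25
```

```bash
python3 look.py 14 180,220,160,120 190,180,120,100
```

```text
t 20.47 P [473.7 200.4  66.4] rpy [-3.141 -0.054 -0.084] F [-1.  -1.2 -2.6] open 0.25 q [ 0.34  0.36  1.8  -0.03  0.94  2.01]
```

View pics/s14.png

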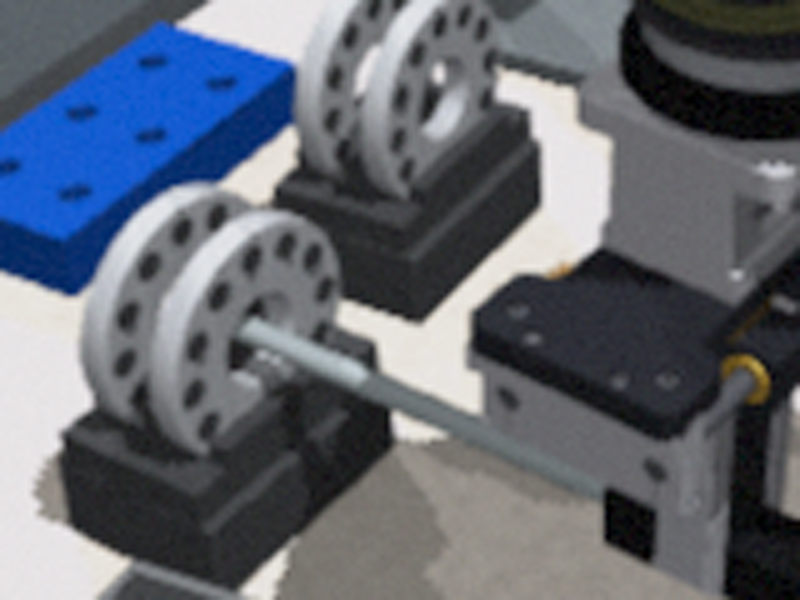

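View pics/t14.png

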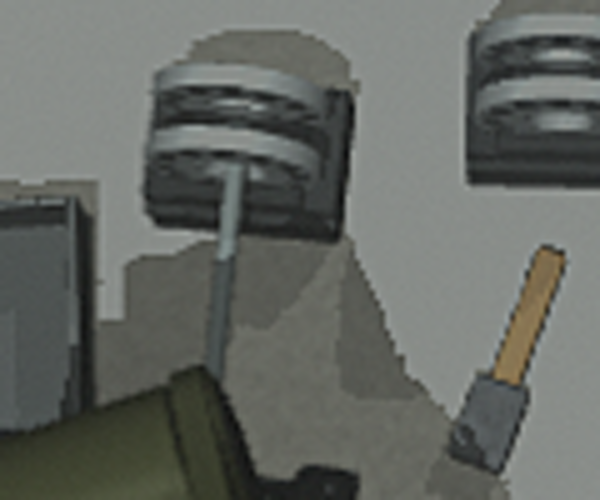

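Emit:
move_arm(
  commands=[
    {"x": 1.5, "y": -0.05, "z": 0.08, "ax": 0, "ay": 0, "az": 0, "fingers": -0.8},
    {"x": 3, "y": -0.1, "z": 0.16, "ax": 0, "ay": 0, "az": 0, "fingers": -0.8},
    {"x": 4.5, "y": -0.16, "z": 0.25, "ax": 0, "ay": 0, "az": 0, "fingers": -0.8},
    {"x": 6, "y": -0.21, "z": 0.33, "ax": 0, "ay": 0, "az": 0, "fingers": -0.8},
    {"x": 7.5, "y": -0.26, "z": 0.41, "ax": 0, "ay": 0, "az": 0, "fingers": -0.8},
    {"x": 9, "y": -0.32, "z": 0.5, "ax": 0, "ay": 0, "az": 0, "fingers": -0.8},
    {"x": 10.5, "y": -0.37, "z": 0.58, "ax": 0, "ay": 0, "az": 0, "fingers": -0.8},
    {"x": 12, "y": -0.42, "z": 0.66, "ax": 0, "ay": 0, "az": 0, "fingers": -0.8},
    {"x": 13, "y": -0.46, "z": 0.72, "ax": 0, "ay": 0, "az": 0, "fingers": -0.8},
    {"x": 13, "y": -0.46, "z": 0.72, "ax": 0, "ay": 0, "az": 0, "fingers": -0.8},
  ],
)

```text
time_s: 21.3
position: [605.2, 194.0, 66.4]
orientation: [-3.141, -0.055, -0.085]
force: [-0.3, 0.7, -2.3]
opening: 0.252
```

```bash
python3 look.py 15 140,200,160,120 190,130,120,120
```

```text
t 21.4 P [603.7 194.2  66.2] rpy [-3.141 -0.054 -0.084] F [ 0.4 -0.2 -2.5] open 0.252 q [ 0.26  0.59  1.44 -0.02  1.06  1.93]
```

View pics/s15.png

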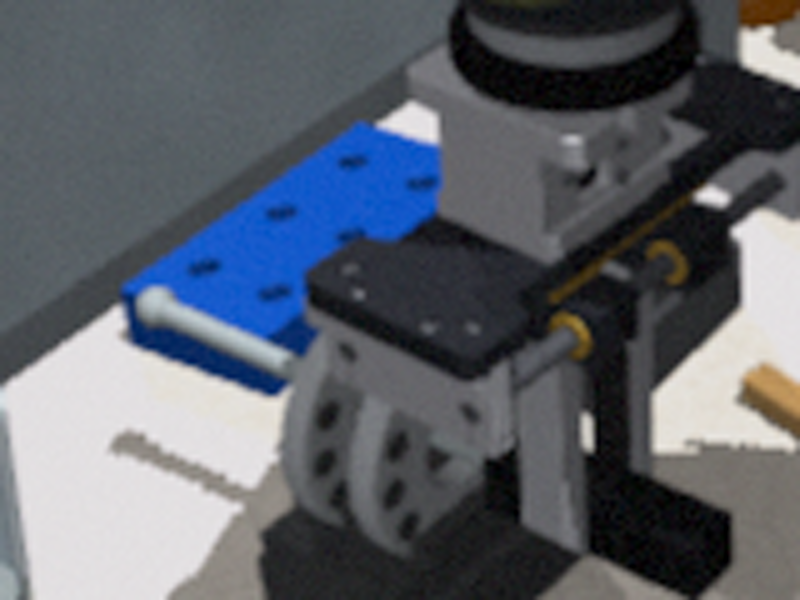

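View pics/t15.png

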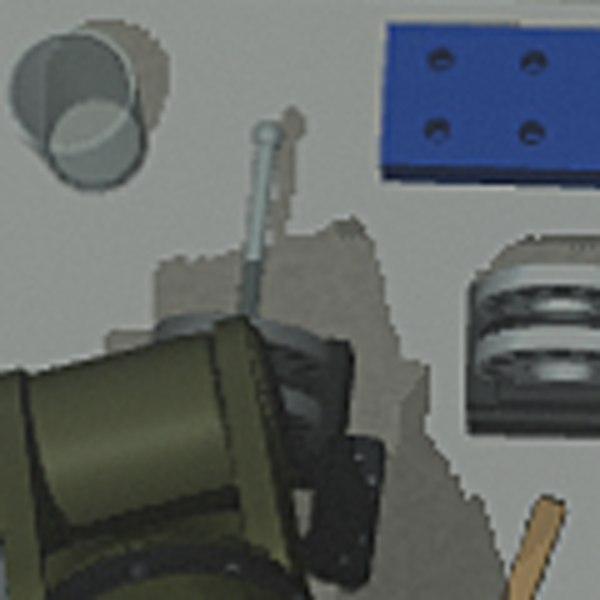

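Emit:
move_arm(
  commands=[
    {"x": 0.04, "y": 0, "z": -0.6, "ax": 0, "ay": 0, "az": 0, "fingers": -0.8},
    {"x": 0.07, "y": 0, "z": -1.2, "ax": 0, "ay": 0, "az": 0, "fingers": -0.8},
    {"x": 0.1, "y": 0, "z": -1.8, "ax": 0, "ay": 0.01, "az": 0, "fingers": -0.8},
    {"x": 0.14, "y": 0, "z": -2.5, "ax": 0, "ay": 0.02, "az": 0, "fingers": -0.8},
    {"x": 0.18, "y": 0, "z": -3.2, "ax": 0, "ay": 0.03, "az": 0, "fingers": -0.8},
    {"x": 0.22, "y": 0, "z": -4, "ax": 0, "ay": 0.04, "az": 0, "fingers": -0.8},
    {"x": 0.26, "y": 0, "z": -5, "ax": 0, "ay": 0.05, "az": 0, "fingers": -0.8},
    {"x": 0.32, "y": 0, "z": -6, "ax": 0, "ay": 0.06, "az": 0, "fingers": -0.8},
    {"x": 0.38, "y": 0, "z": -7, "ax": 0, "ay": 0.07, "az": 0, "fingers": -0.8},
    {"x": 0.38, "y": 0, "z": -7, "ax": 0, "ay": 0.08, "az": 0, "fingers": -0.8},
    {"x": 0.38, "y": 0, "z": -7, "ax": 0, "ay": 0.08, "az": 0, "fingers": -0.8},
  ],
)

```text
time_s: 22.32
position: [604.5, 194.1, 137.3]
orientation: [-3.14, -0.137, -0.084]
force: [0.2, -0.9, -3.2]
opening: 0.248
```

```bash
python3 look.py 16 140,160,160,120 190,130,120,120
```

```text
t 22.42 P [604.2 193.9 136.1] rpy [-3.141 -0.134 -0.084] F [-0.6 -0.7 -2.9] open 0.254 q [ 0.27  0.48  1.45 -0.05  1.09  1.95]
```

View pics/s16.png

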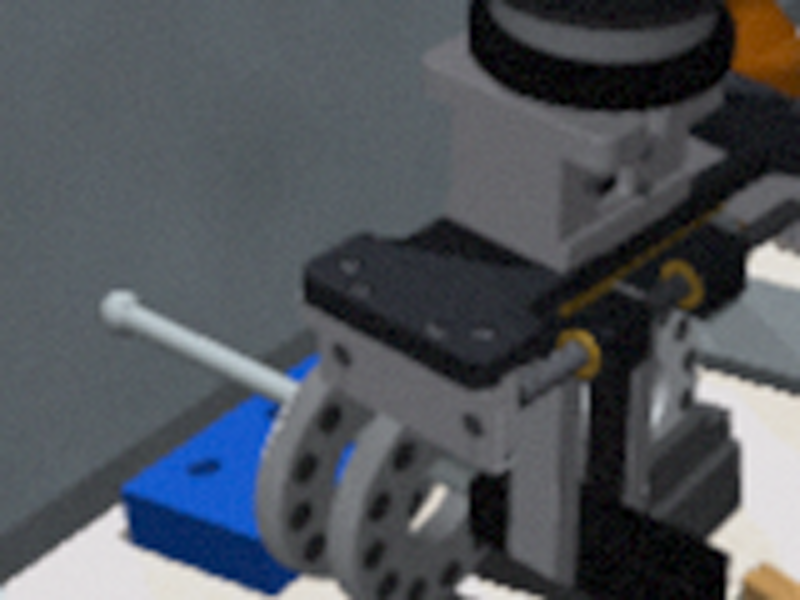

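View pics/t16.png

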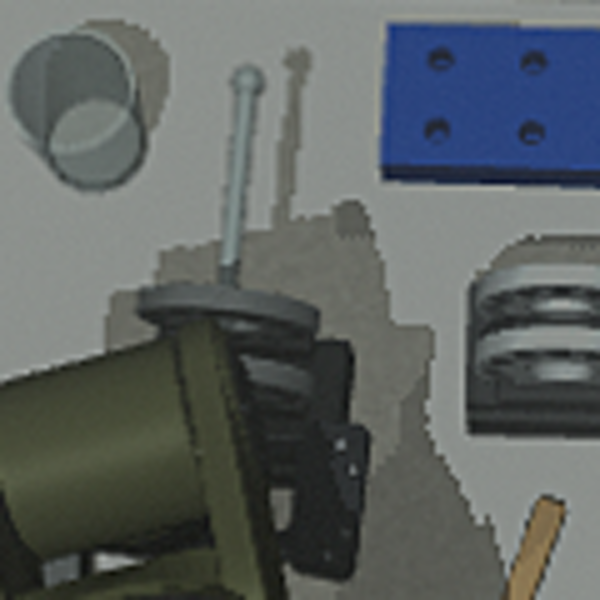

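Run:
```python
from h import *
X,_=tri((239.4,145.6),(164.2,221.2));print(X,_)
P,Rc,o=pose();print('tip in tool',Rc.inv().apply(X-P))
c2=np.array([712.3,27.8,80]);u2=np.array([np.cos(.016),np.sin(.016),0])
t=c2-75*u2;print('want tip',t)
```

```text
[810.84040447 181.9200521  169.77554488] [array([239.46860108, 145.70238489]), array([164.04171081, 221.16274607])]
tip in tool [209.59437196  -5.43889337  -5.65586554]
want tip [637.3095998  26.6000512  80.       ]
```

Run:
```python
from h import *
tt=np.array([209.6,-5.4,-5.7])
def tgt(tip,yaw,pitch):
    Rt=down(yaw,pitch);return np.array(tip)-Rt.apply(tt)
P,Rc,o=pose()
go([450,200,140],-.084,.12)
for tip,yw,p in(([637,26.6,150],-.009,.10),([637,26.6,82],-.009,.045)):
    go(tgt(tip,yw,p),yw,p)
```

```text
to [450 200 140] shift [-15.22   0.69  -2.45] rot [-0.001 -0.014 -0.   ] rows>= 3.7
to [429.   23.1 123.4] shift [-16.04  18.5   -0.9 ] rot [ 0.008 -0.034 -0.075] rows>= 5.9
to [427.8  23.1  66.9] shift [-16.91  18.51   4.69] rot [ 0.006 -0.089 -0.075] rows>= 6.1
```

Emit:
move_arm(
  commands=[
    {"x": -1, "y": 0.05, "z": -0.2, "ax": 0, "ay": 0, "az": 0, "fingers": -0.8},
    {"x": -3, "y": 0.15, "z": -0.5, "ax": 0, "ay": 0, "az": 0, "fingers": -0.8},
    {"x": -5.5, "y": 0.25, "z": -0.9, "ax": 0, "ay": 0, "az": 0, "fingers": -0.8},
    {"x": -8, "y": 0.35, "z": -1.3, "ax": 0, "ay": 0, "az": 0, "fingers": -0.8},
    {"x": -10.5, "y": 0.5, "z": -1.7, "ax": 0, "ay": 0, "az": 0, "fingers": -0.8},
    {"x": -13, "y": 0.6, "z": -2, "ax": 0, "ay": 0, "az": 0, "fingers": -0.8},
    {"x": -15, "y": 1.5, "z": -2.2, "ax": 0, "ay": 0, "az": 0, "fingers": -0.8},
    {"x": -15.5, "y": 3, "z": -2.2, "ax": 0, "ay": 0, "az": -0.01, "fingers": -0.8},
    {"x": -15.6, "y": 5, "z": -2.2, "ax": 0, "ay": -0.01, "az": -0.02, "fingers": -0.8},
    {"x": -15.7, "y": 7, "z": -2, "ax": 0, "ay": -0.01, "az": -0.03, "fingers": -0.8},
    {"x": -15.8, "y": 9, "z": -1.8, "ax": 0, "ay": -0.02, "az": -0.04, "fingers": -0.8},
    {"x": -15.9, "y": 11, "z": -1.6, "ax": 0, "ay": -0.02, "az": -0.05, "fingers": -0.8},
    {"x": -16, "y": 13, "z": -1.4, "ax": 0, "ay": -0.03, "az": -0.06, "fingers": -0.8},
    {"x": -16, "y": 15, "z": -1.2, "ax": 0, "ay": -0.034, "az": -0.07, "fingers": -0.8},
    {"x": -16, "y": 17, "z": -1, "ax": 0, "ay": -0.034, "az": -0.075, "fingers": -0.8},
    {"x": -16, "y": 18.2, "z": -0.9, "ax": 0, "ay": -0.034, "az": -0.075, "fingers": -0.8},
    {"x": -16, "y": 18.5, "z": -0.9, "ax": 0, "ay": -0.034, "az": -0.075, "fingers": -0.8},
    {"x": -16, "y": 18.5, "z": -0.9, "ax": 0, "ay": -0.034, "az": -0.075, "fingers": -0.8},
  ],
)

```text
time_s: 23.92
position: [429.6, 22.6, 123.6]
orientation: [3.134, -0.1, -0.01]
force: [-0.6, -0.4, -2.9]
opening: 0.254
```

```bash
python3 look.py 17 180,180,160,120 250,170,120,120; python3 -c "
from h import *
im=np.load('/tmp/side17.npz')['im'];cv2.imwrite('pics/f17.png',im[:,:,::-1])"
```

```text
t 24.02 P [429.8  23.6 123.7] rpy [ 3.134 -0.101 -0.009] F [ 0.1 -0.4 -3. ] open 0.253 q [-0.03  0.07  2.   -0.01  0.97  1.56]
```

View pics/f17.png

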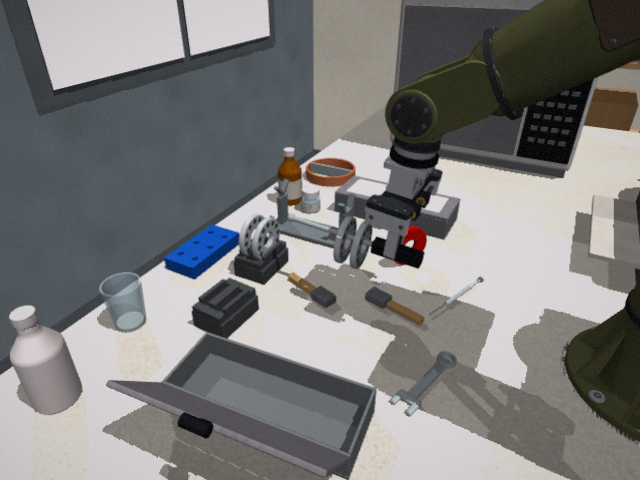

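View pics/t17.png

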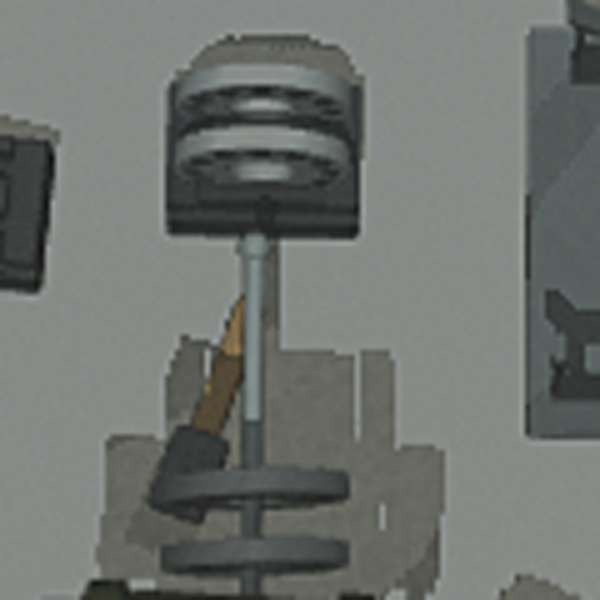

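Run:
```python
from h import *
print(tri((250+254/5,170+247/5),(0,0))[0] if 0 else '')
tt=np.array([209.6,-5.4,-5.7])
P,Rc,o=pose();T=P+Rc.apply(tt);print('pred tip',T,w2px('top',T),w2px('side',T))
yw,p=-.009,.028
Rt=down(yw,p);go(np.array([637,26.6,83])-Rt.apply(tt),yw,p)
im=np.load('/tmp/side17.npz')['im'];cv2.imwrite('pics/s17.png',cv2.resize(im[190:310,230:390],(800,600),interpolation=cv2.INTER_CUBIC)[:,:,::-1])
```

```text
pred tip [637.78194363  27.13257928 150.39541831] [[300.63634641 218.60794935]] [[289.88209814 215.58792747]]
to [427.6  23.1  71.4] shift [-0.74  0.01  5.18] rot [ 0.008 -0.073 -0.   ] rows>= 1.3
```

View pics/s17.png

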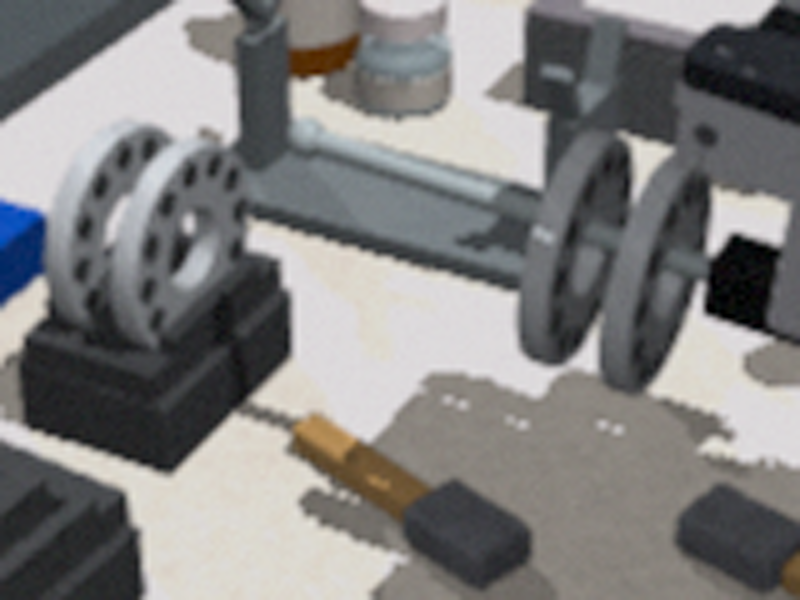

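Emit:
move_arm(
  commands=[
    {"x": -0.2, "y": 0, "z": 1.3, "ax": 0.002, "ay": -0.02, "az": 0, "fingers": -0.8},
    {"x": -0.4, "y": 0, "z": 2.6, "ax": 0.004, "ay": -0.04, "az": 0, "fingers": -0.8},
    {"x": -0.6, "y": 0, "z": 3.9, "ax": 0.006, "ay": -0.06, "az": 0, "fingers": -0.8},
    {"x": -0.74, "y": 0, "z": 4.8, "ax": 0.008, "ay": -0.073, "az": 0, "fingers": -0.8},
    {"x": -0.74, "y": 0, "z": 5.2, "ax": 0.008, "ay": -0.073, "az": 0, "fingers": -0.8},
    {"x": -0.74, "y": 0, "z": 5.2, "ax": 0.008, "ay": -0.073, "az": 0, "fingers": -0.8},
    {"x": -0.74, "y": 0, "z": 5.2, "ax": 0.008, "ay": -0.073, "az": 0, "fingers": -0.8},
  ],
)

```text
time_s: 24.6
position: [427.8, 23.0, 71.6]
orientation: [-3.141, -0.028, -0.009]
force: [0.4, -0.5, -2.8]
opening: 0.251
```

```bash
python3 look.py 18 230,190,160,120 250,170,120,120
```

```text
t 24.7 P [427.9  22.8  71.9] rpy [-3.142 -0.029 -0.009] F [ 0.5 -0.3 -2.4] open 0.247 q [-0.03  0.19  2.01  0.    0.92  1.55]
```

View pics/s18.png

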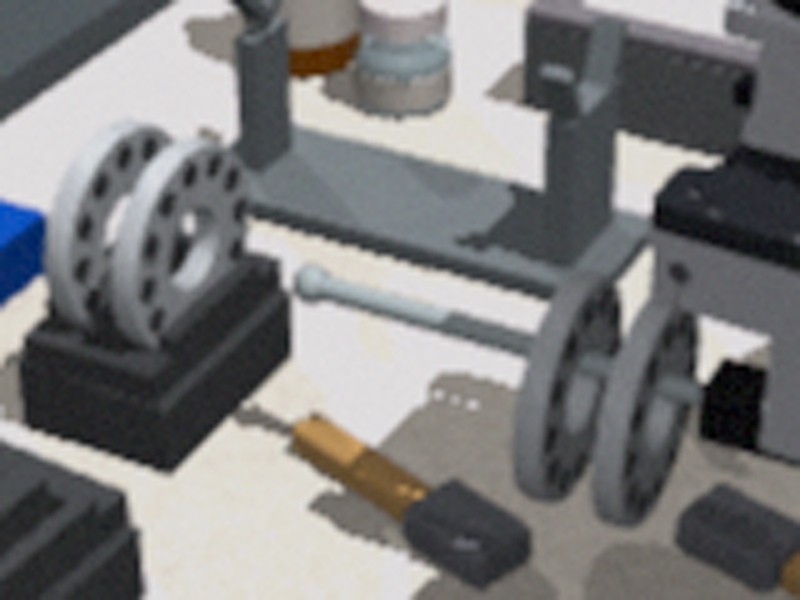

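View pics/t18.png

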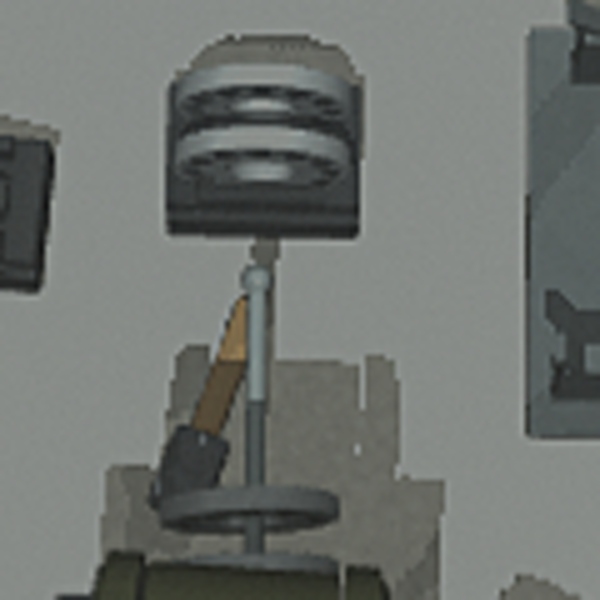

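Run:
```python
from h import *
X,e=tri((301.4,226),(292.4,246.8));print(X,e)
c2=np.array([712.3,27.8,80]);u2=np.array([np.cos(.016),np.sin(.016),0])
print(c2-75*u2, w2px('side',c2-22*u2)-[230,190])
P,Rc,o=pose();X=X
for l in(60,130,150): print(l,np.round(Rc.inv().apply(l*u2)/10,2))
```

```text
[635.56812324  26.29824133  78.72166384] [array([301.46489288, 226.16448387]), array([292.18551112, 246.75189887])]
[637.3095998  26.6000512  80.       ] [[39.07216804 49.6695207 ]]
60 [ 6.   -0.15  0.17]
130 [12.99 -0.33  0.38]
150 [14.99 -0.38  0.44]
```

Emit:
move_arm(
  commands=[
    {"x": 1.5, "y": 0.08, "z": 0, "ax": 0, "ay": 0, "az": 0, "fingers": -0.8},
    {"x": 3, "y": 0.05, "z": 0, "ax": 0, "ay": 0, "az": 0, "fingers": -0.8},
    {"x": 4.5, "y": 0.02, "z": 0.03, "ax": 0, "ay": 0, "az": 0, "fingers": -0.8},
    {"x": 6, "y": -0.02, "z": 0.07, "ax": 0, "ay": 0, "az": 0, "fingers": -0.8},
    {"x": 7, "y": -0.04, "z": 0.1, "ax": 0, "ay": 0, "az": 0, "fingers": -0.8},
    {"x": 7, "y": -0.04, "z": 0.1, "ax": 0, "ay": 0, "az": 0, "fingers": -0.8},
  ],
)

```text
time_s: 25.2
position: [499.2, 22.5, 72.9]
orientation: [-3.142, -0.03, -0.009]
force: [0.7, 0.4, -3.3]
opening: 0.25
```

```bash
python3 look.py 19 230,190,160,120 250,170,120,120
```

```text
t 25.3 P [497.3  22.5  72.4] rpy [-3.141 -0.028 -0.009] F [-0.7 -1.2 -3.9] open 0.25 q [-0.03  0.33  1.82  0.    0.96  1.55]
```

View pics/s19.png

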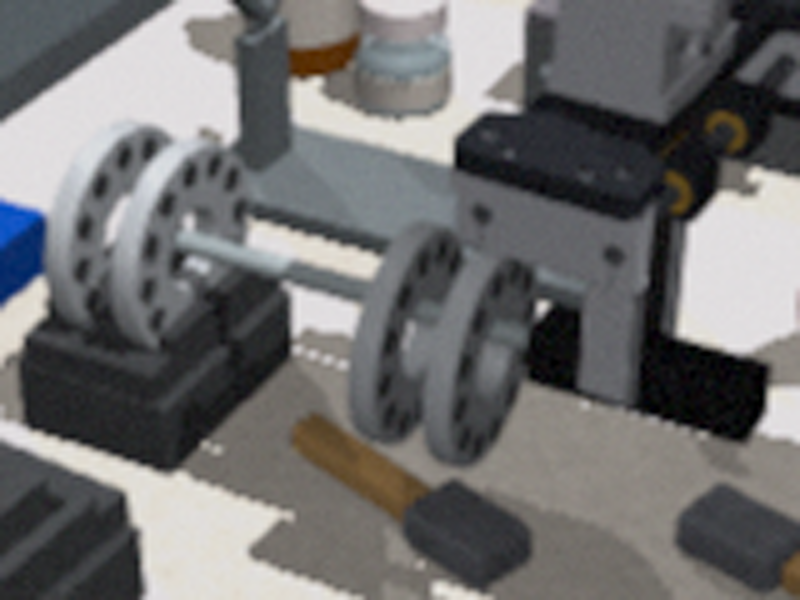

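Emit:
move_arm(
  commands=[
    {"x": 1.5, "y": -0.04, "z": 0.04, "ax": 0, "ay": 0, "az": 0, "fingers": -0.8},
    {"x": 3, "y": -0.08, "z": 0.08, "ax": 0, "ay": 0, "az": 0, "fingers": -0.8},
    {"x": 4.5, "y": -0.12, "z": 0.12, "ax": 0, "ay": 0, "az": 0, "fingers": -0.8},
    {"x": 6, "y": -0.16, "z": 0.17, "ax": 0, "ay": 0, "az": 0, "fingers": -0.8},
    {"x": 6.9, "y": -0.18, "z": 0.2, "ax": 0, "ay": 0, "az": 0, "fingers": -0.8},
    {"x": 6.9, "y": -0.18, "z": 0.2, "ax": 0, "ay": 0, "az": 0, "fingers": -0.8},
    {"x": 6.9, "y": -0.18, "z": 0.2, "ax": 0, "ay": 0, "az": 0, "fingers": -0.8},
  ],
)

```text
time_s: 25.88
position: [565.9, 23.6, 72.0]
orientation: [-3.141, -0.027, -0.009]
force: [-0.1, 0.3, -3.3]
opening: 0.251
```

```bash
python3 look.py 20 200,180,160,120 250,150,120,120
```

```text
t 25.98 P [565.7  23.7  72.2] rpy [-3.141 -0.027 -0.009] F [ 0.4 -0.4 -2.3] open 0.254 q [-0.02  0.46  1.63  0.    1.02  1.56]
```

View pics/s20.png

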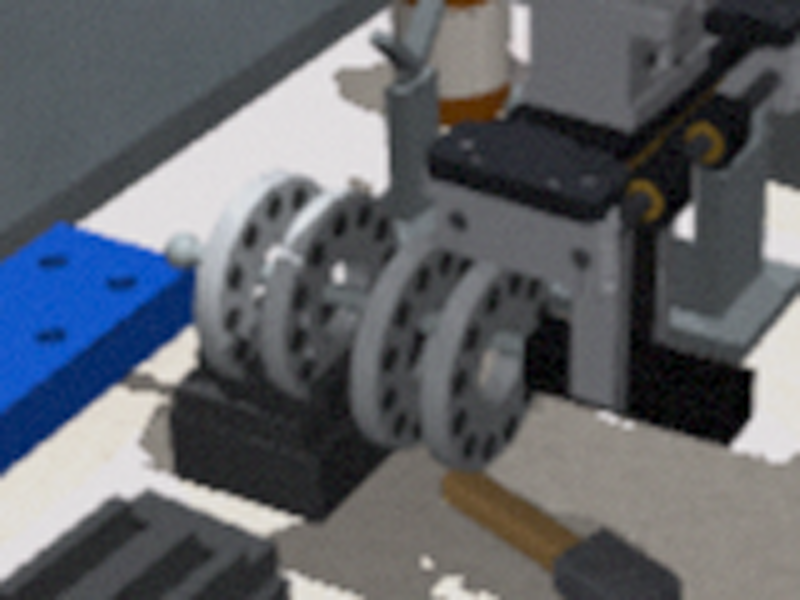

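View pics/t20.png

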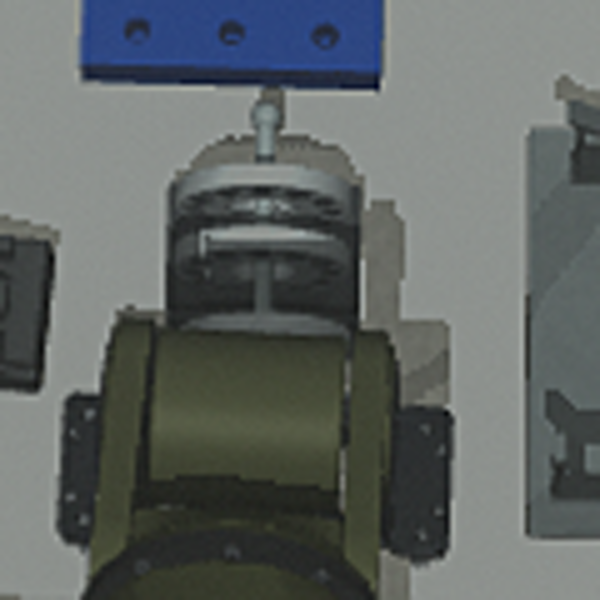

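Emit:
move_arm(
  commands=[
    {"x": 0.02, "y": 0, "z": -0.6, "ax": 0, "ay": 0, "az": 0, "fingers": -0.8},
    {"x": 0.04, "y": 0, "z": -1.2, "ax": 0, "ay": 0, "az": 0, "fingers": -0.8},
    {"x": 0.06, "y": 0, "z": -1.8, "ax": 0, "ay": 0.01, "az": 0, "fingers": -0.8},
    {"x": 0.08, "y": 0, "z": -2.4, "ax": 0, "ay": 0.02, "az": 0, "fingers": -0.8},
    {"x": 0.1, "y": 0, "z": -3.1, "ax": 0, "ay": 0.03, "az": 0, "fingers": -0.8},
    {"x": 0.12, "y": 0, "z": -3.8, "ax": 0, "ay": 0.045, "az": 0, "fingers": -0.8},
    {"x": 0.14, "y": 0, "z": -4.6, "ax": 0, "ay": 0.06, "az": 0, "fingers": -0.8},
    {"x": 0.17, "y": 0, "z": -5.5, "ax": 0, "ay": 0.075, "az": 0, "fingers": -0.8},
    {"x": 0.2, "y": 0, "z": -6.5, "ax": 0, "ay": 0.09, "az": 0, "fingers": -0.8},
    {"x": 0.2, "y": 0, "z": -7.2, "ax": 0, "ay": 0.1, "az": 0, "fingers": -0.8},
    {"x": 0.2, "y": 0, "z": -7.2, "ax": 0, "ay": 0.1, "az": 0, "fingers": -0.8},
  ],
)

```text
time_s: 26.9
position: [567.2, 23.6, 146.3]
orientation: [-3.142, -0.131, -0.009]
force: [-0.4, 0.2, -3.6]
opening: 0.251
```

```bash
python3 look.py 21 200,140,160,120 250,140,120,120
```

```text
t 27.0 P [566.6  23.6 144.4] rpy [-3.141 -0.128 -0.009] F [ 0.3 -0.  -4.1] open 0.253 q [-0.02  0.32  1.65  0.    1.05  1.56]
```

View pics/s21.png

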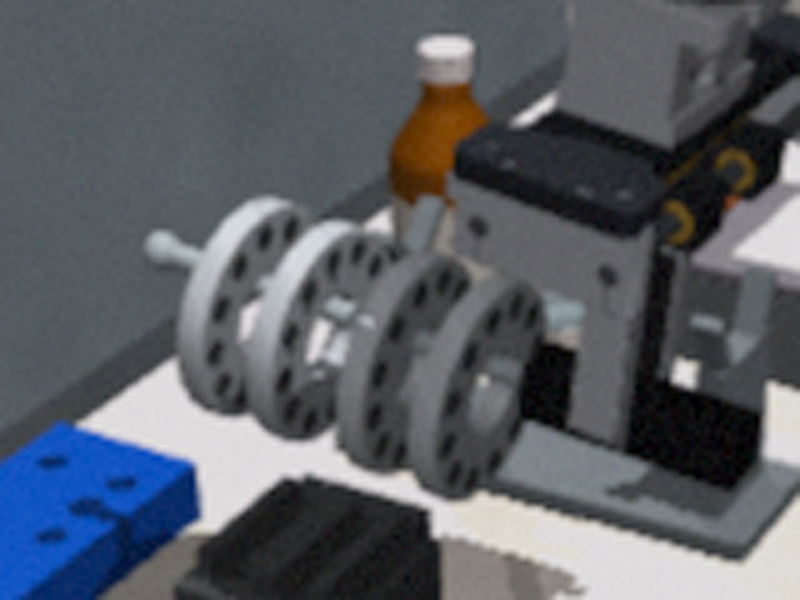

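View pics/t21.png

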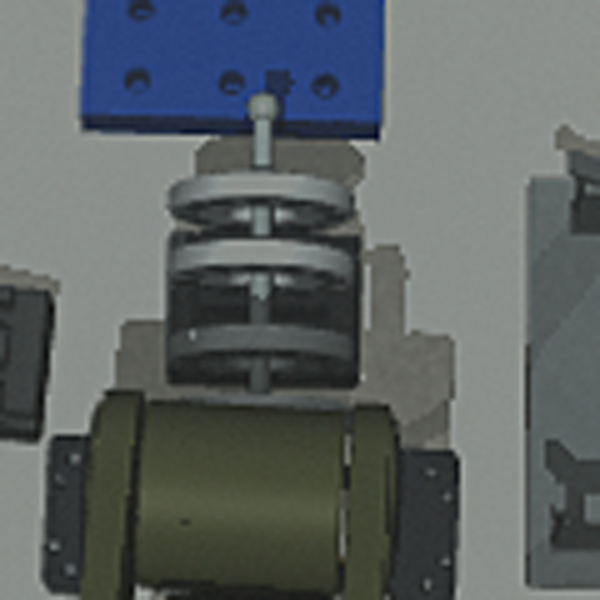

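Run:
```python
from h import *
X,e=tri((302.8,160.6),(232.6,189));print('tip',X,e)
P,Rc,o=pose();print('tip in tool',Rc.inv().apply(X-P))
for f in('top0','top21'):
    z=np.load(f'/tmp/{f}.npz');C=cloud('top',cv2.medianBlur(z['d'],3));Z=C[:,:,2]
    def st(u0,v0,u1,v1,lo,hi):
        m=np.zeros(Z.shape,bool);m[v0:v1,u0:u1]=1;m&=(Z>lo)&(Z<hi);Q=C[m];return Q
    for n,b in(('sad',(345,225,400,262)),('vee',(345,155,400,192))):
        Q=st(*b,80,130);r=cv2.minAreaRect(Q[:,:2].astype(np.float32));print(f,n,len(Q),np.round(r,1) if 0 else r, 'ext',np.percentile(Q,2,axis=0),np.percentile(Q,98,axis=0))
    Q=st(345,160,400,262,8,20);
    m=((Z>5)&(Z<22)).astype(np.uint8);m[:,:345]=0;m[:,396:]=0;m[:150]=0;m[265:]=0
    m=cv2.morphologyEx(m,cv2.MORPH_OPEN,np.ones((7,7),np.uint8));Q=C[m>0];print('base',cv2.minAreaRect(Q[:,:2].astype(np.float32)))
im=np.load('/tmp/top21.npz')['im'];cv2.imwrite('pics/t21s.png',cv2.resize(im[150:270,330:430],(500*1,600),interpolation=cv2.INTER_CUBIC)[:,:,::-1])
```

```text
tip [774.15677431  26.00139855 176.11171578] [array([302.95017411, 160.87675263]), array([232.23879636, 188.91646635])]
tip in tool [209.86612926  -4.31785002  -4.93006088]
top0 sad 176 ((599.9459838867188, -151.22793579101562), (16.430334091186523, 62.013973236083984), 1.1012825965881348) ext [ 592.62177978 -181.5328012    80.94220784] [ 607.26240164 -121.53787422  116.83688618]
top0 vee 143 ((770.7134399414062, -149.40989685058594), (14.851709365844727, 53.29566192626953), 0.8117067217826843) ext [ 763.913311   -175.84809284   81.91122854] [ 777.46870101 -124.86031195  120.28041704]
base ((683.8927001953125, -150.12632751464844), (219.4751739501953, 75.86766815185547), 0.6115637421607971)
top21 sad 173 ((600.1276245117188, -151.21072387695312), (15.56059741973877, 61.98537063598633), 0.3295213282108307) ext [ 592.65579626 -181.48866826   81.36824865] [ 606.92342269 -121.48388546  116.54428843]
top21 vee 143 ((770.5354614257812, -149.66683959960938), (13.443483352661133, 52.84830856323242), 1.8986327648162842) ext [ 764.08285239 -175.71557698   80.37100352] [ 777.38398559 -125.03050223  118.89884657]
base ((684.3619995117188, -150.8455810546875), (219.17462158203125, 75.79469299316406), 0.22564443945884705)
```

View pics/t21s.png

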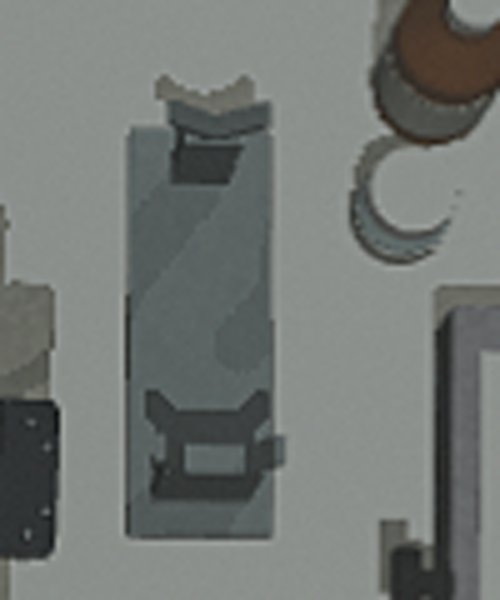

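Run:
```python
from h import *
tt=np.array([209.9,-4.3,-4.9]);ax()
def tgt(tip,yaw,p): return np.array(tip)-down(yaw,p).apply(tt)
go([567,24,185],-.009,.128)
for zz,p in((190,.10),(140,.03),(101,.016)):
    go(tgt([779.5,-149.4,zz],-.011,p),-.011,p)
```

```text
t 27.0 P [566.6  23.6 144.4] rpy [-3.141 -0.128 -0.009] F [ 0.3 -0.  -4.1] open 0.253 q [-0.02  0.32  1.65  0.    1.05  1.56]
to [567  24 185] shift [ 0.56 -0.04 -4.02] rot [-0. -0. -0.] rows>= 1.0
to [ 571.1 -151.4  164.2] shift [ 0.86 17.5  -1.88] rot [-0.    -0.028  0.002] rows>= 4.2
to [ 569.8 -151.4  128.8] shift [ 0.28 17.5   1.61] rot [-0.    -0.098  0.002] rows>= 4.2
to [ 569.7 -151.4   92.7] shift [-0.2  17.5   5.18] rot [-0.    -0.112  0.002] rows>= 4.4
```

Emit:
move_arm(
  commands=[
    {"x": 0.2, "y": 0, "z": -1.5, "ax": 0, "ay": 0, "az": 0, "fingers": -0.8},
    {"x": 0.4, "y": 0.3, "z": -3, "ax": 0, "ay": 0, "az": 0, "fingers": -0.8},
    {"x": 0.6, "y": 1, "z": -4, "ax": 0, "ay": 0, "az": 0, "fingers": -0.8},
    {"x": 0.8, "y": 2.2, "z": -4.3, "ax": 0, "ay": 0, "az": 0, "fingers": -0.8},
    {"x": 0.8, "y": 3.7, "z": -4.3, "ax": 0, "ay": 0, "az": 0, "fingers": -0.8},
    {"x": 0.8, "y": 5.2, "z": -4.3, "ax": 0, "ay": 0, "az": 0, "fingers": -0.8},
    {"x": 0.8, "y": 6.7, "z": -4.3, "ax": 0, "ay": 0, "az": 0, "fingers": -0.8},
    {"x": 0.8, "y": 8.2, "z": -4.3, "ax": 0, "ay": 0, "az": 0, "fingers": -0.8},
    {"x": 0.8, "y": 9.7, "z": -4.3, "ax": 0, "ay": 0, "az": 0, "fingers": -0.8},
    {"x": 0.8, "y": 11.2, "z": -4.3, "ax": 0, "ay": 0, "az": 0, "fingers": -0.8},
    {"x": 0.8, "y": 12.7, "z": -4.3, "ax": 0, "ay": 0, "az": 0, "fingers": -0.8},
    {"x": 0.8, "y": 14.2, "z": -4.3, "ax": 0, "ay": 0, "az": 0, "fingers": -0.8},
    {"x": 0.8, "y": 15.6, "z": -4, "ax": 0, "ay": -0.01, "az": 0, "fingers": -0.8},
    {"x": 0.8, "y": 16.7, "z": -3.5, "ax": 0, "ay": -0.02, "az": 0, "fingers": -0.8},
    {"x": 0.85, "y": 17.3, "z": -2.8, "ax": 0, "ay": -0.028, "az": 0.002, "fingers": -0.8},
    {"x": 0.86, "y": 17.5, "z": -1.9, "ax": 0, "ay": -0.028, "az": 0.002, "fingers": -0.8},
    {"x": 0.86, "y": 17.5, "z": -1.9, "ax": 0, "ay": -0.028, "az": 0.002, "fingers": -0.8},
    {"x": 0.86, "y": 17.5, "z": -1.9, "ax": 0, "ay": -0.028, "az": 0.002, "fingers": -0.8},
  ],
)

```text
time_s: 28.5
position: [570.9, -150.9, 163.0]
orientation: [-3.141, -0.098, -0.011]
force: [0.3, 0.1, -3.7]
opening: 0.246
```

```bash
python3 look.py 22 250,120,160,120 320,140,120,120
```

```text
t 28.6 P [ 571.3 -150.8  164.2] rpy [-3.141 -0.1   -0.01 ] F [ 0.5 -0.2 -4.1] open 0.249 q [-0.33  0.37  1.53  0.04  1.15  1.23]
```

View pics/s22.png

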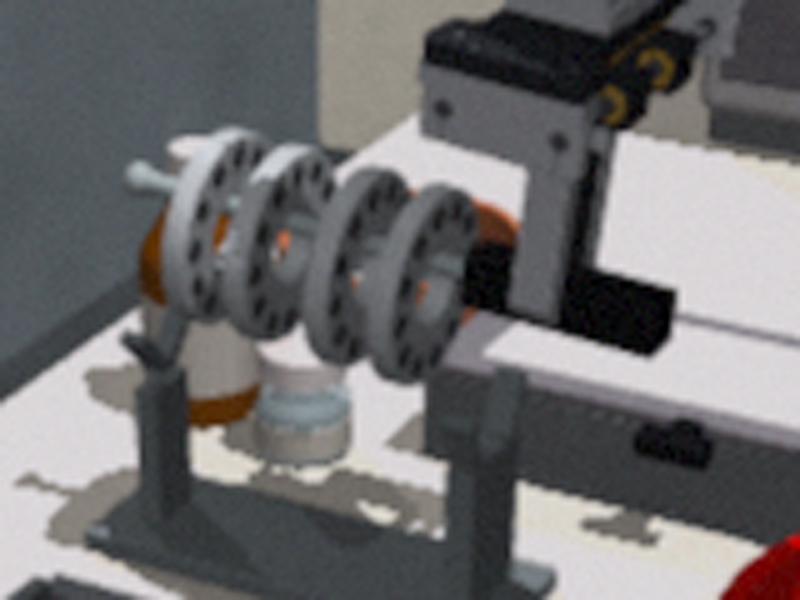

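View pics/t22.png

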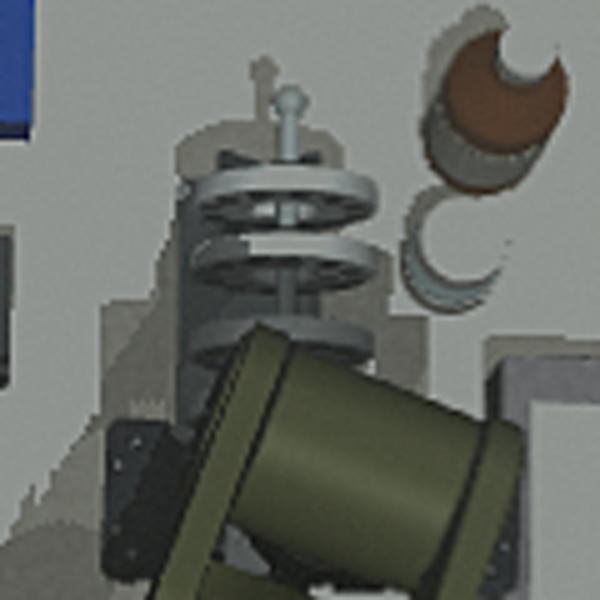

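Run:
```python
from h import *
X,e=tri((378.2,159.4),(278,155.2));print('tip',X,e)
P,Rc,o=pose();tt=Rc.inv().apply(X-P);print('tip in tool',tt)
def tgt(tip,yaw,p): return np.array(tip)-down(yaw,p).apply(tt)
for zz,p in((130,.025),(104,.02),(99,.016)):
    go(tgt([779.5,-149.4,zz],-.011,p),-.011,p)
z=np.load('/tmp/top22.npz')
```

```text
tip [ 779.86539238 -154.52108478  184.19199469] [array([378.45014713, 159.93383368]), array([277.40638388, 155.06407583])]
tip in tool [209.55081915   1.51216041   0.94219403]
to [ 570.  -145.6  125.7] shift [-0.52 -0.52  3.82] rot [-0.    -0.075  0.001] rows>= 0.9
to [ 570.  -145.6  100.8] shift [-0.77 -0.52  6.3 ] rot [-0.    -0.08   0.001] rows>= 1.5
to [ 570.  -145.6   96.6] shift [-0.81 -0.52  6.72] rot [-0.    -0.084  0.001] rows>= 1.6
```

Run:
```python
from h import *
print('vee', (w2px('top',[[770.5,-149.7,117],[770.5,-175.7,117],[770.5,-125,117]])-[320,140])*5)
for y in(-149.5,-154.5): print(y,(w2px('top',[[779.9,y,184],[750,y,181]])-[320,140])*5)
P,Rc,o=pose();print(P)
print((w2px('top',P+Rc.apply([208,0,-5]))-[320,140])*5,(w2px('side',P+Rc.apply([208,0,-5]))-[250,120])*5)
# fingertip check on side cam: handle rear corner etc.
for s in(-52,-7,38): print(s,(w2px('side',P+Rc.apply([s,0,-8]))-[250,120])*5)
im=np.load('/tmp/top22.npz')['im'];cv2.imwrite('pics/t22b.png',cv2.resize(im[150:200,350:410],(720,600),interpolation=cv2.INTER_CUBIC)[:,:,::-1])
```

```text
vee [[268.37249249 161.03818708]
 [320.26654549 162.81245031]
 [218.99096977 159.38090339]]
-149.5 [[281.75380052  99.36784056]
 [280.79703212 160.81286389]]
-154.5 [[292.16494963  99.72992932]
 [291.241227   161.16894347]]
[ 571.29331178 -150.83303844  164.22187521]
[[290.30070887  99.83218795]] [[138.55346195 165.47054894]]
-52 [[660.70393908 325.70431536]]
-7 [[562.95862152 294.59786303]]
38 [[468.52728381 264.53389404]]
```

View pics/t22b.png

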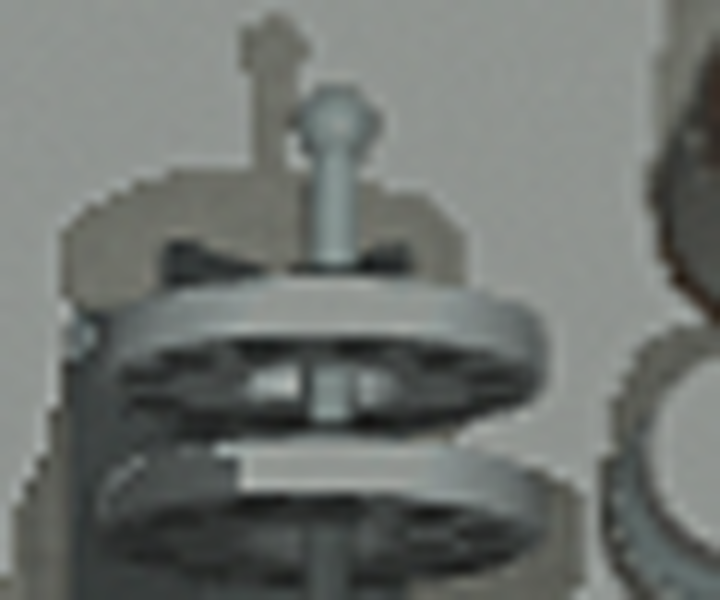

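Run:
```python
from h import *
for u,v,z in((378.3,160.2,184),(377.9,169.2,181),(377.3,182.5,178),(377.5,196.2,175)): print(px2w('top',u,v,z=z))
```

```text
[ 779.24671718 -154.18313869  184.        ]
[ 757.57301336 -153.63069744  181.        ]
[ 725.26826879 -152.67414991  178.        ]
[ 692.28936849 -153.66288446  175.        ]
```

Run:
```python
from h import *
ax();go([571,-149.5,124],.006,.04);go([571,-149.5,94],.006,.035)
```

```text
t 28.6 P [ 571.3 -150.8  164.2] rpy [-3.141 -0.1   -0.01 ] F [ 0.5 -0.2 -4.1] open 0.249 q [-0.33  0.37  1.53  0.04  1.15  1.23]
to [ 571.  -149.5  124. ] shift [-0.43 -0.13  4.  ] rot [ 0.001 -0.06  -0.016] rows>= 1.0
to [ 571.  -149.5   94. ] shift [-0.73 -0.13  6.98] rot [ 0.001 -0.065 -0.016] rows>= 1.7
```

Emit:
move_arm(
  commands=[
    {"x": -0.1, "y": -0.05, "z": 1, "ax": 0, "ay": -0.015, "az": -0.004, "fingers": -0.8},
    {"x": -0.2, "y": -0.1, "z": 2, "ax": 0, "ay": -0.03, "az": -0.008, "fingers": -0.8},
    {"x": -0.3, "y": -0.13, "z": 3, "ax": 0, "ay": -0.045, "az": -0.012, "fingers": -0.8},
    {"x": -0.4, "y": -0.13, "z": 4, "ax": 0, "ay": -0.06, "az": -0.016, "fingers": -0.8},
    {"x": -0.43, "y": -0.13, "z": 4, "ax": 0, "ay": -0.06, "az": -0.016, "fingers": -0.8},
    {"x": -0.43, "y": -0.13, "z": 4, "ax": 0, "ay": -0.06, "az": -0.016, "fingers": -0.8},
  ],
)

```text
time_s: 29.1
position: [570.7, -149.9, 122.8]
orientation: [3.141, -0.038, 0.005]
force: [-0.4, -0.3, -4.2]
opening: 0.251
```

```bash
python3 look.py 23 250,130,160,120 340,140,80,120
```

```text
t 29.2 P [ 571.  -150.2  124.1] rpy [ 3.141 -0.04   0.005] F [-0.9 -0.2 -3. ] open 0.25 q [-0.32  0.44  1.52  0.01  1.14  1.24]
```

View pics/s23.png

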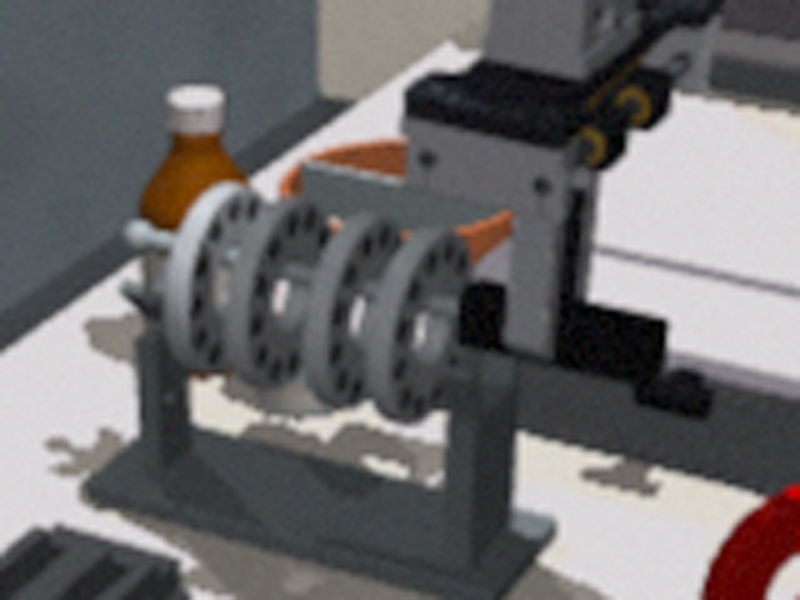

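View pics/t23.png

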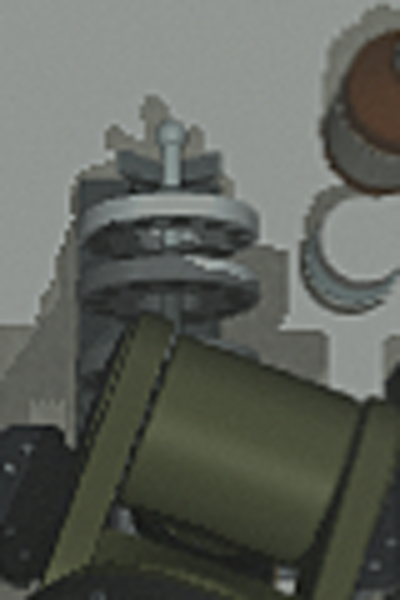

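Run:
```python
from h import *
X,e=tri((374.4,166.2),(277.6,176.4));print('tip',X,e)
P,Rc,o=pose();tt=Rc.inv().apply(X-P);print('tip in tool',tt)
for u,v,z in((374.4,166.2,X[2]),(340+172/5,140+165/5,X[2]),(340+170/5,140+237/5,X[2]-1)): print(px2w('top',u,v,z=z))
go([571,-150,94],.008,.04);print(Rc.inv().apply([0,0,-30]))
```

```text
tip [ 780.47727316 -150.31087003  132.06812303] [array([374.54111184, 166.50775842]), array([277.25533034, 176.32157536])]
tip in tool [209.58356178   1.1335766    0.50792466]
[ 781.26623882 -149.95582508  132.06812303]
[ 763.60914149 -150.06296086  132.06812303]
[ 726.83719388 -149.42252095  131.06812303]
to [ 571 -150   94] shift [-0.13 -0.02  3.01] rot [ 0.001 -0.    -0.003] rows>= 0.7
[-1.20759282e+00 -2.60822387e-02  2.99756741e+01]
```

Emit:
move_arm(
  commands=[
    {"x": -0.03, "y": 0, "z": 0.6, "ax": 0, "ay": 0, "az": 0, "fingers": -0.8},
    {"x": -0.06, "y": 0, "z": 1.2, "ax": 0, "ay": 0, "az": 0, "fingers": -0.8},
    {"x": -0.09, "y": 0, "z": 1.8, "ax": 0, "ay": 0, "az": 0, "fingers": -0.8},
    {"x": -0.1, "y": 0, "z": 2.3, "ax": 0, "ay": 0, "az": 0, "fingers": -0.8},
    {"x": -0.11, "y": 0, "z": 2.7, "ax": 0, "ay": 0, "az": 0, "fingers": -0.8},
    {"x": -0.12, "y": 0, "z": 2.9, "ax": 0, "ay": 0, "az": 0, "fingers": -0.8},
    {"x": -0.12, "y": 0, "z": 2.9, "ax": 0, "ay": 0, "az": 0, "fingers": -0.8},
  ],
)

```text
time_s: 29.78
position: [570.9, -150.2, 94.6]
orientation: [3.141, -0.04, 0.005]
force: [0.9, -1.4, -1.5]
opening: 0.25
```

```bash
python3 look.py 24 250,130,160,120 340,140,80,120
```

```text
t 29.88 P [ 571.  -150.3   95.1] rpy [ 3.141 -0.04   0.005] F [ 0.1 -1.8 -3.1] open 0.251 q [-0.32  0.48  1.55  0.01  1.08  1.24]
```

View pics/s24.png

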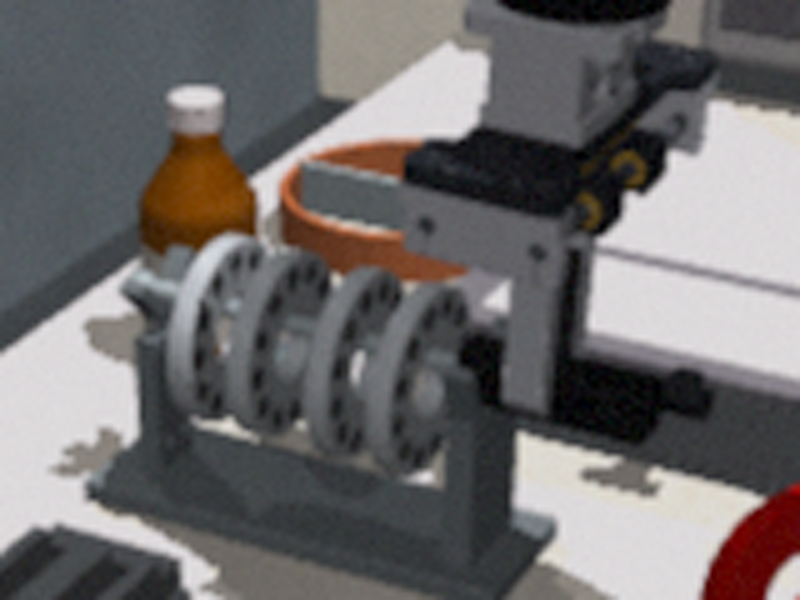

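Emit:
move_arm(
  commands=[
    {"x": 0, "y": 0, "z": 0.15, "ax": 0, "ay": 0, "az": 0, "fingers": -0.8},
    {"x": 0, "y": 0, "z": 0.3, "ax": 0, "ay": 0, "az": 0, "fingers": -0.8},
    {"x": 0, "y": 0, "z": 0.35, "ax": 0, "ay": 0, "az": 0, "fingers": -0.8},
    {"x": 0, "y": 0, "z": 0.35, "ax": 0, "ay": 0, "az": 0, "fingers": -0.8},
  ],
)

```text
time_s: 30.22
position: [571.4, -150.3, 92.1]
orientation: [3.14, -0.041, 0.005]
force: [-0.7, -0.9, 2.6]
opening: 0.25
```

```bash
python3 look.py 25 250,130,160,120 340,140,80,120
```

```text
t 30.32 P [ 571.4 -150.3   92.1] rpy [ 3.14  -0.041  0.005] F [-2.  -0.8  5.4] open 0.249 q [-0.32  0.48  1.55  0.01  1.07  1.23]
```

View pics/s25.png

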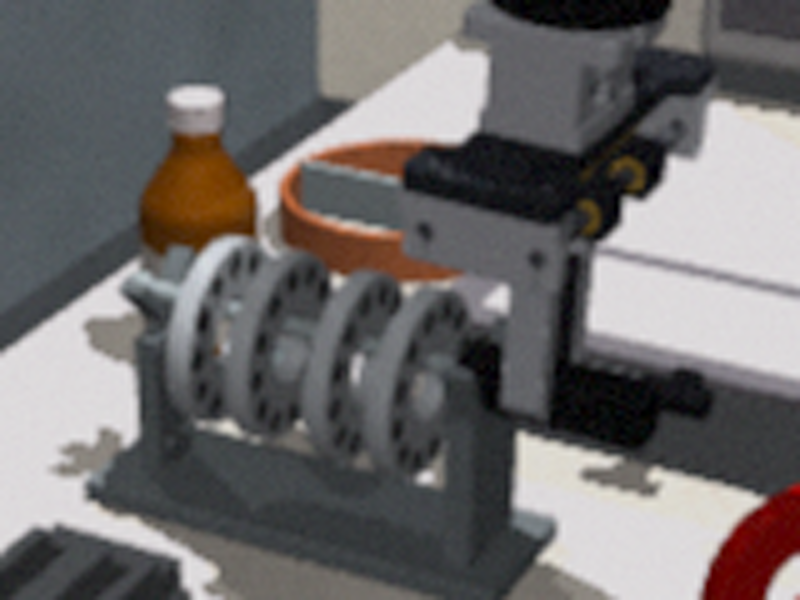

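View pics/t25.png

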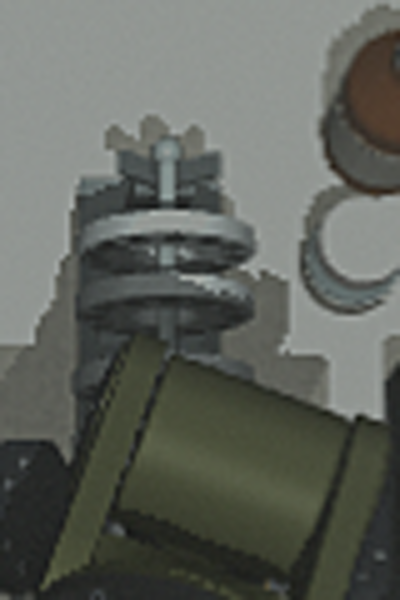

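Emit:
move_arm(
  commands=[
    {"x": 0, "y": 0, "z": 0, "ax": 0, "ay": 0, "az": 0, "fingers": -0.42},
    {"x": 0, "y": 0, "z": 0, "ax": 0, "ay": 0, "az": 0, "fingers": -0.35},
    {"x": 0, "y": 0, "z": 0, "ax": 0, "ay": 0, "az": 0, "fingers": -0.1},
    {"x": 0, "y": 0, "z": 0, "ax": 0, "ay": 0, "az": 0, "fingers": -0.1},
    {"x": 0, "y": 0, "z": 0, "ax": 0, "ay": 0, "az": 0, "fingers": -0.1},
    {"x": 0.05, "y": 0, "z": -1, "ax": 0, "ay": 0, "az": 0, "fingers": -0.1},
    {"x": 0.1, "y": 0, "z": -2.5, "ax": 0, "ay": 0, "az": 0, "fingers": -0.1},
    {"x": 0.2, "y": 0, "z": -5, "ax": 0, "ay": 0, "az": 0, "fingers": -0.1},
    {"x": 0.3, "y": 0, "z": -8, "ax": 0, "ay": 0, "az": 0, "fingers": -0.1},
    {"x": 0.4, "y": 0, "z": -12, "ax": 0, "ay": 0, "az": 0, "fingers": -0.1},
    {"x": -8, "y": 0, "z": -14, "ax": 0, "ay": -0.04, "az": 0, "fingers": -0.1},
    {"x": -18, "y": -4, "z": -14, "ax": 0, "ay": -0.04, "az": 0, "fingers": -0.1},
    {"x": -18, "y": -4, "z": -14, "ax": 0, "ay": -0.04, "az": 0, "fingers": -0.1},
    {"x": -18, "y": -4, "z": -14, "ax": 0, "ay": -0.04, "az": 0, "fingers": -0.1},
    {"x": -18, "y": -4, "z": -14, "ax": 0, "ay": -0.04, "az": 0, "fingers": -0.1},
  ],
)

```text
time_s: 31.57
position: [382.4, -110.0, 224.6]
orientation: [3.141, -0.0, 0.005]
force: [0.3, 0.7, 0.2]
opening: 0.448
```

```bash
python3 look.py 26 250,130,160,120 300,140,160,120
python3 - <<'E'
from h import *
print(models.find_in('top','brush_mid'))
shot('top','x26');im=np.load('/tmp/x26.npz')['im'];print(models.find_in('side','brush_mid')[:2]); cv2.imwrite('pics/f26.png',im[:,:,::-1])
E
```

```text
t 31.67 P [ 383.3 -110.3  225.5] rpy [ 3.14e+00 -2.00e-03  5.00e-03] F [-0.   0.5 -0.2] open 0.45 q [-0.37 -0.07  1.88 -0.    1.32  1.19]
[{'box': [288.8, 254.3, 22.7, 44.0], 'p': 0.71}, {'box': [303.8, 317.8, 21.6, 46.4], 'p': 0.7}]
[{'box': [314.9, 289.2, 47.3, 34.1], 'p': 0.84}, {'box': [393.2, 305.9, 56.7, 42.9], 'p': 0.83}]
```

View pics/s26.png

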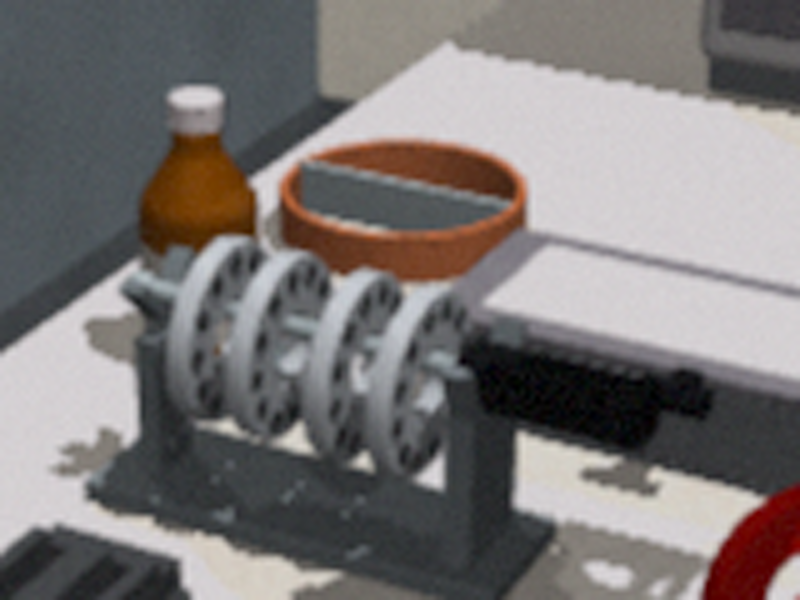

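View pics/f26.png

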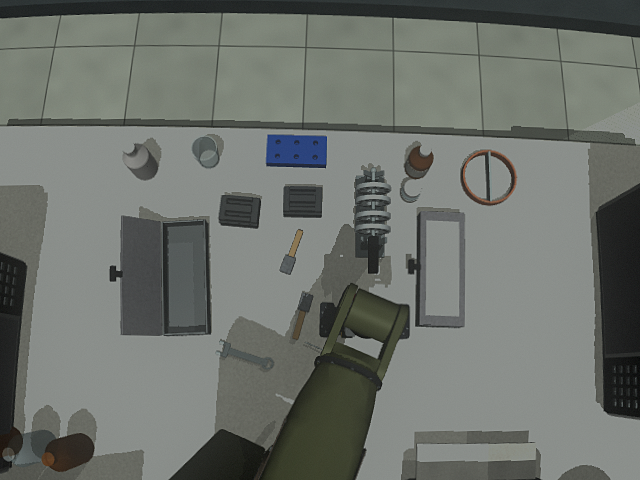

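Run:
```python
from h import *
im=np.load('/tmp/x26.npz')['im'];cv2.imwrite('pics/b26.png',cv2.resize(im[230:350,260:340],(533,800)[:2] if 0 else (400,600),interpolation=cv2.INTER_CUBIC)[:,:,::-1])
ax()
```

```text
t 31.82 P [ 386.1 -111.2  224.7] rpy [ 3.14e+00 -1.00e-03  5.00e-03] F [ 0.2 -0.3 -0.6] open 0.453 q [-0.37 -0.06  1.88 -0.    1.32  1.2 ]
```

View pics/b26.png

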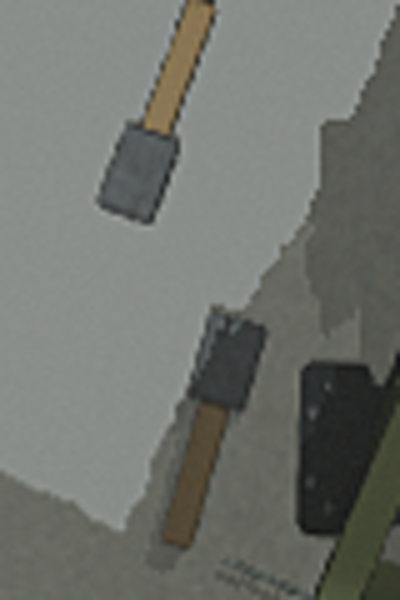

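Run:
```python
from h import *
r=px2w('top',260+177/5,230+547/5,z=12);j=px2w('top',260+214/5,230+406/5,z=14);h=px2w('top',260+239/5,230+318/5,z=18)
print(r,j,h,np.linalg.norm(j-r),np.linalg.norm(h-r))
d=(h-r)[:2];yaw=np.arctan2(d[1],d[0]);m=r[:2]+d/np.linalg.norm(d)*60
print('yaw',yaw,'mid',m, j[:2]-d/np.linalg.norm(d)*15)
go([m[0],m[1],120],yaw)
```

```text
[357.17208073  33.20515497  12.        ] [428.96524559  16.87486888  14.        ] [473.8539224    5.58914866  18.        ] 73.65417003670903 120.05538713501264
yaw -0.2324013961901155 mid [415.55904816  19.38625361] [414.36850373  20.32959422]
to [415.6  19.4 120. ] shift [  3.   -13.05  10.46] rot [ 0.001 -0.001  0.237] rows>= 4.1
```

Emit:
move_arm(
  commands=[
    {"x": 2.6, "y": -13.1, "z": 8, "ax": 0, "ay": 0, "az": 0.237, "fingers": -0.1},
    {"x": 2.6, "y": -13.1, "z": 10.5, "ax": 0, "ay": 0, "az": 0.237, "fingers": -0.1},
    {"x": 2.6, "y": -13.1, "z": 10.5, "ax": 0, "ay": 0, "az": 0.237, "fingers": -0.1},
    {"x": 2.6, "y": -13.1, "z": 10.5, "ax": 0, "ay": 0, "az": 0.237, "fingers": -0.1},
    {"x": 2.6, "y": -13.1, "z": 10.5, "ax": 0, "ay": 0, "az": 0.237, "fingers": -0.1},
    {"x": 2.6, "y": -13.1, "z": 10.5, "ax": 0, "ay": 0, "az": 0.237, "fingers": -0.1},
    {"x": 2.6, "y": -13.1, "z": 10.5, "ax": 0, "ay": 0, "az": 0.237, "fingers": -0.1},
  ],
)

```text
time_s: 32.4
position: [411.2, 20.3, 118.7]
orientation: [3.14, 0.002, -0.231]
force: [0.2, 0.1, -0.6]
opening: 0.45
```

```bash
python3 look.py 27 330,230,160,120 250,250,100,100;python3 -c "
from h import *
go([412,20.2,5],-.232)"
```

```text
t 32.5 P [411.5  19.4 119.6] rpy [ 3.141e+00 -1.000e-03 -2.330e-01] F [ 0.1 -0.4  0.4] open 0.451 q [-0.04  0.09  1.99 -0.    1.06  1.76]
to [412.   20.2   5. ] shift [ 0.03 -0.1  11.46] rot [ 0.001 -0.001 -0.001] rows>= 2.7
```

View pics/s27.png

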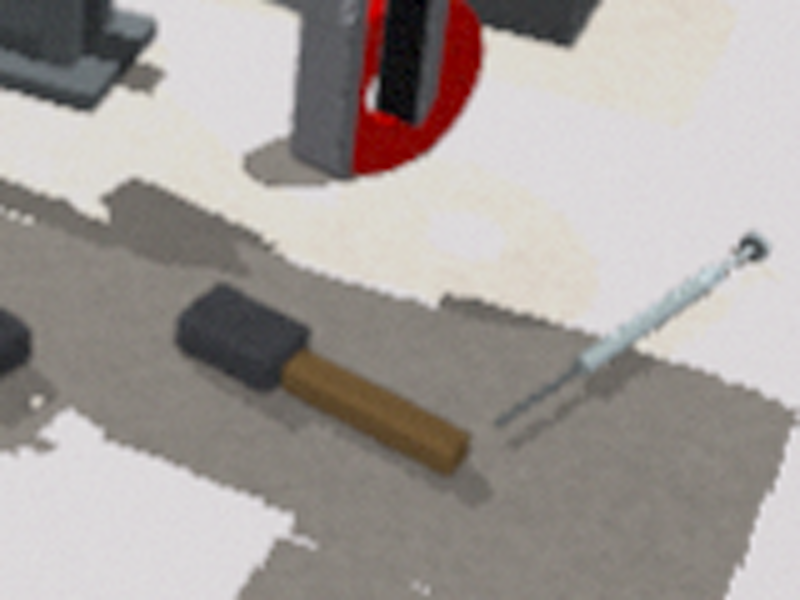

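Emit:
move_arm(
  commands=[
    {"x": 0.03, "y": -0.1, "z": 4, "ax": 0, "ay": 0, "az": 0, "fingers": -0.1},
    {"x": 0.03, "y": -0.1, "z": 8, "ax": 0, "ay": 0, "az": 0, "fingers": -0.1},
    {"x": 0.03, "y": -0.1, "z": 10.2, "ax": 0, "ay": 0, "az": 0, "fingers": -0.1},
    {"x": 0.03, "y": -0.1, "z": 11.4, "ax": 0, "ay": 0, "az": 0, "fingers": -0.1},
    {"x": 0.03, "y": -0.1, "z": 11.4, "ax": 0, "ay": 0, "az": 0, "fingers": -0.9},
    {"x": 0.03, "y": -0.1, "z": 11.4, "ax": 0, "ay": 0, "az": 0, "fingers": -0.9},
    {"x": 0.03, "y": -0.1, "z": 11.4, "ax": 0, "ay": 0, "az": 0, "fingers": -0.9},
    {"x": 0.03, "y": -0.1, "z": 11.4, "ax": 0, "ay": 0, "az": 0, "fingers": -0.9},
    {"x": 0.03, "y": -0.1, "z": 11.4, "ax": 0, "ay": 0, "az": 0, "fingers": -0.9},
    {"x": 0.03, "y": -0.1, "z": 11.4, "ax": 0, "ay": 0, "az": 0, "fingers": -0.9},
    {"x": 0.03, "y": -0.1, "z": 11.4, "ax": 0, "ay": 0, "az": 0, "fingers": -0.9},
    {"x": 0.03, "y": -0.1, "z": 11.4, "ax": 0, "ay": 0, "az": 0, "fingers": -0.9},
  ],
  grip_force=25,
)

```text
time_s: 33.5
position: [412.0, 20.7, 6.1]
orientation: [3.141, -0.002, -0.232]
force: [-1.9, -1.8, 8.6]
opening: 0.165
```

Run:
```python
from h import *
ax();go([500,313,130],.079);go([500,313,14],.079)
```

```text
t 33.5 P [412.   20.7   6.1] rpy [ 3.141e+00 -2.000e-03 -2.320e-01] F [-1.9 -1.8  8.6] open 0.165 q [-0.04  0.31  2.06 -0.    0.77  1.77]
to [500 313 130] shift [  1.87 -30.46 -12.4 ] rot [ 0.001 -0.002 -0.311] rows>= 7.9
to [500 313  14] shift [  1.84 -30.46  -0.8 ] rot [ 0.001 -0.002 -0.311] rows>= 7.3
```

Emit:
move_arm(
  commands=[
    {"x": 0, "y": 0, "z": -3, "ax": 0, "ay": 0, "az": 0, "fingers": -0.9},
    {"x": 0, "y": 0, "z": -7, "ax": 0, "ay": 0, "az": 0, "fingers": -0.9},
    {"x": 0, "y": 0, "z": -11, "ax": 0, "ay": 0, "az": 0, "fingers": -0.9},
    {"x": 0.5, "y": -4, "z": -12.5, "ax": 0, "ay": 0, "az": -0.05, "fingers": -0.9},
    {"x": 0.8, "y": -8, "z": -12.5, "ax": 0, "ay": 0, "az": -0.1, "fingers": -0.9},
    {"x": 1, "y": -12, "z": -12.5, "ax": 0, "ay": 0, "az": -0.15, "fingers": -0.9},
    {"x": 1.2, "y": -16, "z": -12.5, "ax": 0, "ay": 0, "az": -0.2, "fingers": -0.9},
    {"x": 1.4, "y": -20, "z": -12.5, "ax": 0, "ay": 0, "az": -0.25, "fingers": -0.9},
    {"x": 1.6, "y": -24, "z": -12.5, "ax": 0, "ay": 0, "az": -0.28, "fingers": -0.9},
    {"x": 1.8, "y": -28, "z": -12.5, "ax": 0, "ay": 0, "az": -0.311, "fingers": -0.9},
    {"x": 1.85, "y": -30.4, "z": -12.5, "ax": 0, "ay": 0, "az": -0.311, "fingers": -0.9},
    {"x": 1.85, "y": -30.4, "z": -12.5, "ax": 0, "ay": 0, "az": -0.311, "fingers": -0.9},
    {"x": 1.85, "y": -30.4, "z": -12.5, "ax": 0, "ay": 0, "az": -0.311, "fingers": -0.9},
    {"x": 1.85, "y": -30.4, "z": -9, "ax": 0, "ay": 0, "az": -0.311, "fingers": -0.9},
    {"x": 1.85, "y": -30.4, "z": -6, "ax": 0, "ay": 0, "az": -0.311, "fingers": -0.9},
    {"x": 1.85, "y": -30.4, "z": -6, "ax": 0, "ay": 0, "az": -0.311, "fingers": -0.9},
  ],
)

```text
time_s: 34.83
position: [496.7, 310.1, 60.0]
orientation: [3.138, 0.008, 0.078]
force: [-1.9, -0.7, -1.0]
opening: 0.165
```

```bash
python3 look.py 28 170,240,160,120 100,190,140,120;python3 -c "
from h import *
go([500,313,13],.079)"
```

```text
t 34.93 P [499.1 311.7  65.4] rpy [3.14e+00 1.00e-03 7.80e-02] F [ 0.2 -0.1 -0.2] open 0.166 q [ 0.5   0.53  1.54 -0.    1.07  1.99]
to [500 313  13] shift [ 0.1  -0.13  5.24] rot [ 0.001  0.001 -0.001] rows>= 1.3
```

View pics/s28.png

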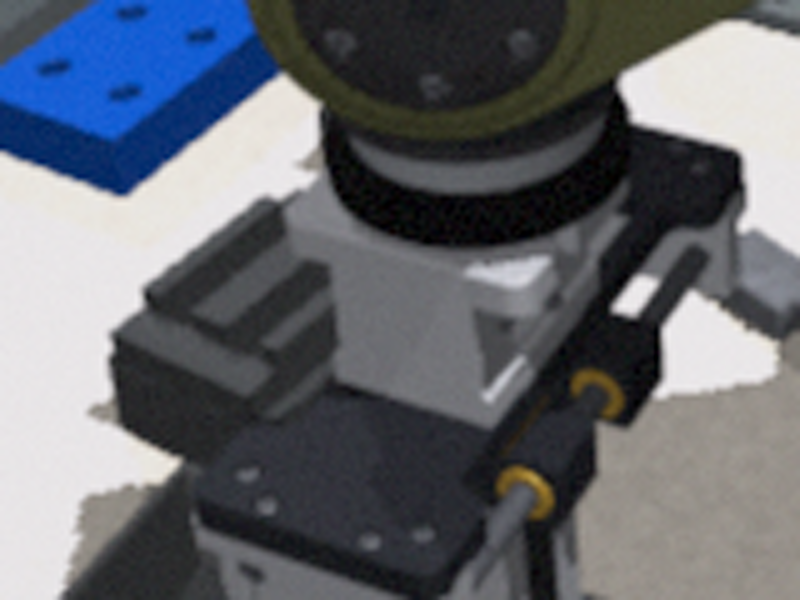

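Emit:
move_arm(
  commands=[
    {"x": 0, "y": 0, "z": 2, "ax": 0, "ay": 0, "az": 0, "fingers": -0.9},
    {"x": 0, "y": 0, "z": 4, "ax": 0, "ay": 0, "az": 0, "fingers": -0.9},
    {"x": 0, "y": 0, "z": 5.1, "ax": 0, "ay": 0, "az": 0, "fingers": -0.9},
    {"x": 0, "y": 0, "z": 5.1, "ax": 0, "ay": 0, "az": 0, "fingers": -0.9},
    {"x": 0, "y": 0, "z": 5.1, "ax": 0, "ay": 0, "az": 0, "fingers": -0.2},
    {"x": 0, "y": 0, "z": 5.1, "ax": 0, "ay": 0, "az": 0, "fingers": -0.2},
    {"x": 0, "y": 0, "z": 5.1, "ax": 0, "ay": 0, "az": 0, "fingers": -0.2},
    {"x": 0, "y": 0, "z": 4, "ax": 0, "ay": 0, "az": 0, "fingers": -0.2},
    {"x": 0, "y": 0, "z": 1, "ax": 0, "ay": 0, "az": 0, "fingers": -0.2},
    {"x": 0, "y": 0, "z": -3, "ax": 0, "ay": 0, "az": 0, "fingers": -0.2},
    {"x": 0, "y": 0, "z": -7, "ax": 0, "ay": 0, "az": 0, "fingers": -0.2},
    {"x": 0, "y": 0, "z": -11, "ax": 0, "ay": 0, "az": 0, "fingers": -0.2},
    {"x": 0, "y": 0, "z": -15, "ax": 0, "ay": 0, "az": 0, "fingers": -0.2},
    {"x": 0, "y": 0, "z": -18, "ax": 0, "ay": 0, "az": -0.3, "fingers": 0.2},
    {"x": -10, "y": 20, "z": -18, "ax": 0, "ay": 0, "az": -0.6, "fingers": 0.2},
    {"x": -10, "y": 20, "z": -18, "ax": 0, "ay": 0, "az": -0.8, "fingers": 0.2},
    {"x": -10, "y": 20, "z": -18, "ax": 0, "ay": 0, "az": -1.0, "fingers": 0.2},
    {"x": -10, "y": 20, "z": -18, "ax": 0, "ay": 0, "az": -1.0, "fingers": 0.2},
    {"x": -10, "y": 20, "z": -18, "ax": 0, "ay": 0, "az": -1.0, "fingers": 0.2},
    {"x": -10, "y": 20, "z": -18, "ax": 0, "ay": 0, "az": -1.0, "fingers": 0.2},
  ],
)

```text
time_s: 36.6
position: [413.7, 103.0, 246.4]
orientation: [3.14, -0.0, 0.941]
force: [-0.5, -0.4, 0.2]
opening: 0.6
```

```bash
python3 look.py 29 170,240,160,120 90,190,150,120;python3 - <<'E'
from h import *
for n in('side','top'):print([(np.round(b['box']),round(b['p'],2)) for b in models.find_in(n,'lidB_bar')])
E
```

```text
t 36.7 P [414.4 103.4 246.7] rpy [ 3.139e+00 -1.000e-03  9.390e-01] F [ 0.5  0.8 -0.1] open 0.604 q [ 0.16 -0.01  1.78 -0.    1.37  0.79]
[(array([227., 429., 243.,  96.]), 0.73), (array([401., 197., 118.,  41.]), 0.53)]
[(array([134., 273.,  51., 121.]), 0.95)]
```

View pics/t29.png

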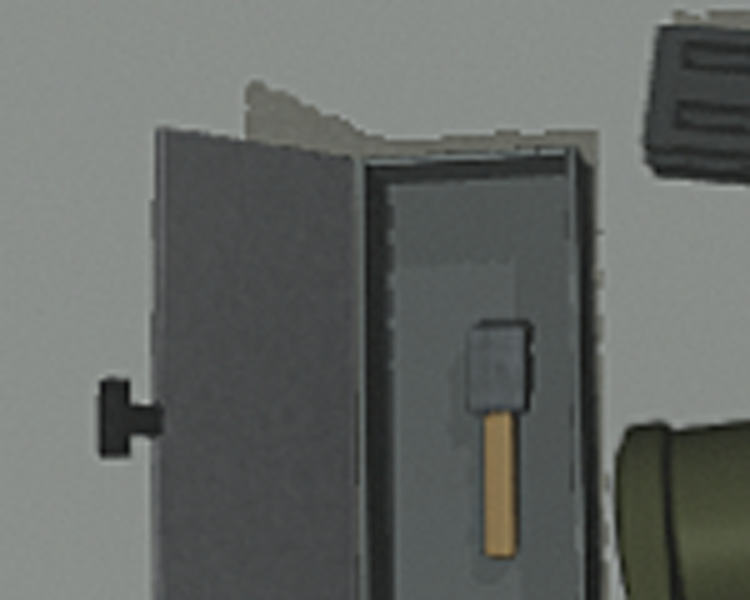

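Run:
```python
from h import *
d=np.load('/tmp/top29.npz')['d'];C=cloud('top',d)
print(np.nanmedian(C[267:280,111:115].reshape(-1,3),axis=0),px2w('top',112.8,273.6,z=160))
ax();go([491,467,235],np.pi/2+.081);go([491,467,146],np.pi/2+.081)
```

```text
[489.94682074 469.33302664 157.91183138] [488.15920622 468.17873496 160.        ]
t 36.8 P [415.4 105.4 246.2] rpy [ 3.14e+00 -1.00e-03  9.32e-01] F [-0.2 -0.3  0. ] open 0.598 q [ 0.16 -0.01  1.78 -0.    1.37  0.8 ]
to [491 467 235] shift [ 33.54 -15.47   1.12] rot [ 0.002 -0.    -0.719] rows>= 8.9
to [491 467 146] shift [ 33.53 -15.49  10.02] rot [ 0.002 -0.    -0.719] rows>= 9.2
```

Emit:
move_arm(
  commands=[
    {"x": 33.5, "y": -15.5, "z": 1, "ax": 0, "ay": 0, "az": -0.719, "fingers": 0.4},
    {"x": 33.5, "y": -15.5, "z": 1, "ax": 0, "ay": 0, "az": -0.719, "fingers": 0.4},
    {"x": 33.5, "y": -15.5, "z": 1, "ax": 0, "ay": 0, "az": -0.719, "fingers": 0.4},
    {"x": 33.5, "y": -15.5, "z": 1, "ax": 0, "ay": 0, "az": -0.719, "fingers": 0.4},
    {"x": 33.5, "y": -15.5, "z": 1, "ax": 0, "ay": 0, "az": -0.719, "fingers": 0.4},
    {"x": 33.5, "y": -15.5, "z": 1, "ax": 0, "ay": 0, "az": -0.719, "fingers": 0.4},
    {"x": 33.5, "y": -15.5, "z": 1, "ax": 0, "ay": 0, "az": -0.719, "fingers": 0.4},
    {"x": 33.5, "y": -15.5, "z": 1, "ax": 0, "ay": 0, "az": -0.719, "fingers": 0.4},
    {"x": 33.5, "y": -15.5, "z": 1, "ax": 0, "ay": 0, "az": -0.719, "fingers": 0.4},
    {"x": 33.5, "y": -15.5, "z": 1, "ax": 0, "ay": 0, "az": -0.719, "fingers": 0.4},
    {"x": 33.5, "y": -15.5, "z": 1, "ax": 0, "ay": 0, "az": -0.719, "fingers": 0.4},
    {"x": 33.5, "y": -15.5, "z": 1, "ax": 0, "ay": 0, "az": -0.719, "fingers": 0.4},
  ],
)

```text
time_s: 37.8
position: [488.5, 467.6, 234.3]
orientation: [-3.141, 0.001, 1.655]
force: [0.8, -0.9, -1.1]
opening: 0.699
```

```bash
python3 look.py 30 120,280,160,160 60,190,150,120;python3 - <<'E'
from h import *
ax();go([490.5,467,147],np.pi/2+.081)
E
```

```text
t 37.9 P [488.9 466.7 235.3] rpy [3.141 0.    1.654] F [-0.1 -0.4 -0.5] open 0.698 q [ 0.71  0.58  1.06 -0.    1.5   0.63]
t 37.9 P [488.9 466.7 235.3] rpy [3.141 0.    1.654] F [-0.1 -0.4 -0.5] open 0.698 q [ 0.71  0.58  1.06 -0.    1.5   0.63]
to [490.5 467.  147. ] shift [0.02 0.16 8.83] rot [0.    0.    0.002] rows>= 2.1
```

View pics/s30.png

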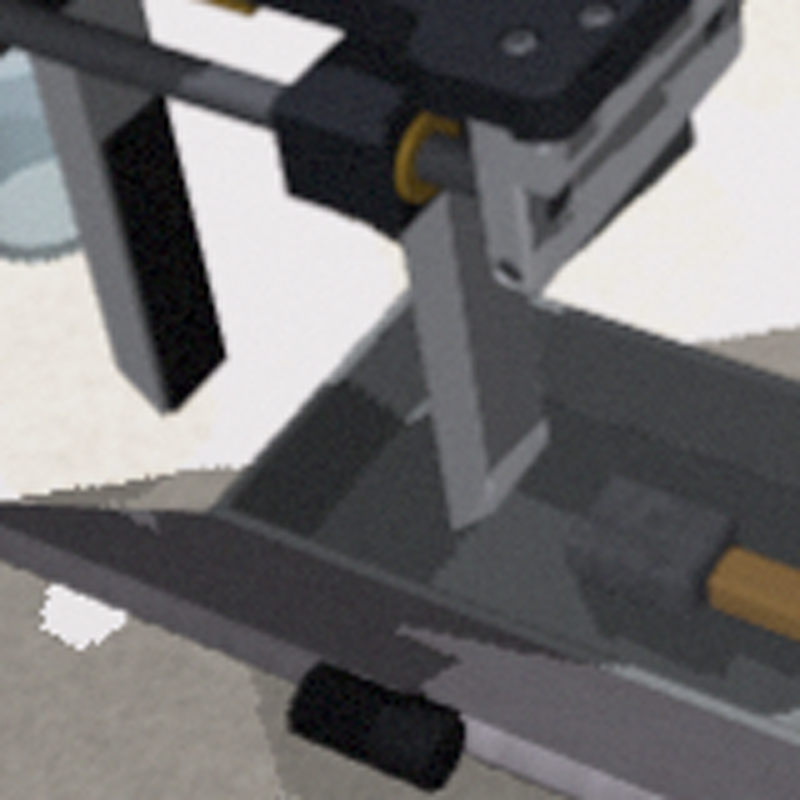

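Run:
```python
from h import *
print(tri((112.8,273.6),(195.4,425)))
```

```text
(array([489.23502181, 471.55436559, 149.51344874]), [array([112.86888815, 273.74049999]), array([195.0632844 , 424.92332117])])
```

Emit:
move_arm(
  commands=[
    {"x": 0.1, "y": 0.1, "z": 3, "ax": 0, "ay": 0, "az": 0, "fingers": 0.4},
    {"x": 0.12, "y": 0.1, "z": 6, "ax": 0, "ay": 0, "az": 0, "fingers": 0.4},
    {"x": 0.12, "y": 0.1, "z": 8, "ax": 0, "ay": 0, "az": 0, "fingers": 0.4},
    {"x": 0.12, "y": 0.1, "z": 8.9, "ax": 0, "ay": 0, "az": 0, "fingers": 0.4},
    {"x": 0.12, "y": 0.1, "z": 8.9, "ax": 0, "ay": 0, "az": 0, "fingers": -0.6},
    {"x": 0.12, "y": 0.1, "z": 8.9, "ax": 0, "ay": 0, "az": 0, "fingers": -0.6},
    {"x": 0.12, "y": 0.1, "z": 8.9, "ax": 0, "ay": 0, "az": 0, "fingers": -0.6},
    {"x": 0.12, "y": 0.1, "z": 8.9, "ax": 0, "ay": 0, "az": 0, "fingers": -0.6},
    {"x": 0.12, "y": 0.1, "z": 8.9, "ax": 0, "ay": 0, "az": 0, "fingers": -0.6},
    {"x": 0.12, "y": 0.1, "z": 8.9, "ax": 0, "ay": 0, "az": 0, "fingers": -0.6},
    {"x": 0.12, "y": 0.1, "z": 8.9, "ax": 0, "ay": 0, "az": 0, "fingers": -0.6},
  ],
  grip_force=15,
)

```text
time_s: 38.82
position: [488.8, 468.6, 147.1]
orientation: [-3.14, 0.0, 1.656]
force: [-10.9, -4.0, 7.2]
opening: 0.38
```

```bash
python3 look.py 31 120,280,160,160 60,190,150,120
```

```text
t 38.92 P [488.8 468.6 147.1] rpy [-3.14   0.     1.656] F [-9.7 -3.1  8.5] open 0.382 q [0.71 0.63 1.17 0.   1.33 0.62]
```

View pics/s31.png

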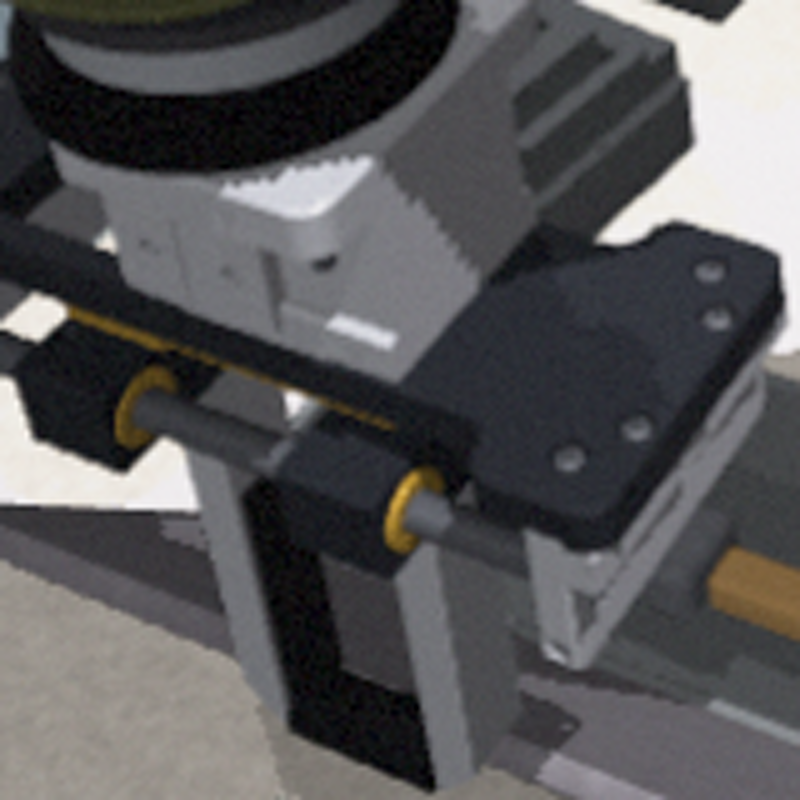

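Emit:
move_arm(
  commands=[
    {"x": -1.07, "y": 0, "z": -0.86, "ax": 0, "ay": 0, "az": 0, "fingers": -0.6},
    {"x": -2.45, "y": 0, "z": -1.75, "ax": 0, "ay": 0, "az": 0, "fingers": -0.6},
    {"x": -3.93, "y": 0, "z": -2.46, "ax": 0, "ay": 0, "az": 0, "fingers": -0.6},
    {"x": -5.48, "y": 0, "z": -2.99, "ax": 0, "ay": 0, "az": 0, "fingers": -0.6},
    {"x": -7.09, "y": 0, "z": -3.33, "ax": 0, "ay": 0, "az": 0, "fingers": -0.6},
    {"x": -8.73, "y": 0, "z": -3.48, "ax": 0, "ay": 0, "az": 0, "fingers": -0.6},
    {"x": -10.37, "y": 0, "z": -3.43, "ax": 0, "ay": 0, "az": 0, "fingers": -0.6},
    {"x": -11.99, "y": 0, "z": -3.18, "ax": 0, "ay": 0, "az": 0, "fingers": -0.6},
    {"x": -13.58, "y": 0, "z": -2.74, "ax": 0, "ay": 0, "az": 0, "fingers": -0.6},
    {"x": -15.1, "y": 0, "z": -2.12, "ax": 0, "ay": 0, "az": 0, "fingers": -0.6},
    {"x": -16.53, "y": 0, "z": -1.31, "ax": 0, "ay": 0, "az": 0, "fingers": -0.6},
    {"x": -17.86, "y": 0, "z": -0.34, "ax": 0, "ay": 0, "az": 0, "fingers": -0.6},
    {"x": -19.06, "y": 0, "z": 0.78, "ax": 0, "ay": 0, "az": 0, "fingers": -0.6},
    {"x": -20.12, "y": 0, "z": 2.03, "ax": 0, "ay": 0, "az": 0, "fingers": -0.6},
    {"x": -21.02, "y": 0, "z": 3.41, "ax": 0, "ay": 0, "az": 0, "fingers": -0.6},
    {"x": -21.75, "y": 0, "z": 4.88, "ax": 0, "ay": 0, "az": 0, "fingers": -0.6},
    {"x": -22.29, "y": 0, "z": 6.43, "ax": 0, "ay": 0, "az": 0, "fingers": -0.6},
    {"x": -22.65, "y": 0, "z": 8.03, "ax": 0, "ay": 0, "az": 0, "fingers": -0.6},
    {"x": -22.82, "y": 0, "z": 9.67, "ax": 0, "ay": 0, "az": 0, "fingers": -0.6},
    {"x": -22.85, "y": 0, "z": 10.1, "ax": 0, "ay": 0, "az": 0, "fingers": -0.6},
  ],
)

```text
time_s: 40.58
position: [509.2, 239.8, 43.4]
orientation: [-3.141, 0.002, 1.655]
force: [-0.1, -4.5, 1.3]
opening: 0.385
```

Shut; release, rise and back off without crossing the stand.

Emit:
move_arm(
  commands=[
    {"x": 0, "y": 0, "z": 0, "ax": 0, "ay": 0, "az": 0, "fingers": 0.3},
    {"x": 0, "y": 0, "z": 0, "ax": 0, "ay": 0, "az": 0, "fingers": 0.3},
    {"x": 0, "y": 0, "z": 0, "ax": 0, "ay": 0, "az": 0, "fingers": 0.3},
    {"x": 0, "y": 0, "z": 0, "ax": 0, "ay": 0, "az": 0, "fingers": 0.3},
    {"x": 0, "y": 0, "z": -4, "ax": 0, "ay": 0, "az": 0, "fingers": 0.3},
    {"x": 0, "y": 0, "z": -8, "ax": 0, "ay": 0, "az": 0, "fingers": 0.3},
    {"x": 0, "y": 0, "z": -12, "ax": 0, "ay": 0, "az": 0, "fingers": 0.3},
    {"x": 0, "y": 0, "z": -16, "ax": 0, "ay": 0, "az": 0, "fingers": 0.3},
    {"x": -18, "y": -15, "z": -22, "ax": 0, "ay": 0, "az": 0, "fingers": 0.3},
    {"x": -18, "y": -15, "z": -22, "ax": 0, "ay": 0, "az": 0, "fingers": 0.3},
    {"x": -18, "y": -15, "z": -22, "ax": 0, "ay": 0, "az": 0, "fingers": 0.3},
    {"x": -18, "y": -15, "z": -22, "ax": 0, "ay": 0, "az": 0, "fingers": 0.3},
    {"x": -18, "y": -15, "z": -22, "ax": 0, "ay": 0, "az": 0, "fingers": 0.3},
    {"x": -18, "y": -15, "z": -22, "ax": 0, "ay": 0, "az": 0, "fingers": 0.3},
    {"x": -18, "y": -15, "z": -22, "ax": 0, "ay": 0, "az": 0, "fingers": 0.3},
    {"x": -18, "y": -15, "z": -22, "ax": 0, "ay": 0, "az": 0, "fingers": 0.3},
    {"x": -18, "y": -15, "z": -22, "ax": 0, "ay": 0, "az": 0, "fingers": 0.3},
  ],
)

```text
time_s: 42.0
position: [375.2, 49.0, 265.3]
orientation: [3.141, 0.001, 1.655]
force: [-0.2, -0.5, -0.4]
opening: 0.652
```

```bash
python3 look.py 32 250,130,160,120 330,140,100,120; cp pics/side32.png pics/f32s.png
python3 - <<'E'
from h import *
d=cv2.GaussianBlur(cv2.medianBlur(np.load('/tmp/top32.npz')['d'],5),(0,0),1);C=cloud('top',d)
for n,b in (('A',(400,195,480,340)),('B',(150,200,230,350))):
    r,z,P=fitrect(C,b,45,75,k=11);print(n,r,z)
E
```

```text
t 42.1 P [375.2  49.4 264.7] rpy [-3.141e+00  1.000e-03  1.656e+00] F [ 0.6  0.2 -0.4] open 0.653 q [ 0.03 -0.14  1.86 -0.    1.43 -0.05]
A ((545.4768676757812, -328.7217712402344), (118.56653594970703, 292.4604797363281), 89.00142669677734) 60.385522144490594
B ((504.7704162597656, 319.38763427734375), (291.0083312988281, 115.74716186523438), 4.2086873054504395) 60.391515423503805
```

View pics/side32.png

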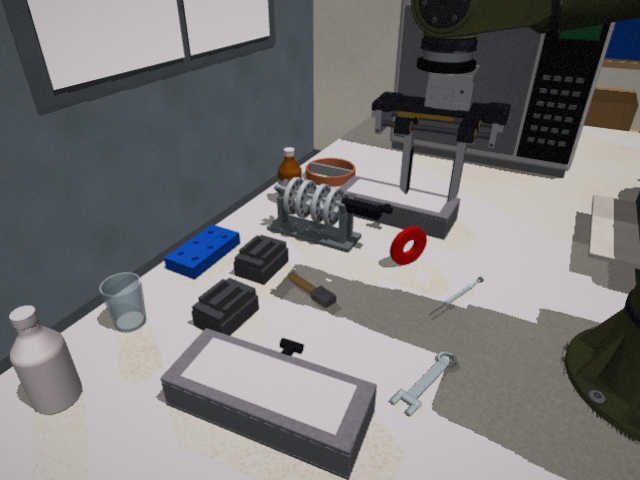

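View pics/s32.png

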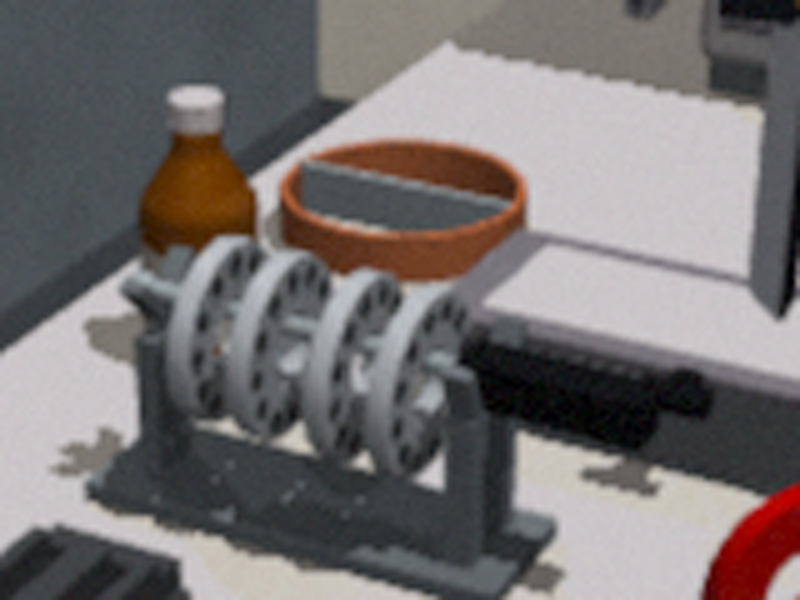

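View pics/t32.png

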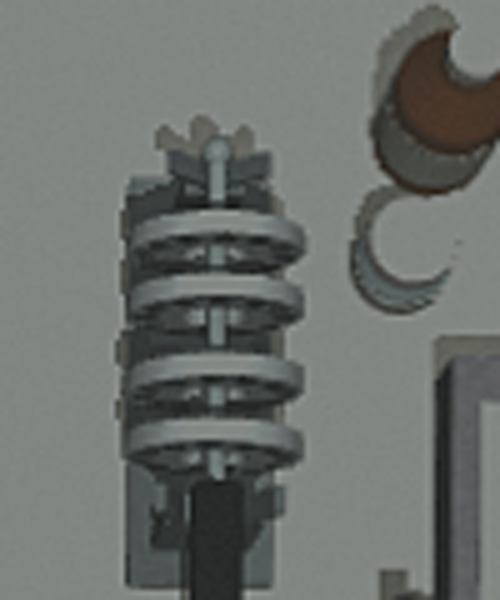

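Run:
```python
from h import *
d=np.load('/tmp/top32.npz')['d'];C=cloud('top',d)
for v in(240,248,256,264,268): print(v,np.nanmedian(C[v-2:v+3,371:376].reshape(-1,3),axis=0))
print('tip',np.nanmedian(C[168:172,372:375].reshape(-1,3),axis=0))
ctrl.hand_in()
```

```text
240 [ 598.65257855 -149.58916344  113.57698745]
248 [ 578.99688736 -150.04875053  112.5683497 ]
256 [ 559.46769097 -150.34994226  113.32770019]
264 [ 539.48854483 -150.52985967  112.91774568]
268 [ 529.58510786 -150.55006266  113.88448912]
tip [ 777.82471759 -148.29053297  113.19869718]
the job is handed in; nothing more can be done
```

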